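Put the nibble set away after the evening

TASK

Put the nibble set away in its wooden tray: set each white dish down fully into the pocket of its own shape, and stack the wooden domed covers mouth up in the tray's small round nest, the large cover at the bottom, then every medium cover, and the small one on top, each sitting level with its dome cupped fully home in the mouth of the one below. Only some of the dishes and medium covers may be out; put away all that are there and leave the other things on the table where they are.

Things in the scene. Friction and masses are not known exactly. Their poses are not given: they have to be found in the camera images.
- cover_large: large pale-wood domed cover, mouth up, 70 across, 48 tall: dome 26 high from flat crown 40 across, 52 across at height 10, 61 at the shoulder; straight rim band from 26 to 48; mouth 56 across, 18 deep. Its dome is too wide for the other mouths. Origin: crown centre (lowest point), z out of the mouth. 140 g
- cover_small: small pale-wood domed cover, mouth up, 61 across, 28 tall, thick rim, mouth only 40 across: dome 14 high from flat crown 30 across to 52, shoulder, straight rim band from 14 to 28. Dome goes into a medium's mouth, 2 loose all round, origin then 24 above the medium's. No cover fits into it. Origin: crown centre (lowest point), z out of the mouth. 70 g
- cover_medium0: medium pale-wood domed cover (2 to 4 alike), mouth up, 66 across, 38 tall: dome 16 high from flat crown 30 across to 52, flat shoulder, straight rim band from 16 to 38; mouth 56 across, 18 deep. Dome enters the large or a medium mouth, 2 loose all round, shoulder on that rim: origin 32 above the large's or 22 above the medium's. Origin: crown centre (lowest point), z out of the mouth. 100 g
- cover_medium1: medium pale-wood domed cover (2 to 4 alike), mouth up, 66 across, 38 tall: dome 16 high from flat crown 30 across to 52, flat shoulder, straight rim band from 16 to 38; mouth 56 across, 18 deep. Dome enters the large or a medium mouth, 2 loose all round, shoulder on that rim: origin 32 above the large's or 22 above the medium's. Origin: crown centre (lowest point), z out of the mouth. 100 g
- cover_medium2: medium pale-wood domed cover (2 to 4 alike), mouth up, 66 across, 38 tall: dome 16 high from flat crown 30 across to 52, flat shoulder, straight rim band from 16 to 38; mouth 56 across, 18 deep. Dome enters the large or a medium mouth, 2 loose all round, shoulder on that rim: origin 32 above the large's or 22 above the medium's. Origin: crown centre (lowest point), z out of the mouth. 100 g
- cover_medium3: medium pale-wood domed cover (2 to 4 alike), mouth up, 66 across, 38 tall: dome 16 high from flat crown 30 across to 52, flat shoulder, straight rim band from 16 to 38; mouth 56 across, 18 deep. Dome enters the large or a medium mouth, 2 loose all round, shoulder on that rim: origin 32 above the large's or 22 above the medium's. Origin: crown centre (lowest point), z out of the mouth. 100 g
- dish_round: white ceramic open dish, round, straight-sided, 64 across, 36 tall, wall 4; origin centre of its underside, z up. About 130 g; may be absent
- dish_square: white ceramic open dish, square 56 x 56, 36 tall, wall 5; origin centre of its underside, x and y along its sides, z up. About 130 g; may be absent
- dish_oblong: white ceramic open dish, oblong, 46 along its x, 84 along its y, 36 tall, wall 5; origin centre of its underside, z up. About 150 g; may be absent
- tray: fixed flat wooden tray, 240 (x) by 332 (y), top face 18 above the table (a 24 high lip along its two short ends), with three pockets and a round nest, each 10 deep; origin centre of its underside, z up
- round_floor (a point): centre of the floor (8 above the table) of the tray's round pocket, 69 across; axes as the tray
- square_floor (a point): centre of the floor (8 above the table) of the tray's square pocket, 61 x 61, sides along the tray's x and y
- oblong_floor (a point): centre of the floor (8 above the table) of the tray's oblong pocket, 51 along the tray's x, 89 along its y
- nest_floor (a point): centre of the floor (8 above the table) of the round nest, 57 across, the smaller of the tray's two round recesses, where the crown of the large cover stands; axes as the tray
- remote: bystander: black remote control, 170 x 46 x 18; origin centre of its underside
- candle: bystander: steel candle tin, 62 across, 34 tall, standing near the dishes; origin centre of its underside
- mug: bystander: blue mug, 76 across, 85 tall; origin centre of its underside
- glasses_case: bystander: dark glasses case, 160 x 62 x 35; origin centre of its underside
- card_deck: bystander: deck of cards, 90 x 62 x 18; origin centre of its underside
There are look-alikes about, which are no part of the job. What is shaped like the dish_oblong but purple is not meant.

How it is judged:
At the end, for the whole second after the job is handed in: Mouth up and level (0.09 rad), at rest: large cover on the nest floor (6 mm), each medium cover home in the large or a medium one, the small one home in a medium (axes 6 mm, height 4 mm); each dish on the floor of its own pocket (7 mm, height 3 mm). Absent things do not count (horizontal distance between cover_large and nest_floor below 0.006 m and z of cover_large in the frame of nest_floor between -0.004 and 0.004 m and ((horizontal distance between cover_medium0 and cover_large below 0.006 m and z of cover_medium0 in the frame of cover_large between 0.028 and 0.036 m) or (horizontal distance between cover_medium0 and cover_medium1 below 0.006 m and z of cover_medium0 in the frame of cover_medium1 between 0.018 and 0.026 m) or (horizontal distance between cover_medium0 and cover_medium2 below 0.006 m and z of cover_medium0 in the frame of cover_medium2 between 0.018 and 0.026 m) or (horizontal distance between cover_medium0 and cover_medium3 below 0.006 m and z of cover_medium0 in the frame of cover_medium3 between 0.018 and 0.026 m)) and ((horizontal distance between cover_medium1 and cover_large below 0.006 m and z of cover_medium1 in the frame of cover_large between 0.028 and 0.036 m) or (horizontal distance between cover_medium1 and cover_medium0 below 0.006 m and z of cover_medium1 in the frame of cover_medium0 between 0.018 and 0.026 m) or (horizontal distance between cover_medium1 and cover_medium2 below 0.006 m and z of cover_medium1 in the frame of cover_medium2 between 0.018 and 0.026 m) or (horizontal distance between cover_medium1 and cover_medium3 below 0.006 m and z of cover_medium1 in the frame of cover_medium3 between 0.018 and 0.026 m)) and ((horizontal distance between cover_medium2 and cover_large below 0.006 m and z of cover_medium2 in the frame of cover_large between 0.028 and 0.036 m) or (horizontal distance between cover_medium2 and cover_medium0 below 0.006 m and z of cover_medium2 in the frame of cover_medium0 between 0.018 and 0.026 m) or (horizontal distance between cover_medium2 and cover_medium1 below 0.006 m and z of cover_medium2 in the frame of cover_medium1 between 0.018 and 0.026 m) or (horizontal distance between cover_medium2 and cover_medium3 below 0.006 m and z of cover_medium2 in the frame of cover_medium3 between 0.018 and 0.026 m)) and ((horizontal distance between cover_medium3 and cover_large below 0.006 m and z of cover_medium3 in the frame of cover_large between 0.028 and 0.036 m) or (horizontal distance between cover_medium3 and cover_medium0 below 0.006 m and z of cover_medium3 in the frame of cover_medium0 between 0.018 and 0.026 m) or (horizontal distance between cover_medium3 and cover_medium1 below 0.006 m and z of cover_medium3 in the frame of cover_medium1 between 0.018 and 0.026 m) or (horizontal distance between cover_medium3 and cover_medium2 below 0.006 m and z of cover_medium3 in the frame of cover_medium2 between 0.018 and 0.026 m)) and ((horizontal distance between cover_small and cover_medium0 below 0.006 m and z of cover_small in the frame of cover_medium0 between 0.02 and 0.028 m) or (horizontal distance between cover_small and cover_medium1 below 0.006 m and z of cover_small in the frame of cover_medium1 between 0.02 and 0.028 m) or (horizontal distance between cover_small and cover_medium2 below 0.006 m and z of cover_small in the frame of cover_medium2 between 0.02 and 0.028 m) or (horizontal distance between cover_small and cover_medium3 below 0.006 m and z of cover_small in the frame of cover_medium3 between 0.02 and 0.028 m)) and horizontal distance between dish_round and round_floor below 0.007 m and z of dish_round in the frame of round_floor between -0.003 and 0.003 m and horizontal distance between dish_square and square_floor below 0.007 m and z of dish_square in the frame of square_floor between -0.003 and 0.003 m and horizontal distance between dish_oblong and oblong_floor below 0.007 m and z of dish_oblong in the frame of oblong_floor between -0.003 and 0.003 m and angle between each of cover_large, cover_medium0, cover_medium1, cover_medium2, cover_medium3, cover_small, dish_round, dish_square, dish_oblong's own z axis and vertical below 0.09 rad and linear speed of each of cover_large, cover_medium0, cover_medium1, cover_medium2, cover_medium3, cover_small, dish_round, dish_square, dish_oblong below 0.02 m/s); the robot touches nothing.
It fails at once if a bystander (remote, candle, mug, glasses case or cards) is pushed more than 5 cm from its place (distance of any of remote, candle, mug, glasses_case, card_deck from where it was at the start of the episode above 0.05 m).
Of cover_medium0, cover_medium1, cover_medium2, cover_medium3 only 2 to 4 are there at a start; the rules pass over those that are not, and their reading is None.
Of dish_round, dish_square, dish_oblong only 2 to 3 are there at a start; the rules pass over those that are not, and their reading is None.
At some moment in a run one of dish_round, dish_square, dish_oblong may be knocked a few centimetres aside while the robot is not near it.
It also fails if it takes over 210 s, if anything falls off the work surface, if the arm or the gripper's body presses on something with over 40 N, if the wrist force passes 120 N, or if a joint passes its speed limit or range.

ROBOT

A 6-joint arm with a two-finger parallel gripper is mounted at the origin on the work surface. World frame = base frame: x ahead of the robot, y to its left, z up, the work surface at z = 0. Lengths are in m, angles in rad, forces in N, time in s.
With the tool pointing down it reaches from about 0.4 to 0.925 m from the base axis. Payload 3.4 kg.
Tool frame: the origin (TCP) lies midway between the tips of the shut fingers; the grasp point (between the pads) lies ctrl.grasp_offset behind it (ctrl.grasp_offset is the distance from the TCP to the grasp point, in m); x points along the fingers, z is the direction in which the jaws open and shut, and the axes are right-handed (so a half turn about x gives the same grasp; the last joint's range is limited). The gripper opens to 85 mm and grips with 20 to 120 N. Pads are 22 mm wide; open, the fingers measure 114 mm over their backs; the gripper's body (76 mm by 85 mm) begins 54 mm behind the grasp point. The pads swing forward as they close: fully open they stand 13 mm farther back than shut.
Start: joints at [-1.347, 0.307, 1.506, -0, 1.328, -0.073], TCP at [0.169, -0.55, 0.205] pointing down, gripper open.
Joint ranges: [-3.12, 3.12], [-1.05, 2.28], [0.14, 2.33], [-1.42, 4.57], [0.1, 2.73], [-2.68, 2.68]. Speed limits (rad/s): [2.57, 2.57, 3.14, 3.14, 3.14, 3.14].

INTERFACE

Orientations are given as a rotation vector (axis times angle).
In Python, from bench import ctrl, read_camera, camera_params gives the robot as it stands.
- The arm moves only by the shell command python3 -m creep 'ROWS' [FORCE]. ROWS is JSON, a list of rows, each an object of numbers: "tx", "ty", "tz": the shift along the tool's x, y, z as a fraction of full scale; "ax", "ay", "az": the turn, a rotation vector about the tool's x, y, z as a fraction of full scale; "claw": the gripper's target within -1 to 1 (shut at 1, half-way at 0, fully open at -1). A call has 1 to 5 rows; each row shifts and turns the commanded pose from where the row before left it, along the tool's axes as they then stand; what a row does not reach is not made up. Full scale, the value 1, is 0.2 m for a shift and pi rad for a turn. A row lasts 1/8 s, in which the tool goes at most 62.5 mm and 10.7 degrees, less where a joint would pass 70% of its speed; a pose out of reach is approached as far as the arm can. A call with a number of a shift or a turn outside -1 to 1 is refused whole. A call with a gripper value outside its range is refused whole. The fingers move at their own pace and stop on an object; FORCE is the grip in N (left out, the last holds). Time passes only in rows, so rows that do not move let the fingers close. It gives the time, the measured TCP pose, the force and the opening at its end, in the units of the state.
- ctrl.read_state(): the state, without advancing time (a new reading comes with each control period).
- read_camera(name): name is "scene" or "top"; returns the picture (480x640x3 uint8, blue, green, red); there is no depth.
- camera_params(name): a dict with "camera_matrix" (3x3 intrinsics, pixels), "R" (3x3) and "t" (3): a world point X has camera coordinates R X + t. Camera axes: x right, y down, z forward; pixel columns grow to the right and rows downward; lengths in m; the calibration is good to about 2 mm. A picture is of the moment at which its call begins. camera_params takes no time and is no camera call.
- ctrl.sign_off(): hands the job in, once; it reports no verdict.
The state is a dict: "time_s": time; "joints": joint angles; "qd": joint speeds; "joint_efforts": joint torques, N m; "tool_pos": TCP position; "tcp_rot": TCP orientation; "contact_force": force on the tool from outside, world axes, zero at the start; "ft_torque": the same for the moment, N m; "grip_width": finger opening in m.
Only numpy, scipy, OpenCV 4.12 (cv2) and the standard library are available. Lean on these libraries where they do the work, as an engineer would, in place of code of your own. Each camera call takes 0.05 s, during which the arm holds its last target. There are 200 camera calls.

## Working session

There is one attempt and no reset: what is moved stays moved. The work goes in short steps, Python scripts to look and compute and a shell command to move; the robot and the scene stay as the last step left them, time stands still between calls to the robot, and variables do not carry over. Pictures are saved under pics/ and viewed, about 12 in all and at most 16, crops included, and the job is handed in when it is done.

```bash
ls; mkdir -p pics; python3 - <<'E'
from bench import ctrl, read_camera, camera_params
import cv2, numpy as np
print(ctrl.read_state(), ctrl.grasp_offset)
for n in("scene","top"):
    cv2.imwrite(f"pics/{n}0.png",read_camera(n)); p=camera_params(n); print(n,p, -np.array(p["R"]).T@np.array(p["t"]))
E
```

```text
pics
{'time_s': 0.0, 'joints': array([-1.34651314e+00,  3.07549305e-01,  1.50767741e+00,  4.08652987e-05,
        1.32839184e+00, -7.35154331e-02]), 'qd': array([ 0.00148933,  0.00174373, -0.00080388, -0.00120747,  0.00171286,
       -0.00090455]), 'joint_efforts': array([-1.05247182e-03, -4.57552600e+01, -2.51914269e+01,  1.29379655e-04,
        1.35236428e-02, -5.02961512e-06]), 'tool_pos': array([ 0.16853017, -0.54896221,  0.20389315]), 'tcp_rot': array([ 0.98842858,  1.33703498, -0.98618509]), 'contact_force': array([0.00557773, 0.04043646, 0.2725011 ]), 'ft_torque': array([ 0.01727332, -0.0442107 ,  0.02932298]), 'grip_width': 0.08574790273859645} 0.0187
scene {'camera_matrix': array([[506.29776093,   0.        , 317.73068145],
       [  0.        , 506.29776093, 238.26497317],
       [  0.        ,   0.        ,   1.        ]]), 'R': array([[ 0.86677186,  0.49852992, -0.01320814],
       [ 0.389226  , -0.69281334, -0.60705256],
       [-0.31178464,  0.52103512, -0.79455191]]), 't': array([-0.38106901, -0.21694761,  1.48267595])} [ 0.87701714 -0.73285614  1.04133119]
top {'camera_matrix': array([[538.61979506,   0.        , 321.2832828 ],
       [  0.        , 538.61979506, 244.36875035],
       [  0.        ,   0.        ,   1.        ]]), 'R': array([[-0.01387969, -0.99988398, -0.00627489],
       [-0.9837493 ,  0.01477867, -0.17893827],
       [ 0.17901025,  0.00368931, -0.98384029]]), 't': array([-0.03221335,  0.46436953,  1.58289601])} [ 0.17302148 -0.04491218  1.64020822]
```

View pics/scene0.png

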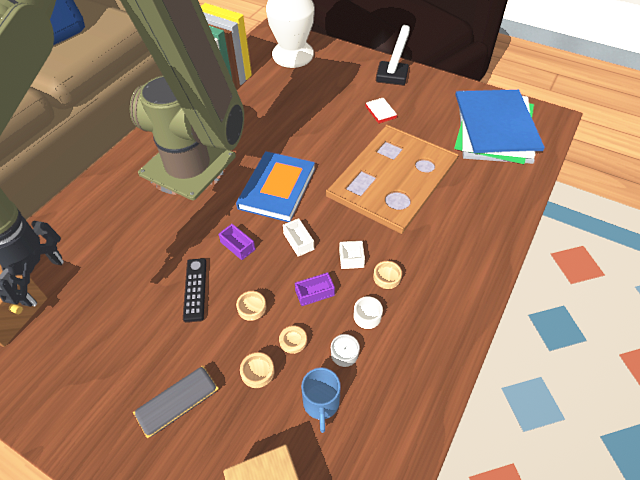

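View pics/top0.png

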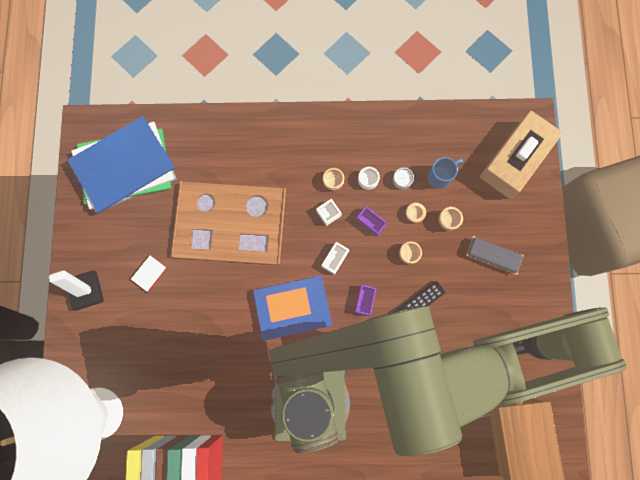

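The scene view shows wooden covers at (251,305), (292,339), (257,370) and (388,274). The white dishes are the oblong (298,237), the square (351,254) and the round (368,312). The candle is probably (345,349), and there are two purple look-alikes. I'll check these choices in a crop.

```bash
cat > h.py <<'E'
from bench import ctrl, read_camera, camera_params
import cv2, numpy as np
from scipy.spatial.transform import Rotation as Rot
P={n:camera_params(n) for n in("scene","top")}
def ray(n,uv,z):
    p=P[n];R=np.array(p["R"]);c=-R.T@np.array(p["t"])
    d=R.T@np.linalg.inv(p["camera_matrix"])@np.array([uv[0],uv[1],1.])
    return c+d*(z-c[2])/d[2]
def proj(n,X):
    p=P[n];q=np.array(p["camera_matrix"])@(np.array(p["R"])@np.array(X,float)+p["t"]);return q[:2]/q[2]
E
python3 - <<'E'
from h import *
s=cv2.imread("pics/scene0.png")[210:400,210:420]; t=cv2.imread("pics/top0.png")[150:290,160:480]
cv2.imwrite("pics/s_c.png",cv2.resize(s,None,fx=3,fy=3,interpolation=2));cv2.imwrite("pics/t_c.png",cv2.resize(t,None,fx=2.5,fy=2.5,interpolation=2))
E
```

```text
(no output)
```

View pics/s_c.png

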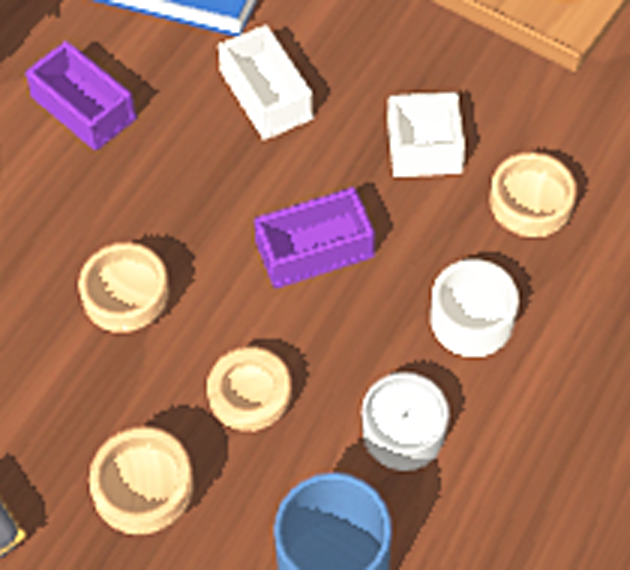

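View pics/t_c.png

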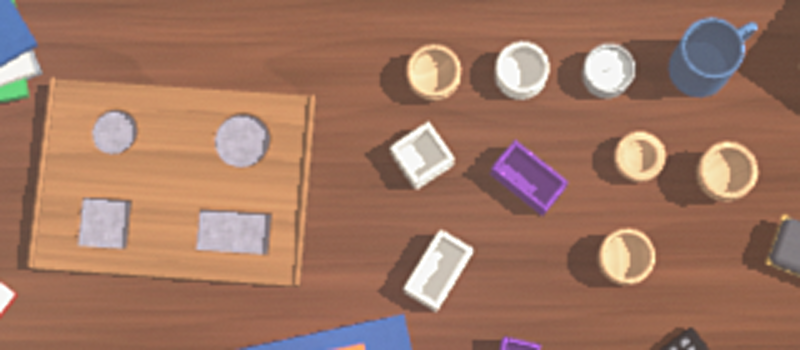

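The crops settle what is what:

| Item | Scene pixel | Top pixel |
|---|---|---|
| Large cover | (257,370) | (451,218) |
| Small cover | (292,339) | (416,212) |
| Medium cover | (251,305) | (411,253) |
| Medium cover | (388,274) | (333,179) |
| Round dish (open) | (368,312) | (369,178) |
| Candle (closed top with wick, left alone) | (345,349) | (403,178) |
| White square dish | (351,254) | (328,212) |
| White oblong dish | (298,237) | (335,258) |

The purple ones are not part of the job.

```bash
cat >> h.py <<'E'
def sil(img,n,X,kind,half=0.06):
    """mask near world point X; returns hull centroid, hull"""
    hsv=cv2.cvtColor(img,cv2.COLOR_BGR2HSV)
    if kind=="wood": m=cv2.inRange(hsv,(12,50,110),(30,190,255))
    elif kind=="white": m=cv2.inRange(hsv,(0,0,115),(180,60,255))
    elif kind=="floor": m=cv2.inRange(hsv,(110,8,90),(179,80,255))
    elif kind=="tray": m=cv2.inRange(hsv,(8,120,120),(20,255,255))
    m=cv2.morphologyEx(m,cv2.MORPH_OPEN,np.ones((2,2)))
    uv=proj(n,X)
    cs,_=cv2.findContours(m,cv2.RETR_EXTERNAL,cv2.CHAIN_APPROX_NONE)
    cs=[c for c in cs if cv2.contourArea(c)>60]
    if not cs: return None
    c=max(cs,key=lambda c:cv2.pointPolygonTest(c,tuple(map(float,uv)),True))
    h=cv2.convexHull(c); M=cv2.moments(h)
    return np.array([M["m10"],M["m01"]])/M["m00"],h,cv2.contourArea(h)
E
cat > m.py <<'E'
from h import *
import sys
k=sys.argv[1]
im={n:cv2.imread(f"pics/{n}{k}.png") for n in P}
T=[("large",(451,218),"wood",.037),("small",(416,212),"wood",.021),("med_a",(411,253),"wood",.027),("med_b",(333,179),"wood",.027),
("round",(369,178),"white",.018),("candle",(403,178),"white",.017),("square",(328,212),"white",.018),("oblong",(335,258),"white",.018),
("P_nest",(205,203),"floor",.013),("P_round",(256,206),"floor",.013),("P_square",(201,239),"floor",.013),("P_oblong",(252,243),"floor",.013)]
for nm,uv,kind,z in T:
    X=ray("top",uv,z)
    for n in ("top","scene"):
        r=sil(im[n],n,X,kind)
        if r is None: print(nm,n,None);continue
        c,h,a=r; W=ray(n,c,z); w=np.array([ray(n,p[0],z+.01)[:2] for p in h],np.float32)
        (_,wh,ang)=cv2.minAreaRect(w)
        print(nm,n,c.round(1),"xy mm",(W[:2]*1000).round(1),"rect mm",(np.array(wh)*1000).round(0),"ang",round(ang,1))
E
python3 m.py 0
```

```text
large top [451.3 219.3] xy mm [ 536.5 -435.9] rect mm [73. 71.] ang 89.1
large scene [257.9 370.7] xy mm [ 547.2 -436.4] rect mm [70. 77.] ang 39.8
small top [416.5 213.4] xy mm [ 560.4 -333.8] rect mm [58. 60.] ang 87.6
small scene [293.7 340.1] xy mm [ 571.  -334.1] rect mm [59. 67.] ang 30.6
med_a top [411.1 253.3] xy mm [ 435.  -310.9] rect mm [66. 68.] ang 87.7
med_a scene [251.8 306.3] xy mm [ 445.1 -311.6] rect mm [66. 76.] ang 33.5
med_b top [334.  179.4] xy mm [671.3 -81.4] rect mm [62. 67.] ang 89.1
med_b scene [388.2 275.4] xy mm [680.8 -82. ] rect mm [66. 78.] ang 24.1
round top [369.2 178.8] xy mm [ 674.5 -191.8] rect mm [65. 71.] ang 88.5
round scene [368.6 313.1] xy mm [ 683.9 -191.2] rect mm [64. 82.] ang 27.3
candle top [403.9 178.9] xy mm [ 672.8 -300.3] rect mm [63. 65.] ang 89.1
candle scene [345.6 350.8] xy mm [ 681.5 -298.4] rect mm [61. 74.] ang 28.9
square top [329.3 212.8] xy mm [567.2 -64.9] rect mm [64. 63.] ang 33.4
square scene [352.5 255.4] xy mm [577.1 -66. ] rect mm [60. 81.] ang 33.3
oblong top [335.8 258.7] xy mm [423.1 -82.5] rect mm [51. 90.] ang 57.7
oblong scene [288.1 212.6] xy mm [364.4 -26.1] rect mm [246. 237.] ang 64.6
P_nest top [206.3 203.5] xy mm [604.  317.9] rect mm [50. 48.] ang 89.1
P_nest scene [425.8 166.9] xy mm [614.6 314.5] rect mm [51. 40.] ang 29.1
P_round top [257.3 206.9] xy mm [590.6 158.8] rect mm [61. 64.] ang 45.7
P_round scene [398.3 201.7] xy mm [601.1 155.5] rect mm [60. 59.] ang 61.9
P_square top [202.3 239.9] xy mm [488.6 327.5] rect mm [56. 57.] ang 85.4
P_square scene [390.1 151.4] xy mm [498.7 323.5] rect mm [51. 56.] ang 85.7
P_oblong top [253.8 243.2] xy mm [475.7 168.5] rect mm [85. 47.] ang 85.3
P_oblong scene [361.4 184.3] xy mm [485.3 164.5] rect mm [79. 47.] ang 85.8
```

The two views differ by a constant 10 mm or so in x, so one calibration is off. I'll use the tool itself as the arbiter: put it in view at a known TCP pose and compare. First, a helper that works out moves.

```bash
cat > go.py <<'E'
"""go.py x y z jaw_deg : mm of TCP, jaw axis heading; prints the fractions to go (shift in present tool axes, then turn about tool x)"""
from h import *
import sys
s=ctrl.read_state();R=Rot.from_rotvec(s["tcp_rot"]).as_matrix();p=s["tool_pos"]
j=np.degrees(np.arctan2(R[1,2],R[0,2]))
print("t",round(s["time_s"],2),"tcp",(p*1000).round(1),"xaxis",R[:,0].round(3),"jaw",round(j,1),"w",round(s["grip_width"]*1000,1),"F",s["contact_force"].round(1),"q",s["joints"].round(2))
if len(sys.argv)>1:
    v=list(map(float,sys.argv[1:]));d=R.T@(np.array(v[:3])/1000-p)
    print("tx ty tz",(d/.2).round(3),"total")
    if len(v)>3:
        # desired: x down, z at heading
        a=np.radians(v[3]);z=np.array([np.cos(a),np.sin(a),0]);x=np.array([0,0,-1.])
        D=np.column_stack([x,np.cross(z,x),z])
        for k in (0,1):
            r=Rot.from_matrix(R.T@D@Rot.from_rotvec([np.pi*k,0,0]).as_matrix()).as_rotvec();print("ax ay az",(r/np.pi).round(3))
E
python3 go.py 536 -436 150 0; python3 -m creep '[{"tx":0.0,"claw":-1}]' 30
```

```text
t 0.1 tcp [ 168.5 -549.   204. ] xaxis [-0.     0.002 -1.   ] jaw -72.9 w 85.2 F [ 0.2 -0.2  0.1] q [-1.35  0.31  1.51  0.    1.33 -0.07]
tx ty tz [ 2.700e-01  1.922e+00 -1.000e-03] total
ax ay az [-0.405 -0.    -0.   ]
ax ay az [ 0.595 -0.     0.001]invalid input
```

```bash
python3 -m creep '[{"tx":0.0,"ty":0.0,"tz":0.0,"ax":0.0,"ay":0.0,"az":0.0,"claw":-1.0}]' 30; echo; python3 -m creep '[{"tx":0,"ty":0.0,"claw":-1}]'; echo;  python3 -m creep --help | head
```

```text
time_s: 0.22
tool_pos: [0.1686, -0.5493, 0.2043]
tcp_rot: [0.988, 1.336, -0.987]
contact_force: [-0.2, -0.9, -0.2]
grip_width: 0.0855

invalid input
invalid input: not JSON, or not a number
```

```bash
python3 -m creep '[{"tx":0,"ty":0,"tz":0,"ax":-0.05,"ay":0,"az":0,"claw":-1},{"tx":0,"ty":0,"tz":0,"ax":-0.05,"ay":0,"az":0,"claw":-1},{"tx":0,"ty":0,"tz":0,"ax":-0.05,"ay":0,"az":0,"claw":-1},{"tx":0,"ty":0,"tz":0,"ax":-0.05,"ay":0,"az":0,"claw":-1},{"tx":0,"ty":0,"tz":0,"ax":-0.04,"ay":0,"az":0,"claw":-1}]' 30; python3 go.py 540 -436 150 -30
```

```text
time_s: 0.85
tool_pos: [0.1686, -0.5495, 0.2046]
tcp_rot: [0.404, 1.533, -0.403]
contact_force: [0.7, 0.1, -0.5]
grip_width: 0.0854
t 0.85 tcp [ 168.6 -549.5  204.6] xaxis [-0.  0. -1.] jaw -29.5 w 85.4 F [ 0.7  0.1 -0.5] q [-1.35  0.31  1.51 -0.    1.33 -0.83]
tx ty tz [0.273 1.408 1.337] total
ax ay az [ 0.003 -0.    -0.   ]
ax ay az [-0.997  0.    -0.   ]
```

```bash
python3 -m creep '[{"tx":0,"ty":0.2,"tz":0.19,"ax":0,"ay":0,"az":0,"claw":-1},{"tx":0,"ty":0.2,"tz":0.19,"ax":0,"ay":0,"az":0,"claw":-1},{"tx":0,"ty":0.2,"tz":0.19,"ax":0,"ay":0,"az":0,"claw":-1},{"tx":0,"ty":0.2,"tz":0.19,"ax":0,"ay":0,"az":0,"claw":-1}]'; python3 -m creep '[{"tx":0,"ty":0.2,"tz":0.19,"ax":0,"ay":0,"az":0,"claw":-1},{"tx":0.1,"ty":0.2,"tz":0.19,"ax":0,"ay":0,"az":0,"claw":-1},{"tx":0.1,"ty":0.2,"tz":0.19,"ax":0,"ay":0,"az":0,"claw":-1},{"tx":0,"ty":0,"tz":0,"ax":0,"ay":0,"az":0,"claw":-1}]'
python3 - <<'E'
from h import *
s=ctrl.read_state();R=Rot.from_rotvec(s["tcp_rot"]).as_matrix();p=s["tool_pos"]
out=[]
for n in P:
    im=read_camera(n);cv2.imwrite(f"pics/{n}1.png",im)
    # open: finger tips approx 13 mm behind TCP, +-43..57 along jaw
    pts=[p]+[p-R[:,0]*.013+R[:,2]*k for k in(.0425,-.0425)]
    u0=proj(n,p).astype(int);x,y=max(u0[0]-65,0),max(u0[1]-65,0)
    c=cv2.resize(im[y:y+130,x:x+130],None,fx=3,fy=3,interpolation=2)
    for q in pts: u=(proj(n,q)-[x,y])*3; cv2.circle(c,tuple(u.astype(int)),3,(0,0,255),-1)
    out.append(cv2.resize(c,(390,390)))
cv2.imwrite("pics/tip1.png",np.hstack(out))
E
python3 go.py
```

```text
time_s: 1.35
tool_pos: [0.3815, -0.4855, 0.2047]
tcp_rot: [0.407, 1.532, -0.407]
contact_force: [0.4, -0.4, 0.1]
grip_width: 0.0854
time_s: 1.85
tool_pos: [0.5414, -0.4355, 0.1617]
tcp_rot: [0.406, 1.536, -0.401]
contact_force: [-1.2, -0.5, -0.8]
grip_width: 0.085
t 1.95 tcp [ 538.4 -437.9  163.8] xaxis [-0.002  0.001 -1.   ] jaw -29.6 w 85.1 F [ 0.1 -0.8  0.2] q [-0.74  0.5   1.29 -0.    1.35 -0.23]
```

View pics/tip1.png

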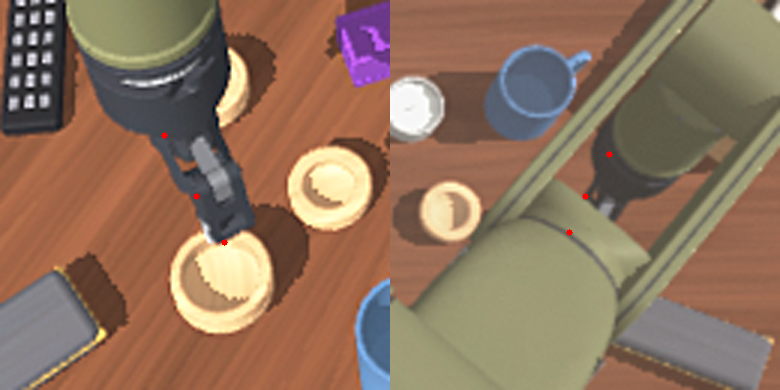

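```bash
python3 -m creep '[{"tx":0,"ty":0,"tz":0,"ax":0,"ay":0,"az":0,"claw":1},{"tx":0,"ty":0,"tz":0,"ax":0,"ay":0,"az":0,"claw":1},{"tx":0,"ty":0,"tz":0,"ax":0,"ay":0,"az":0,"claw":1},{"tx":0,"ty":0,"tz":0,"ax":0,"ay":0,"az":0,"claw":1},{"tx":0,"ty":0,"tz":0,"ax":0,"ay":0,"az":0,"claw":1}]'
python3 - <<'E'
from h import *
s=ctrl.read_state();p=s["tool_pos"];print(p,s["grip_width"])
im=read_camera("scene");cv2.imwrite("pics/scene2.png",im)
u=proj("scene",p);x,y=(u-35).astype(int)
c=cv2.resize(im[y:y+70,x:x+70],None,fx=8,fy=8,interpolation=cv2.INTER_NEAREST)
for d,col in((0,(0,0,255)),(.010,(0,255,0))):
    q=p-[d,0,0]; w=((proj("scene",q)-[x,y])+.5)*8; cv2.drawMarker(c,tuple(w.astype(int)),col,0,14,2)
cv2.imwrite("pics/tip2.png",c)
E
```

```text
time_s: 2.58
tool_pos: [0.5384, -0.4387, 0.165]
tcp_rot: [0.407, 1.532, -0.407]
contact_force: [0.3, 0.0, -0.5]
grip_width: 0.0006
[ 0.53835414 -0.43867919  0.16497304] 0.0005611015407814081
```

View pics/tip2.png

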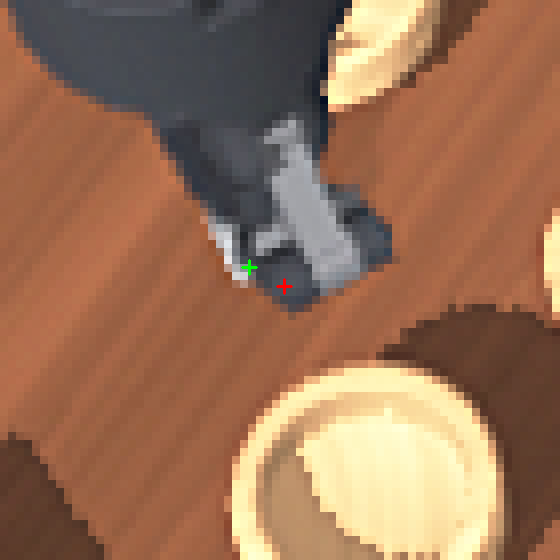

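The shut fingertip doesn't settle it. A grasp with the jaws along x centres the large cover on the known TCP x, so I'll use that as the absolute x reference. The midpoint of the two views is inside the jaw clearance.

```bash
python3 -m creep '[{"tx":0,"ty":0,"tz":0,"ax":-0.05,"ay":0,"az":0,"claw":-1},{"tx":0,"ty":0,"tz":0,"ax":-0.05,"ay":0,"az":0,"claw":-1},{"tx":0,"ty":0,"tz":0,"ax":-0.05,"ay":0,"az":0,"claw":-1},{"tx":0,"ty":0,"tz":0,"ax":-0.015,"ay":0,"az":0,"claw":-1},{"tx":0,"ty":0,"tz":0,"ax":0,"ay":0,"az":0,"claw":-1}]'; python3 go.py 541 -436 15 0
```

```text
time_s: 3.25
tool_pos: [0.5386, -0.4385, 0.1647]
tcp_rot: [0.001, 1.571, -0.001]
contact_force: [-0.1, 0.4, -0.2]
grip_width: 0.085
t 3.25 tcp [ 538.6 -438.5  164.7] xaxis [-0.  0. -1.] jaw -0.1 w 85.0 F [-0.1  0.4 -0.2] q [-0.74  0.5   1.29 -0.    1.35 -0.74]
tx ty tz [0.749 0.012 0.012] total
ax ay az [-0. -0. -0.]
ax ay az [ 1. -0.  0.]
```

```bash
python3 -m creep '[{"tx":0.2,"ty":0.012,"tz":0.012,"ax":0,"ay":0,"az":0,"claw":-1},{"tx":0.25,"ty":0,"tz":0,"ax":0,"ay":0,"az":0,"claw":-1},{"tx":0.1,"ty":0,"tz":0,"ax":0,"ay":0,"az":0,"claw":-1},{"tx":0,"ty":0,"tz":0,"ax":0,"ay":0,"az":0,"claw":-1}]'; python3 -m creep '[{"tx":0.1,"ty":0,"tz":0,"ax":0,"ay":0,"az":0,"claw":-1},{"tx":0.1,"ty":0,"tz":0,"ax":0,"ay":0,"az":0,"claw":-1},{"tx":0,"ty":0,"tz":0,"ax":0,"ay":0,"az":0,"claw":-1}]' ; python3 -m creep '[{"tx":0,"ty":0,"tz":0,"ax":0,"ay":0,"az":0,"claw":1},{"tx":0,"ty":0,"tz":0,"ax":0,"ay":0,"az":0,"claw":1},{"tx":0,"ty":0,"tz":0,"ax":0,"ay":0,"az":0,"claw":1},{"tx":0,"ty":0,"tz":0,"ax":0,"ay":0,"az":0,"claw":1}]' 30; python3 go.py
```

```text
time_s: 3.75
tool_pos: [0.5396, -0.4348, 0.0524]
tcp_rot: [0.004, 1.574, 0.002]
contact_force: [-0.3, -0.2, -0.0]
grip_width: 0.0856
time_s: 4.12
tool_pos: [0.5407, -0.4359, 0.0148]
tcp_rot: [0.001, 1.572, -0.0]
contact_force: [0.0, 0.1, 0.8]
grip_width: 0.0855
time_s: 4.62
tool_pos: [0.5372, -0.4391, 0.0213]
tcp_rot: [-0.005, 1.575, -0.004]
contact_force: [-14.2, -0.3, 27.2]
grip_width: 0.0121
t 4.62 tcp [ 537.2 -439.1   21.3] xaxis [-0.005 -0.006 -1.   ] jaw 0.0 w 12.1 F [-14.2  -0.3  27.2] q [-0.74  0.63  1.44 -0.01  1.07 -0.74]
```

The opening is 12 mm, so it is not around the rim. I'll look before moving anything.

```bash
python3 - <<'E'
from h import *
o=[]
p=ctrl.read_state()["tool_pos"]
for n in("scene","top"):
    im=read_camera(n);cv2.imwrite(f"pics/{n}3.png",im);u=proj(n,p);x,y=(u-50).astype(int)
    c=cv2.resize(im[y:y+100,x:x+100],(400,400),interpolation=cv2.INTER_NEAREST);w=(u-[x,y]+.5)*4;cv2.drawMarker(c,tuple(w.astype(int)),(0,0,255),0,12,2);o.append(c)
cv2.imwrite("pics/c3.png",np.hstack(o))
E
```

```text
(no output)
```

View pics/c3.png

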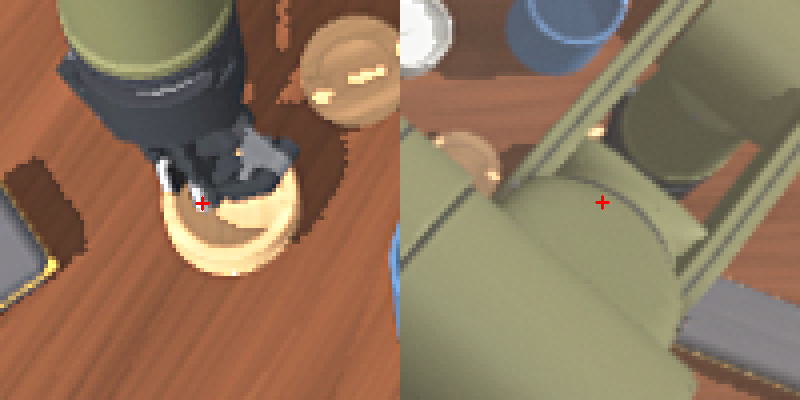

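```bash
python3 -m creep '[{"tx":0,"ty":0,"tz":0,"ax":0,"ay":0,"az":0,"claw":-1},{"tx":0,"ty":0,"tz":0,"ax":0,"ay":0,"az":0,"claw":-1},{"tx":0,"ty":0,"tz":0,"ax":0,"ay":0,"az":0,"claw":-1},{"tx":0,"ty":0,"tz":0,"ax":0,"ay":0,"az":0,"claw":-1},{"tx":0,"ty":0,"tz":0,"ax":0,"ay":0,"az":0,"claw":-1}]'; python3 -m creep '[{"tx":-0.2,"ty":0,"tz":0,"ax":0,"ay":0,"az":0,"claw":-1},{"tx":-0.2,"ty":0,"tz":0,"ax":0,"ay":0,"az":0,"claw":-1},{"tx":-0.2,"ty":0,"tz":0,"ax":0,"ay":0,"az":0,"claw":-1},{"tx":0,"ty":0,"tz":-0.3,"ax":0,"ay":0,"az":0,"claw":-1},{"tx":0,"ty":0,"tz":-0.3,"ax":0,"ay":0,"az":0,"claw":-1}]'; python3 -m creep '[{"tx":0,"ty":0,"tz":-0.3,"ax":0,"ay":0,"az":0,"claw":-1},{"tx":0,"ty":0,"tz":0,"ax":0,"ay":0,"az":0,"claw":-1}]' 30
python3 - <<'E'
from h import *
for n in P: cv2.imwrite(f"pics/{n}4.png",read_camera(n))
print(proj("scene",[0,0,0]),proj("top",[0,0,0]))
E
python3 m.py 4 | head -6; python3 go.py
```

```text
time_s: 5.35
tool_pos: [0.5408, -0.4357, 0.0142]
tcp_rot: [0.001, 1.572, 0.0]
contact_force: [-0.9, 0.3, 0.6]
grip_width: 0.0855
time_s: 5.98
tool_pos: [0.4205, -0.4362, 0.1352]
tcp_rot: [-0.002, 1.57, -0.0]
contact_force: [-0.6, -0.1, -0.7]
grip_width: 0.0853
time_s: 6.22
tool_pos: [0.3564, -0.4344, 0.1343]
tcp_rot: [0.006, 1.574, -0.001]
contact_force: [-0.2, 0.6, 0.1]
grip_width: 0.0855
[187.60488584 164.18264172] [310.32188826 402.38204951]
large top [451.4 213.5] xy mm [ 554.7 -437.4] rect mm [68. 76.] ang 43.6
large scene [264.9 375.3] xy mm [ 565.5 -437.6] rect mm [69. 78.] ang 39.2
small top [416.4 213.4] xy mm [ 560.3 -333.4] rect mm [62. 60.] ang 89.1
small scene [293.7 340.1] xy mm [ 571.1 -334. ] rect mm [59. 67.] ang 30.6
med_a top [411.1 253.2] xy mm [ 435.3 -310.7] rect mm [66. 68.] ang 87.7
med_a scene [251.9 306.2] xy mm [ 445.3 -311.4] rect mm [66. 77.] ang 49.1
t 6.33 tcp [ 360.8 -436.3  135. ] xaxis [ 0.001 -0.    -1.   ] jaw -0.1 w 85.5 F [ 0.5 -0.6  0.7] q [-0.95  0.36  1.62  0.    1.16 -0.95]
```

View pics/scene4.png

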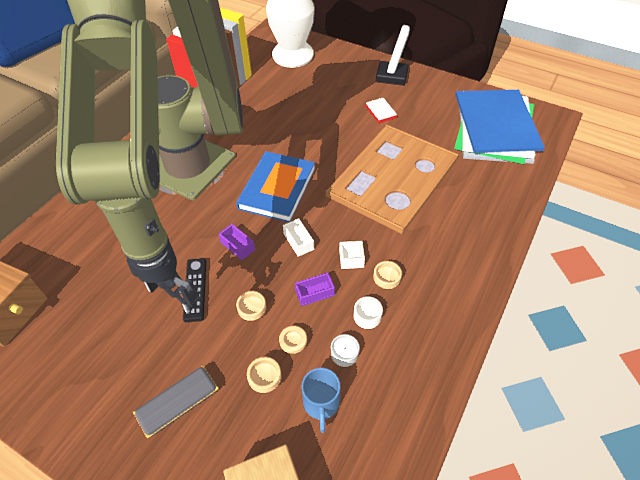

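The pinch held the cover's −x rim at TCP x ≈ 537, so its centre was about 567. The scene view gives 565.5 and the top view 554.7. The robot base also projects right in the scene view. So I trust the scene camera; the top camera is about 10 mm off in x. The cover moved 18 mm and is still upright, so I'll grasp again using scene values.

```bash
python3 go.py 567 -437.5 20 0; python3 -m creep '[{"tx":0,"ty":0,"tz":0.3,"ax":0,"ay":0,"az":0,"claw":-1},{"tx":0,"ty":0,"tz":0.3,"ax":0,"ay":0,"az":0,"claw":-1},{"tx":0,"ty":0,"tz":0.3,"ax":0,"ay":0,"az":0,"claw":-1},{"tx":0.2,"ty":-0.006,"tz":0.131,"ax":0,"ay":0,"az":0,"claw":-1},{"tx":0,"ty":0,"tz":0,"ax":0,"ay":0,"az":0,"claw":-1}]'; python3 -m creep '[{"tx":0.15,"ty":0,"tz":0,"ax":0,"ay":0,"az":0,"claw":-1},{"tx":0.05,"ty":0,"tz":0,"ax":0,"ay":0,"az":0,"claw":-1},{"tx":0.05,"ty":0,"tz":0,"ax":0,"ay":0,"az":0,"claw":-1},{"tx":0.05,"ty":0,"tz":0,"ax":0,"ay":0,"az":0,"claw":-1}]'; python3 -m creep '[{"tx":0.03,"ty":0,"tz":0,"ax":0,"ay":0,"az":0,"claw":-1},{"tx":0.03,"ty":0,"tz":0,"ax":0,"ay":0,"az":0,"claw":-1},{"tx":0,"ty":0,"tz":0,"ax":0,"ay":0,"az":0,"claw":-1}]';  python3 go.py 567 -437.5 20 0
```

```text
t 6.33 tcp [ 360.8 -436.3  135. ] xaxis [ 0.001 -0.    -1.   ] jaw -0.1 w 85.5 F [ 0.5 -0.6  0.7] q [-0.95  0.36  1.62  0.    1.16 -0.95]
tx ty tz [ 0.576 -0.003  1.031] total
ax ay az [-0.001  0.     0.   ]
ax ay az [ 0.999  0.    -0.   ]
time_s: 6.95
tool_pos: [0.5691, -0.4345, 0.09]
tcp_rot: [0.001, 1.575, 0.006]
contact_force: [-0.5, 0.3, -0.8]
grip_width: 0.0854
time_s: 7.45
tool_pos: [0.5675, -0.438, 0.0355]
tcp_rot: [-0.0, 1.569, -0.002]
contact_force: [-0.7, 0.5, 0.1]
grip_width: 0.0854
time_s: 7.82
tool_pos: [0.5668, -0.4371, 0.0224]
tcp_rot: [0.001, 1.571, -0.0]
contact_force: [-0.0, 0.2, -0.4]
grip_width: 0.0855
t 7.83 tcp [ 566.8 -437.1   22.4] xaxis [-0.001  0.001 -1.   ] jaw -0.0 w 85.5 F [-0.   0.2 -0.4] q [-0.72  0.65  1.39 -0.    1.1  -0.72]
tx ty tz [ 0.012 -0.002  0.001] total
ax ay az [-0. -0. -0.]
ax ay az [ 1. -0.  0.]
```

```bash
python3 -m creep '[{"tx":0,"ty":0,"tz":0,"ax":0,"ay":0,"az":0,"claw":0.0},{"tx":0,"ty":0,"tz":0,"ax":0,"ay":0,"az":0,"claw":0.0},{"tx":0,"ty":0,"tz":0,"ax":0,"ay":0,"az":0,"claw":0.0},{"tx":0,"ty":0,"tz":0,"ax":0,"ay":0,"az":0,"claw":0.0}]' 30;  python3 - <<'E'
from h import *
for n in P: cv2.imwrite(f"pics/{n}5.png",read_camera(n))
E
python3 go.py
```

```text
time_s: 8.32
tool_pos: [0.5672, -0.4374, 0.0229]
tcp_rot: [0.0, 1.571, -0.001]
contact_force: [0.1, -0.7, -0.0]
grip_width: 0.0427
t 8.43 tcp [ 567.2 -437.3   22.9] xaxis [ 0. -0. -1.] jaw -0.0 w 42.4 F [-0.4 -0.6 -0.2] q [-0.72  0.65  1.39  0.    1.1  -0.72]
```

```bash
python3 - <<'E'
from h import *
o=[]
p=ctrl.read_state()["tool_pos"]
for n in("scene","top"):
    im=cv2.imread(f"pics/{n}5.png");u=proj(n,p);x,y=(u-50).astype(int)
    c=cv2.resize(im[y:y+100,x:x+100],(400,400),interpolation=cv2.INTER_NEAREST);w=(u-[x,y]+.5)*4;cv2.drawMarker(c,tuple(w.astype(int)),(0,0,255),0,12,2);o.append(c)
cv2.imwrite("pics/c5.png",np.hstack(o))
E
python3 m.py 5|head -2
```

```text
large top [465.9 202.3] xy mm [ 589.  -483.6] rect mm [292. 637.] ang 50.3
large scene [262.1 380.6] xy mm [ 566.8 -450. ] rect mm [45. 74.] ang 81.5
```

View pics/c5.png

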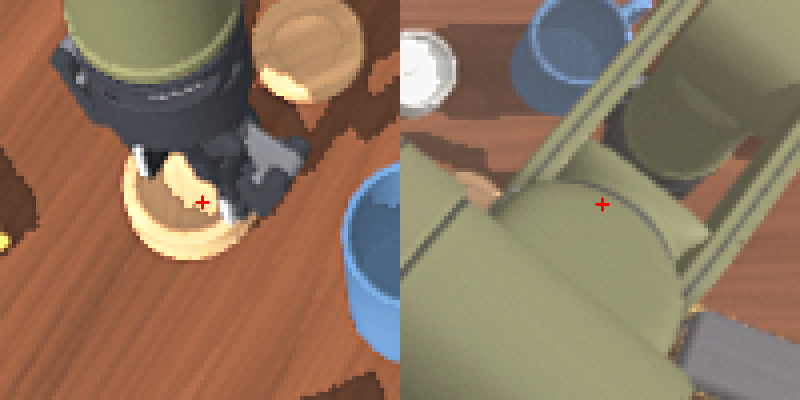

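```bash
python3 - <<'E'
from h import *
im=cv2.imread("pics/scene5.png");u=proj("scene",[.567,-.437,.03]);x,y=(u-[35,30]).astype(int)
cv2.imwrite("pics/c5b.png",cv2.resize(im[y:y+55,x:x+70],None,fx=11,fy=11,interpolation=cv2.INTER_CUBIC))
print(x,y)
for X in ([.567,-.437,.023],[.567+.0213,-.437,.028],[.567-.0213,-.437,.028],[.567+.0425,-.437,.028]): print(X,((proj("scene",X)-[x,y]+.5)*11).round())
E
```

```text
230 346
[0.567, -0.437, 0.023] [404. 358.]
[0.5882999999999999, -0.437, 0.028] [496. 401.]
[0.5457, -0.437, 0.028] [309. 294.]
[0.6094999999999999, -0.437, 0.028] [591. 455.]
```

View pics/c5b.png

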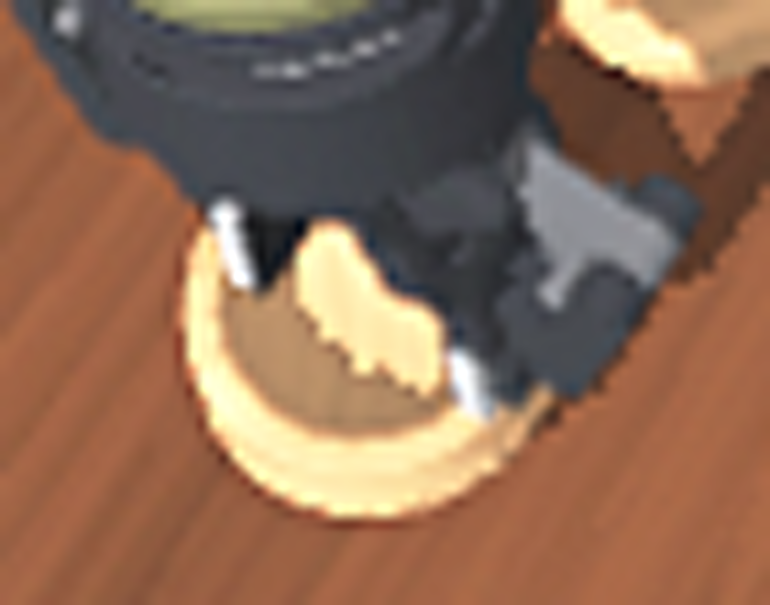

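The tips straddle the cover without touching it, so the TCP-to-camera relation needs a direct check. I'll touch the bare table with shut fingers and compare that point with the pixel.

```bash
python3 -m creep '[{"tx":-0.2,"ty":0,"tz":0,"ax":0,"ay":0,"az":0,"claw":-1},{"tx":-0.2,"ty":0,"tz":0,"ax":0,"ay":0,"az":0,"claw":1},{"tx":0,"ty":0.1,"tz":-0.28,"ax":0,"ay":0,"az":0,"claw":1},{"tx":0,"ty":0.1,"tz":-0.16,"ax":0,"ay":0,"az":0,"claw":1},{"tx":0,"ty":0,"tz":0,"ax":0,"ay":0,"az":0,"claw":1}]'; python3 go.py 480 -400 20 0; python3 -m creep '[{"tx":0.2,"ty":0,"tz":0,"ax":0,"ay":0,"az":0,"claw":1},{"tx":0.15,"ty":0,"tz":0,"ax":0,"ay":0,"az":0,"claw":1},{"tx":0.05,"ty":0,"tz":0,"ax":0,"ay":0,"az":0,"claw":1},{"tx":0,"ty":0,"tz":0,"ax":0,"ay":0,"az":0,"claw":1}]'; python3 -m creep '[{"tx":0.02,"ty":0,"tz":0,"ax":0,"ay":0,"az":0,"claw":1},{"tx":0.02,"ty":0,"tz":0,"ax":0,"ay":0,"az":0,"claw":1}]'; python3 go.py
```

```text
time_s: 9.05
tool_pos: [0.476, -0.395, 0.1029]
tcp_rot: [0.003, 1.573, 0.001]
contact_force: [0.4, -0.5, -0.4]
grip_width: 0.0
t 9.05 tcp [ 476.  -395.   102.9] xaxis [-0.003  0.002 -1.   ] jaw -0.1 w 0.0 F [ 0.4 -0.5 -0.4] q [-0.76  0.46  1.54 -0.    1.15 -0.76]
tx ty tz [ 0.414 -0.026  0.021] total
ax ay az [-0.    -0.001 -0.001]
ax ay az [ 1.    -0.001  0.001]
time_s: 9.55
tool_pos: [0.4797, -0.3975, 0.0223]
tcp_rot: [0.001, 1.571, -0.0]
contact_force: [0.6, -0.1, 0.5]
grip_width: -0.0
time_s: 9.8
tool_pos: [0.48, -0.3981, 0.0158]
tcp_rot: [-0.001, 1.569, -0.002]
contact_force: [0.1, -0.6, 0.2]
grip_width: -0.0001
t 9.8 tcp [ 480.  -398.1   15.8] xaxis [ 0.002 -0.002 -1.   ] jaw -0.0 w -0.1 F [ 0.1 -0.6  0.2] q [-0.76  0.56  1.62  0.    0.96 -0.76]
```

```bash
for i in 1; do python3 -m creep '[{"tx":0.03,"ty":0,"tz":0,"ax":0,"ay":0,"az":0,"claw":1},{"tx":0.01,"ty":0,"tz":0,"ax":0,"ay":0,"az":0,"claw":1},{"tx":0,"ty":0,"tz":0,"ax":0,"ay":0,"az":0,"claw":1}]';done; python3 -m creep '[{"tx":0.01,"ty":0,"tz":0,"ax":0,"ay":0,"az":0,"claw":1},{"tx":0,"ty":0,"tz":0,"ax":0,"ay":0,"az":0,"claw":1}]'; python3 -m creep '[{"tx":0.01,"ty":0,"tz":0,"ax":0,"ay":0,"az":0,"claw":1},{"tx":0,"ty":0,"tz":0,"ax":0,"ay":0,"az":0,"claw":1}]'; python3 -m creep '[{"tx":0.01,"ty":0,"tz":0,"ax":0,"ay":0,"az":0,"claw":1},{"tx":0,"ty":0,"tz":0,"ax":0,"ay":0,"az":0,"claw":1}]'; python3 - <<'E'
from h import *
for n in P: cv2.imwrite(f"pics/{n}6.png",read_camera(n))
im=cv2.imread("pics/scene6.png");p=ctrl.read_state()["tool_pos"];u=proj("scene",p);x,y=(u-[35,40]).astype(int)
c=cv2.resize(im[y:y+60,x:x+70],None,fx=9,fy=9,interpolation=cv2.INTER_CUBIC)
w=(u-[x,y]+.5)*9;cv2.drawMarker(c,tuple(w.astype(int)),(0,0,255),0,12,2);cv2.imwrite("pics/c6.png",c);print(p,u,w)
E
```

```text
time_s: 10.18
tool_pos: [0.479, -0.3972, 0.0066]
tcp_rot: [0.001, 1.571, -0.0]
contact_force: [0.2, -0.8, -0.7]
grip_width: -0.0002
time_s: 10.42
tool_pos: [0.4791, -0.3972, 0.0047]
tcp_rot: [0.001, 1.571, -0.0]
contact_force: [-0.9, 0.5, 0.6]
grip_width: -0.0001
time_s: 10.68
tool_pos: [0.4791, -0.3972, 0.0026]
tcp_rot: [0.001, 1.571, -0.0]
contact_force: [0.4, 0.4, 0.7]
grip_width: 0.0001
time_s: 10.92
tool_pos: [0.4791, -0.3972, 0.0006]
tcp_rot: [0.001, 1.571, -0.0]
contact_force: [0.0, 0.3, -0.4]
grip_width: 0.0002
[ 0.47914573 -0.39725758  0.00073736] [244.05445014 348.15228411] [319.99005126 365.87055696]
```

View pics/c6.png

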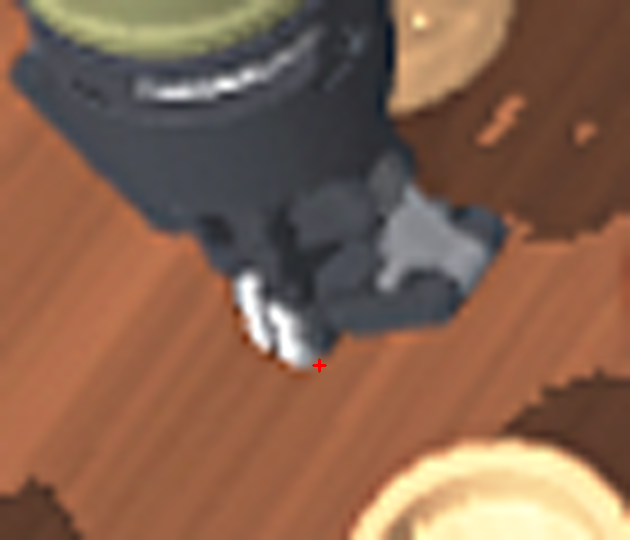

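```bash
python3 -m creep '[{"tx":0.008,"ty":0,"tz":0,"ax":0,"ay":0,"az":0,"claw":1},{"tx":0,"ty":0,"tz":0,"ax":0,"ay":0,"az":0,"claw":1}]'; python3 -m creep '[{"tx":0.008,"ty":0,"tz":0,"ax":0,"ay":0,"az":0,"claw":1},{"tx":0,"ty":0,"tz":0,"ax":0,"ay":0,"az":0,"claw":1}]'; python3 -m creep '[{"tx":0.008,"ty":0,"tz":0,"ax":0,"ay":0,"az":0,"claw":1},{"tx":0,"ty":0,"tz":0,"ax":0,"ay":0,"az":0,"claw":1}]'
```

```text
time_s: 11.28
tool_pos: [0.4791, -0.3972, -0.0009]
tcp_rot: [0.001, 1.571, -0.0]
contact_force: [-0.5, 0.0, -0.4]
grip_width: 0.0002
time_s: 11.52
tool_pos: [0.4791, -0.3972, -0.0026]
tcp_rot: [0.001, 1.571, -0.0]
contact_force: [0.3, 0.0, 0.9]
grip_width: 0.0
time_s: 11.78
tool_pos: [0.4791, -0.3972, -0.0041]
tcp_rot: [0.001, 1.571, -0.0]
contact_force: [0.4, 0.2, 0.2]
grip_width: -0.0
```

```bash
python3 -m creep '[{"tx":0.01,"ty":0,"tz":0,"ax":0,"ay":0,"az":0,"claw":1},{"tx":0,"ty":0,"tz":0,"ax":0,"ay":0,"az":0,"claw":1}]' | grep -A3 pos; python3 -m creep '[{"tx":0.01,"ty":0,"tz":0,"ax":0,"ay":0,"az":0,"claw":1},{"tx":0,"ty":0,"tz":0,"ax":0,"ay":0,"az":0,"claw":1}]'| grep -A3 pos; python3 -m creep '[{"tx":0.01,"ty":0,"tz":0,"ax":0,"ay":0,"az":0,"claw":1},{"tx":0,"ty":0,"tz":0,"ax":0,"ay":0,"az":0,"claw":1}]'| grep -A3 pos; python3 -m creep '[{"tx":0.008,"ty":0,"tz":0,"ax":0,"ay":0,"az":0,"claw":1},{"tx":0,"ty":0,"tz":0,"ax":0,"ay":0,"az":0,"claw":1}]'| grep -A3 pos
```

```text
tool_pos: [0.479, -0.3972, -0.0062]
tcp_rot: [0.001, 1.571, -0.0]
contact_force: [0.9, -0.0, -0.9]
grip_width: 0.0002
tool_pos: [0.4791, -0.3971, -0.0082]
tcp_rot: [0.001, 1.571, -0.0]
contact_force: [-1.1, -0.3, -0.3]
grip_width: -0.0001
tool_pos: [0.4791, -0.3972, -0.0102]
tcp_rot: [0.001, 1.571, -0.0]
contact_force: [-0.3, -0.5, -0.0]
grip_width: -0.0001
tool_pos: [0.4791, -0.3972, -0.0118]
tcp_rot: [0.001, 1.571, -0.0]
contact_force: [0.4, -0.6, -0.3]
grip_width: -0.0002
```

```bash
python3 -m creep '[{"tx":0.008,"ty":0,"tz":0,"ax":0,"ay":0,"az":0,"claw":1},{"tx":0,"ty":0,"tz":0,"ax":0,"ay":0,"az":0,"claw":1}]' | grep -A3 pos; python3 -m creep '[{"tx":0.008,"ty":0,"tz":0,"ax":0,"ay":0,"az":0,"claw":1},{"tx":0,"ty":0,"tz":0,"ax":0,"ay":0,"az":0,"claw":1}]'| grep -A3 pos; python3 -m creep '[{"tx":0.008,"ty":0,"tz":0,"ax":0,"ay":0,"az":0,"claw":1},{"tx":0,"ty":0,"tz":0,"ax":0,"ay":0,"az":0,"claw":1}]'| grep -A3 pos; python3 -m creep '[{"tx":0.008,"ty":0,"tz":0,"ax":0,"ay":0,"az":0,"claw":1},{"tx":0,"ty":0,"tz":0,"ax":0,"ay":0,"az":0,"claw":1}]'| grep -A3 pos
```

```text
tool_pos: [0.4791, -0.3972, -0.0134]
tcp_rot: [0.001, 1.571, -0.0]
contact_force: [0.2, -0.3, -0.3]
grip_width: -0.0001
tool_pos: [0.4791, -0.3972, -0.015]
tcp_rot: [0.001, 1.571, -0.0]
contact_force: [0.7, -0.1, 0.5]
grip_width: 0.0002
tool_pos: [0.4791, -0.3972, -0.0165]
tcp_rot: [0.001, 1.571, -0.0]
contact_force: [0.6, -1.4, 0.0]
grip_width: -0.0002
tool_pos: [0.4791, -0.3972, -0.0181]
tcp_rot: [0.001, 1.571, -0.0]
contact_force: [-0.3, -0.2, -0.2]
grip_width: 0.0
```

```bash
python3 -m creep '[{"tx":0.008,"ty":0,"tz":0,"ax":0,"ay":0,"az":0,"claw":1},{"tx":0,"ty":0,"tz":0,"ax":0,"ay":0,"az":0,"claw":1}]' | grep -A3 pos; python3 -m creep '[{"tx":0.005,"ty":0,"tz":0,"ax":0,"ay":0,"az":0,"claw":1},{"tx":0,"ty":0,"tz":0,"ax":0,"ay":0,"az":0,"claw":1}]'| grep -A3 pos; python3 - <<'E'
from h import *
for n in P: cv2.imwrite(f"pics/{n}7.png",read_camera(n))
im=cv2.imread("pics/scene7.png");p=ctrl.read_state()["tool_pos"];u=proj("scene",[.4791,-.3972,0]);x,y=(u-[35,40]).astype(int)
c=cv2.resize(im[y:y+60,x:x+70],None,fx=9,fy=9,interpolation=cv2.INTER_CUBIC)
w=(u-[x,y]+.5)*9;cv2.drawMarker(c,tuple(w.astype(int)),(0,0,255),0,12,2);cv2.imwrite("pics/c7.png",c);print(p,u,w,x,y)
E
```

```text
tool_pos: [0.4791, -0.3972, -0.0197]
tcp_rot: [0.001, 1.571, -0.0]
contact_force: [-0.0, -0.2, 0.7]
grip_width: 0.0001
tool_pos: [0.4791, -0.3972, -0.0207]
tcp_rot: [0.001, 1.571, -0.0]
contact_force: [-1.1, 0.1, 0.4]
grip_width: -0.0001
[ 0.47917828 -0.39728789 -0.02060917] [244.09513321 348.26608   ] [320.35619885 366.89472001] 209 308
```

View pics/c7.png

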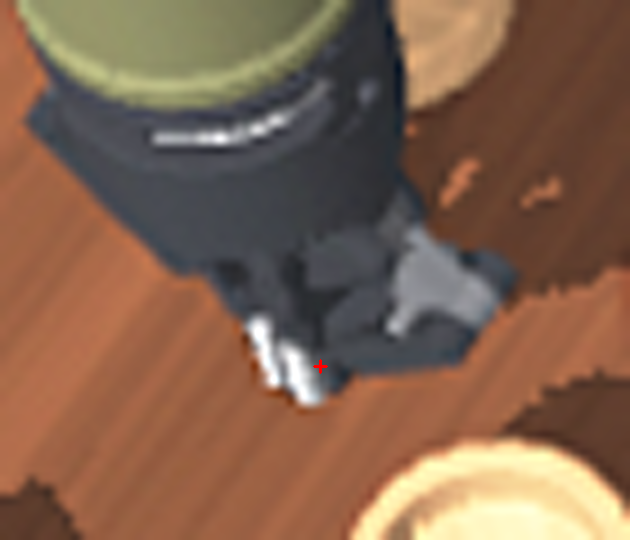

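The picture shows the tip at the predicted z=0 pixel, about (314,363) against (320,367), while the robot reports z = −20 mm. So xy agrees with the scene camera, but the reported z is about 20 mm too low. I'll finish the touch.

```bash
python3 -m creep '[{"tx":0.005,"ty":0,"tz":0,"ax":0,"ay":0,"az":0,"claw":1},{"tx":0,"ty":0,"tz":0,"ax":0,"ay":0,"az":0,"claw":1}]' | grep -A3 pos; python3 -m creep '[{"tx":0.005,"ty":0,"tz":0,"ax":0,"ay":0,"az":0,"claw":1},{"tx":0,"ty":0,"tz":0,"ax":0,"ay":0,"az":0,"claw":1}]'| grep -A3 pos;python3 -m creep '[{"tx":0.005,"ty":0,"tz":0,"ax":0,"ay":0,"az":0,"claw":1},{"tx":0,"ty":0,"tz":0,"ax":0,"ay":0,"az":0,"claw":1}]' | grep -A3 pos; python3 -m creep '[{"tx":0.005,"ty":0,"tz":0,"ax":0,"ay":0,"az":0,"claw":1},{"tx":0,"ty":0,"tz":0,"ax":0,"ay":0,"az":0,"claw":1}]'| grep -A3 pos
```

```text
tool_pos: [0.4791, -0.3972, -0.0217]
tcp_rot: [0.001, 1.571, -0.0]
contact_force: [0.2, 0.7, -0.0]
grip_width: 0.0003
tool_pos: [0.4791, -0.3972, -0.0227]
tcp_rot: [0.001, 1.571, -0.0]
contact_force: [0.2, 0.5, -0.6]
grip_width: 0.0003
tool_pos: [0.4791, -0.3972, -0.0237]
tcp_rot: [0.001, 1.571, -0.0]
contact_force: [-0.8, 1.0, 0.2]
grip_width: 0.0
tool_pos: [0.4791, -0.3972, -0.0247]
tcp_rot: [0.001, 1.571, -0.0]
contact_force: [-0.3, -0.1, -0.1]
grip_width: -0.0001
```

```bash
python3 -m creep '[{"tx":0.005,"ty":0,"tz":0,"ax":0,"ay":0,"az":0,"claw":1},{"tx":0,"ty":0,"tz":0,"ax":0,"ay":0,"az":0,"claw":1}]' | grep -A3 pos; python3 -m creep '[{"tx":0.005,"ty":0,"tz":0,"ax":0,"ay":0,"az":0,"claw":1},{"tx":0,"ty":0,"tz":0,"ax":0,"ay":0,"az":0,"claw":1}]'| grep -A3 pos;python3 -m creep '[{"tx":0.005,"ty":0,"tz":0,"ax":0,"ay":0,"az":0,"claw":1},{"tx":0,"ty":0,"tz":0,"ax":0,"ay":0,"az":0,"claw":1}]' | grep -A3 pos; python3 -m creep '[{"tx":0.005,"ty":0,"tz":0,"ax":0,"ay":0,"az":0,"claw":1},{"tx":0,"ty":0,"tz":0,"ax":0,"ay":0,"az":0,"claw":1}]'| grep -A3 pos
```

```text
tool_pos: [0.4791, -0.3972, -0.0257]
tcp_rot: [0.001, 1.571, -0.0]
contact_force: [0.3, -0.6, 0.5]
grip_width: 0.0001
tool_pos: [0.4793, -0.3974, -0.0264]
tcp_rot: [0.0, 1.571, -0.001]
contact_force: [-0.2, 0.2, 1.0]
grip_width: -0.0
tool_pos: [0.4793, -0.3974, -0.0264]
tcp_rot: [0.0, 1.57, -0.001]
contact_force: [-0.8, 2.0, 8.2]
grip_width: 0.0001
tool_pos: [0.4793, -0.3974, -0.0265]
tcp_rot: [-0.0, 1.57, -0.001]
contact_force: [-3.0, 2.3, 15.2]
grip_width: 0.0
```

Contact came at reported z = −26.4 mm, so the real tip height is the reported value plus 26. Both earlier grasps were simply too high. Regrasp the large cover with corrected z.

```bash
python3 -m creep '[{"tx":-0.25,"ty":0,"tz":0,"ax":0,"ay":0,"az":0,"claw":-1},{"tx":-0.25,"ty":0,"tz":0,"ax":0,"ay":0,"az":0,"claw":-1},{"tx":0,"ty":-0.1,"tz":0.28,"ax":0,"ay":0,"az":0,"claw":-1},{"tx":0,"ty":-0.1,"tz":0.16,"ax":0,"ay":0,"az":0,"claw":-1},{"tx":0,"ty":0,"tz":0,"ax":0,"ay":0,"az":0,"claw":-1}]'; python3 - <<'E'
from h import *
cv2.imwrite("pics/scene8.png",read_camera("scene"));cv2.imwrite("pics/top8.png",read_camera("top"))
E
python3 m.py 8|head -2; python3 go.py 567 -438 -9 0
```

```text
time_s: 17.0
tool_pos: [0.5699, -0.439, 0.0714]
tcp_rot: [-0.002, 1.568, -0.002]
contact_force: [-0.7, -0.3, 0.4]
grip_width: 0.0854
large top [461.3 207.1] xy mm [ 574.3 -468.9] rect mm [297. 678.] ang 49.3
large scene [263.3 376.9] xy mm [ 564.7 -442.1] rect mm [61. 76.] ang 81.3
t 17.1 tcp [ 566.5 -436.7   70.5] xaxis [-0.002  0.001 -1.   ] jaw -0.0 w 85.7 F [ 0.2 -0.2 -0.4] q [-0.72  0.61  1.34 -0.    1.19 -0.72]
tx ty tz [ 0.397 -0.007  0.003] total
ax ay az [-0.    -0.001 -0.   ]
ax ay az [ 1.    -0.001  0.001]
```

```bash
python3 -m creep '[{"tx":0.1,"ty":-0.005,"tz":0,"ax":0,"ay":0,"az":0,"claw":-1},{"tx":0.1,"ty":0,"tz":0,"ax":0,"ay":0,"az":0,"claw":-1},{"tx":0,"ty":0,"tz":0,"ax":0,"ay":0,"az":0,"claw":-1}]'|grep force; python3 -m creep '[{"tx":0.05,"ty":0,"tz":0,"ax":0,"ay":0,"az":0,"claw":-1},{"tx":0.05,"ty":0,"tz":0,"ax":0,"ay":0,"az":0,"claw":-1},{"tx":0.05,"ty":0,"tz":0,"ax":0,"ay":0,"az":0,"claw":-1},{"tx":0.045,"ty":0,"tz":0,"ax":0,"ay":0,"az":0,"claw":-1},{"tx":0,"ty":0,"tz":0,"ax":0,"ay":0,"az":0,"claw":-1}]'|grep -B3 force;python3 -m creep '[{"tx":0,"ty":0,"tz":0,"ax":0,"ay":0,"az":0,"claw":1},{"tx":0,"ty":0,"tz":0,"ax":0,"ay":0,"az":0,"claw":1},{"tx":0,"ty":0,"tz":0,"ax":0,"ay":0,"az":0,"claw":1},{"tx":0,"ty":0,"tz":0,"ax":0,"ay":0,"az":0,"claw":1}]' 30; python3 go.py
```

```text
contact_force: [0.1, 0.7, -0.1]
time_s: 18.1
tool_pos: [0.5665, -0.4377, -0.0088]
tcp_rot: [0.002, 1.572, 0.001]
contact_force: [0.5, -0.4, 0.4]
time_s: 18.6
tool_pos: [0.5676, -0.4387, -0.0071]
tcp_rot: [-0.0, 1.57, -0.001]
contact_force: [0.8, 0.3, 2.2]
grip_width: 0.0683
t 18.6 tcp [ 567.6 -438.7   -7.1] xaxis [ 0.001 -0.001 -1.   ] jaw -0.0 w 68.3 F [0.8 0.3 2.2] q [-0.72  0.68  1.41  0.    1.05 -0.72]
```

```bash
python3 - <<'E'
from h import *
cv2.imwrite("pics/scene9.png",read_camera("scene"))
for k in("4","9"):
    im=cv2.imread(f"pics/scene{k}.png"); c,h,a=sil(im,"scene",[.567,-.445,.04],"wood"); h=h[:,0]
    print(k,"bottom",h[h[:,1].argmax()],"left",h[h[:,0].argmin()],"right",h[h[:,0].argmax()],a)
E
```

```text
4 bottom [267 393] left [248 380] right [282 376] 984.0
9 bottom [269 395] left [250 379] right [277 388] 438.5
```

The cover is held and the scene camera agrees with the TCP to about 2 mm. While lifting, I'll re-measure the pockets as holes in the tray's wood at z=18, checked against the known sizes.

```bash
python3 -m creep '[{"tx":-0.2,"ty":0,"tz":0,"ax":0,"ay":0,"az":0,"claw":1},{"tx":-0.2,"ty":0,"tz":0,"ax":0,"ay":0,"az":0,"claw":1},{"tx":-0.2,"ty":0,"tz":0,"ax":0,"ay":0,"az":0,"claw":1},{"tx":0,"ty":0,"tz":0,"ax":0,"ay":0,"az":0,"claw":1}]' 30; cat > pk.py <<'E'
from h import *
import sys
k=sys.argv[1]
for n in("scene","top"):
    im=cv2.imread(f"pics/{n}{k}.png")
    dx=np.array([0 if n=="scene" else .010,0,0])
    # rectify tray top plane z=.018 to 1 px = 0.5 mm: col = y, row = x
    x0,y0,w,h=.40,.06,760,600
    g=np.float32([[0,0],[w,0],[w,h],[0,h]])
    src=np.float32([proj(n,np.array([x0+r*.0005,y0+c*.0005,.018])-dx) for c,r in g])
    H=cv2.getPerspectiveTransform(src,g); W=cv2.warpPerspective(im,H,(w,h),flags=cv2.INTER_CUBIC)
    cv2.imwrite(f"pics/rect_{n}.png",W)
    hsv=cv2.cvtColor(W,cv2.COLOR_BGR2HSV)
    m=cv2.inRange(hsv,(5,90,135),(25,255,255))
    m=cv2.medianBlur(m,5)
    cs,hi=cv2.findContours(m,cv2.RETR_CCOMP,cv2.CHAIN_APPROX_NONE)
    for c,hh in zip(cs,hi[0]):
        a=cv2.contourArea(c)*.25
        if hh[3]>=0 and a>1200 and a<9000:
            hu=cv2.convexHull(c);M=cv2.moments(hu);cx,cy=M["m10"]/M["m00"],M["m01"]/M["m00"];(_,wh,ang)=cv2.minAreaRect(c)
            print(n,"hole xy",round((x0+cy*.0005)*1000,1),round((y0+cx*.0005)*1000,1),"size",np.array(wh).round()/2,"ang",round(ang,1))
        if hh[3]<0 and a>30000:
            (c0,wh,ang)=cv2.minAreaRect(c);print(n,"tray",x0*1000+c0[1]/2,y0*1000+c0[0]/2,np.array(wh)/2,round(ang,2))
E
python3 pk.py 0
```

```text
time_s: 19.15
tool_pos: [0.5695, -0.4402, 0.1166]
tcp_rot: [-0.004, 1.565, -0.005]
contact_force: [-0.4, -0.1, -1.5]
grip_width: 0.0686
scene tray 549.7499694824219 249.75 [299.49993896 379.49993896] 90.0
scene hole xy 610.8 312.7 size [52.5 54. ] ang 31.0
scene hole xy 598.2 154.1 size [65.  65.5] ang 26.6
scene hole xy 495.2 321.9 size [57.  61.5] ang 5.4
scene hole xy 482.5 163.4 size [85.5 52. ] ang 4.8
top tray 549.7499694824219 249.74996948242188 [379.49993896 299.49993896] -0.0
top hole xy 616.1 320.1 size [56.  58.5] ang 26.6
top hole xy 602.7 161.1 size [68.5 70. ] ang 45.0
top hole xy 501.0 329.7 size [63.  63.5] ang 4.0
top hole xy 487.6 170.7 size [91. 54.] ang 4.9
top hole xy 537.7 409.7 size [242.5  58. ] ang 83.6
```

```bash
python3 - <<'E'
import cv2,numpy as np
a=[cv2.imread(f"pics/rect_{n}.png")[100:520,120:640] for n in("scene","top")]
cv2.imwrite("pics/rects.png",cv2.resize(np.vstack(a),None,fx=.71,fy=.71,interpolation=cv2.INTER_AREA))
E
```

```text
(no output)
```

View pics/rects.png

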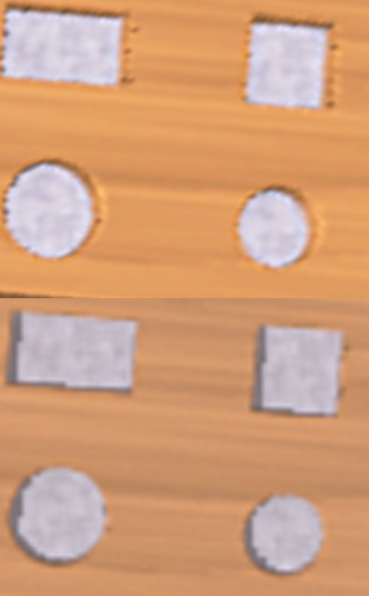

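```bash
cat > ed.py <<'E'
from h import *
import sys
k=sys.argv[1]; yaw=np.radians(-4.55); ex=np.array([np.cos(yaw),np.sin(yaw),0]);ey=np.array([-np.sin(yaw),np.cos(yaw),0])
C={"nest":(612,317,28.5,28.5),"round":(599,158,34.5,34.5),"square":(496,326,30.5,30.5),"oblong":(484,167,25.5,44.5)}
for n in("scene","top"):
    im=cv2.cvtColor(cv2.imread(f"pics/{n}{k}.png"),cv2.COLOR_BGR2HSV).astype(np.float32)
    for nm,(cx,cy,hx,hy) in C.items():
        c=np.array([cx/1000-(.010 if n=="top" else 0),cy/1000,.018])
        res=[]
        for a,b,h in((ex,ey,hx),(ey,ex,hy)):
            s=np.arange(-(h+14),h+14.1,.5)
            pts=np.array([[proj(n,c+a*t/1000+b*w/1000) for t in s] for w in range(-8,9,2)],np.float32)
            v=cv2.remap(im,pts[...,0],pts[...,1],cv2.INTER_LINEAR).mean(0)
            S=v[:,1];V=v[:,2]
            low=S[abs(s)<10].mean();hi=np.r_[S[:10],S[-10:]].mean();th=(low+hi)/2
            i=np.where(S<th)[0]
            vd=[(round(float(s[j]),1),int(V[j])) for j in range(1,len(s)-1) if V[j]<V[j-1] and V[j]<=V[j+1] and V[j]<np.median(V)-25]
            res.append((s[i[0]],s[i[-1]],"V dips",vd))
        print(n,nm,"x:",*res[0],"| y:",*res[1])
E
python3 ed.py 0
```

```text
scene nest x: -26.5 25.5 V dips [(-28.5, 158)] | y: -28.5 19.5 V dips []
scene round x: -33.0 32.0 V dips [(-34.0, 157)] | y: -34.0 26.5 V dips [(-34.5, 189)]
scene square x: -29.0 29.5 V dips [(-30.0, 154)] | y: -30.5 22.0 V dips []
scene oblong x: -24.5 23.5 V dips [(-26.0, 149)] | y: -45.0 37.5 V dips [(-44.0, 189)]
top nest x: -23.0 31.0 V dips [(31.0, 146)] | y: -23.0 30.0 V dips [(-21.5, 139)]
top round x: -29.5 36.5 V dips [(35.5, 134)] | y: -29.5 36.5 V dips [(-26.5, 129)]
top square x: -25.5 34.5 V dips [(35.5, 153)] | y: -25.5 33.5 V dips [(-23.0, 129)]
top oblong x: -21.5 28.5 V dips [(29.0, 161)] | y: -39.5 47.5 V dips [(-36.5, 124)]
```

```bash
python3 -m creep '[{"tx":0,"ty":0.25,"tz":0.014,"ax":0,"ay":0,"az":0,"claw":1},{"tx":0,"ty":0.3,"tz":0.014,"ax":0,"ay":0,"az":0,"claw":1},{"tx":0,"ty":0.3,"tz":0.014,"ax":0,"ay":0,"az":0,"claw":1},{"tx":0,"ty":0.3,"tz":0.014,"ax":0,"ay":0,"az":0,"claw":1},{"tx":0,"ty":0.3,"tz":0.014,"ax":0,"ay":0,"az":0,"claw":1}]'|grep pos; python3 -m creep '[{"tx":0,"ty":0.3,"tz":0.014,"ax":0,"ay":0,"az":0,"claw":1},{"tx":0,"ty":0.3,"tz":0.014,"ax":0,"ay":0,"az":0,"claw":1},{"tx":0,"ty":0.3,"tz":0.014,"ax":0,"ay":0,"az":0,"claw":1},{"tx":0,"ty":0.3,"tz":0.014,"ax":0,"ay":0,"az":0,"claw":1},{"tx":0,"ty":0.3,"tz":0.014,"ax":0,"ay":0,"az":0,"claw":1}]'|grep pos; python3 -m creep '[{"tx":0,"ty":0.3,"tz":0.014,"ax":0,"ay":0,"az":0,"claw":1},{"tx":0,"ty":0.3,"tz":0.014,"ax":0,"ay":0,"az":0,"claw":1},{"tx":0,"ty":0.2,"tz":0.014,"ax":0,"ay":0,"az":0,"claw":1},{"tx":0,"ty":0,"tz":0,"ax":0,"ay":0,"az":0,"claw":1},{"tx":0,"ty":0,"tz":0,"ax":0,"ay":0,"az":0,"claw":1}]'; python3 go.py 611 318.5 30 0
```

```text
tool_pos: [0.5799, -0.1461, 0.1105]
tool_pos: [0.594, 0.1533, 0.1105]
time_s: 21.02
tool_pos: [0.6027, 0.3107, 0.1106]
tcp_rot: [-0.002, 1.574, -0.002]
contact_force: [-0.4, -0.7, -2.0]
grip_width: 0.0688
t 21.02 tcp [602.7 310.7 110.6] xaxis [-0.003 -0.002 -1.   ] jaw -0.0 w 68.8 F [-0.4 -0.7 -2. ] q [ 0.41  0.52  1.39 -0.    1.23  0.41]
tx ty tz [0.403 0.04  0.043] total
ax ay az [-0.    -0.001  0.001]
ax ay az [1.    0.001 0.002]
```

```bash
python3 -m creep '[{"tx":0.1,"ty":0.04,"tz":0.043,"ax":0,"ay":0,"az":0,"claw":1},{"tx":0.15,"ty":0,"tz":0,"ax":0,"ay":0,"az":0,"claw":1},{"tx":0.15,"ty":0,"tz":0,"ax":0,"ay":0,"az":0,"claw":1},{"tx":0,"ty":0,"tz":0,"ax":0,"ay":0,"az":0,"claw":1},{"tx":0,"ty":0,"tz":0,"ax":0,"ay":0,"az":0,"claw":1}]' >/dev/null; python3 go.py 611 318.5 0 0; python3 - <<'E'
from h import *
for n in P: cv2.imwrite(f"pics/{n}10.png",read_camera(n))
o=[]
p=ctrl.read_state()["tool_pos"]; c=np.array([p[0],p[1],p[2]+.008])
for n in P:
    im=cv2.imread(f"pics/{n}10.png");u=proj(n,c);x,y=(u-[32,40]).astype(int)
    f=6;d=cv2.resize(im[y:y+80,x:x+64],None,fx=f,fy=f,interpolation=cv2.INTER_CUBIC)
    for z,r,col in((.048,.035,(0,0,255)),(.048,.028,(0,255,0)),(.026,.035,(255,0,0))):
        t=np.linspace(0,2*np.pi,60);q=np.array([(proj(n,c+[r*np.cos(a),r*np.sin(a),z])-[x,y]+.5)*f for a in t]).astype(np.int32)
        cv2.polylines(d,[q],True,col,1)
    nc=[(proj(n,[.611+.0285*np.cos(a),.3185+.0285*np.sin(a),.018])-[x,y]+.5)*f for a in t]
    cv2.polylines(d,[np.array(nc).astype(np.int32)],True,(255,0,255),1)
    o.append(d)
cv2.imwrite("pics/c10.png",np.hstack(o))
E
```

```text
t 21.65 tcp [613.4 319.1  32.4] xaxis [ 0.  0. -1.] jaw -0.1 w 68.7 F [-1.   0.6 -1.5] q [ 0.42  0.61  1.44 -0.    1.09  0.42]
tx ty tz [ 0.162 -0.003 -0.012] total
ax ay az [-0.001  0.    -0.   ]
ax ay az [ 0.999 -0.    -0.   ]
```

View pics/c10.png

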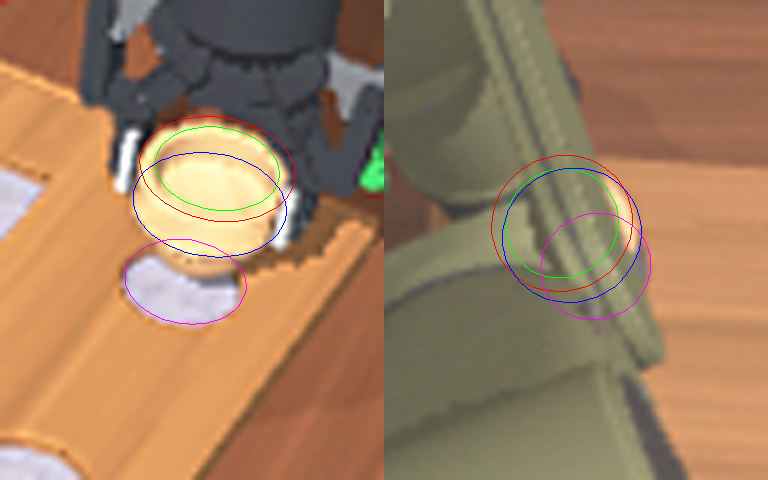

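The scene overlay matches well: the cover rim lies on the predicted circle (rim centre about (216,168)), and the nest edge lies on the magenta ring about (185,282). So the scene camera and the +26 mm z correction hold here too. Lowering.

```bash
python3 -m creep '[{"tx":0.05,"ty":-0.003,"tz":-0.012,"ax":0,"ay":0,"az":0,"claw":1},{"tx":0.04,"ty":0,"tz":0,"ax":0,"ay":0,"az":0,"claw":1},{"tx":0.02,"ty":0,"tz":0,"ax":0,"ay":0,"az":0,"claw":1},{"tx":0,"ty":0,"tz":0,"ax":0,"ay":0,"az":0,"claw":1}]'|grep -A2 pos;python3 -m creep '[{"tx":0.02,"ty":0,"tz":0,"ax":0,"ay":0,"az":0,"claw":1},{"tx":0.01,"ty":0,"tz":0,"ax":0,"ay":0,"az":0,"claw":1},{"tx":0,"ty":0,"tz":0,"ax":0,"ay":0,"az":0,"claw":1}]'|grep -A2 pos; python3 -m creep '[{"tx":0.01,"ty":0,"tz":0,"ax":0,"ay":0,"az":0,"claw":1},{"tx":0,"ty":0,"tz":0,"ax":0,"ay":0,"az":0,"claw":1}]'|grep -A2 pos; python3 -m creep '[{"tx":0.01,"ty":0,"tz":0,"ax":0,"ay":0,"az":0,"claw":1},{"tx":0,"ty":0,"tz":0,"ax":0,"ay":0,"az":0,"claw":1}]'|grep -A2 pos
```

```text
tool_pos: [0.6098, 0.3189, 0.0097]
tcp_rot: [0.0, 1.572, -0.001]
contact_force: [0.2, -0.0, -2.2]
tool_pos: [0.6101, 0.319, 0.0042]
tcp_rot: [0.0, 1.571, -0.001]
contact_force: [-0.3, 0.2, -0.7]
tool_pos: [0.6101, 0.319, 0.0023]
tcp_rot: [0.0, 1.571, -0.001]
contact_force: [-0.7, -0.8, -1.8]
tool_pos: [0.6105, 0.3192, 0.0009]
tcp_rot: [0.001, 1.57, -0.0]
contact_force: [-0.6, -0.1, 1.7]
```

```bash
python3 -m creep '[{"tx":0,"ty":0,"tz":0,"ax":0,"ay":0,"az":0,"claw":-1},{"tx":0,"ty":0,"tz":0,"ax":0,"ay":0,"az":0,"claw":-1},{"tx":0,"ty":0,"tz":0,"ax":0,"ay":0,"az":0,"claw":-1},{"tx":-0.25,"ty":0,"tz":0,"ax":0,"ay":0,"az":0,"claw":-1},{"tx":-0.25,"ty":0,"tz":0,"ax":0,"ay":0,"az":0,"claw":-1}]' | grep -A3 pos;  python3 -m creep '[{"tx":0,"ty":-0.3,"tz":-0.078,"ax":0,"ay":0,"az":0,"claw":-1},{"tx":0,"ty":-0.3,"tz":-0.078,"ax":0,"ay":0,"az":0,"claw":-1},{"tx":0,"ty":-0.3,"tz":-0.078,"ax":0,"ay":0,"az":0,"claw":-1},{"tx":0,"ty":-0.3,"tz":-0.078,"ax":0,"ay":0,"az":0,"claw":-1},{"tx":0,"ty":-0.3,"tz":-0.078,"ax":0,"ay":0,"az":0,"claw":-1}]'|grep pos; python3 -m creep '[{"tx":0,"ty":-0.3,"tz":-0.078,"ax":0,"ay":0,"az":0,"claw":-1},{"tx":0,"ty":-0.3,"tz":-0.078,"ax":0,"ay":0,"az":0,"claw":-1},{"tx":0,"ty":-0.3,"tz":-0.078,"ax":0,"ay":0,"az":0,"claw":-1},{"tx":0,"ty":-0.3,"tz":-0.078,"ax":0,"ay":0,"az":0,"claw":-1},{"tx":0,"ty":-0.3,"tz":-0.078,"ax":0,"ay":0,"az":0,"claw":-1}]'|grep pos;  python3 -m creep '[{"tx":0,"ty":-0.15,"tz":-0.04,"ax":0,"ay":0,"az":0,"claw":-1},{"tx":0.1,"ty":0,"tz":0,"ax":0,"ay":0,"az":0,"claw":-1},{"tx":0,"ty":0,"tz":0,"ax":0,"ay":0,"az":0,"claw":-1}]'|grep pos
python3 - <<'E'
from h import *
for n in P: cv2.imwrite(f"pics/{n}11.png",read_camera(n))
im=cv2.imread("pics/scene11.png")
r=sil(im,"scene",[.611,.3185,.045],"wood");print(r[0],ray("scene",r[0],.045))
m=cv2.inRange(cv2.cvtColor(cv2.imread("pics/scene0.png"),cv2.COLOR_BGR2HSV),(0,0,0),(180,255,55))[250:330,170:220]
ys,xs=np.nonzero(m);print("remote px",xs.min()+170,xs.max()+170,ray("scene",(xs.mean()+170,ys.mean()+250),.01), ray("scene",(xs.max()+170,ys.mean()+250),.01))
E
python3 go.py 446 -311.5 -17 0
```

```text
tool_pos: [0.6096, 0.3187, 0.1004]
tcp_rot: [-0.0, 1.573, -0.001]
contact_force: [1.1, 0.9, 0.7]
grip_width: 0.0856
tool_pos: [0.5316, 0.0173, 0.1007]
tool_pos: [0.4533, -0.2829, 0.1007]
tool_pos: [0.4444, -0.3105, 0.0792]
[393.42598111 178.53059025] [0.56348528 0.19805788 0.045     ]
remote px 184 205 [ 0.2964082  -0.33427935  0.01      ] [ 0.31557382 -0.32346178  0.01      ]
t 25.48 tcp [ 445.7 -310.5   80.5] xaxis [-0.  0. -1.] jaw -0.0 w 85.3 F [ 0.3 -0.5  0.3] q [-0.69  0.39  1.74  0.    1.02 -0.69]
tx ty tz [ 0.487 -0.005  0.002] total
ax ay az [-0. -0. -0.]
ax ay az [ 1. -0.  0.]
```

```bash
python3 -m creep '[{"tx":0.2,"ty":-0.005,"tz":0,"ax":0,"ay":0,"az":0,"claw":-1},{"tx":0.1,"ty":0,"tz":0,"ax":0,"ay":0,"az":0,"claw":-1},{"tx":0,"ty":0,"tz":0,"ax":0,"ay":0,"az":0,"claw":-1}]'|grep -A2 pos;  python3 -m creep '[{"tx":0.05,"ty":0,"tz":0,"ax":0,"ay":0,"az":0,"claw":-1},{"tx":0.05,"ty":0,"tz":0,"ax":0,"ay":0,"az":0,"claw":-1},{"tx":0.05,"ty":0,"tz":0,"ax":0,"ay":0,"az":0,"claw":-1},{"tx":0.035,"ty":0,"tz":0,"ax":0,"ay":0,"az":0,"claw":-1},{"tx":0,"ty":0,"tz":0,"ax":0,"ay":0,"az":0,"claw":-1}]'|grep -A2 pos; python3 -m creep '[{"tx":0,"ty":0,"tz":0,"ax":0,"ay":0,"az":0,"claw":1},{"tx":0,"ty":0,"tz":0,"ax":0,"ay":0,"az":0,"claw":1},{"tx":0,"ty":0,"tz":0,"ax":0,"ay":0,"az":0,"claw":1},{"tx":0,"ty":0,"tz":0,"ax":0,"ay":0,"az":0,"claw":1}]' 30|grep -A3 pos;  python3 -m creep '[{"tx":-0.25,"ty":0,"tz":0,"ax":0,"ay":0,"az":0,"claw":1},{"tx":-0.25,"ty":0,"tz":0,"ax":0,"ay":0,"az":0,"claw":1},{"tx":-0.2,"ty":0,"tz":0,"ax":0,"ay":0,"az":0,"claw":1},{"tx":0,"ty":0,"tz":0,"ax":0,"ay":0,"az":0,"claw":1}]'; python3 go.py 610.5 319 120 0
```

```text
tool_pos: [0.4454, -0.3106, 0.0197]
tcp_rot: [0.001, 1.573, 0.002]
contact_force: [-0.0, -0.3, -0.2]
tool_pos: [0.4453, -0.3115, -0.0173]
tcp_rot: [0.001, 1.572, 0.0]
contact_force: [-0.0, 0.0, -0.4]
tool_pos: [0.4458, -0.3119, -0.016]
tcp_rot: [0.0, 1.571, -0.001]
contact_force: [-2.2, 1.5, 5.8]
grip_width: 0.066
time_s: 27.48
tool_pos: [0.4484, -0.3138, 0.1269]
tcp_rot: [-0.004, 1.564, -0.005]
contact_force: [0.2, -0.1, -2.0]
grip_width: 0.0658
t 27.48 tcp [ 448.4 -313.8  126.9] xaxis [ 0.007 -0.005 -1.   ] jaw -0.0 w 65.8 F [ 0.2 -0.1 -2. ] q [-0.69  0.34  1.68  0.    1.12 -0.69]
tx ty tz [0.023 3.165 0.808] total
ax ay az [-0.     0.002  0.002]
ax ay az [ 1.     0.003 -0.003]
```

```bash
cat > st.py <<'E'
from h import *
import sys
# st.py K zrim x y : pale-rim hull at rim height (upper part of cover) in scene
k,z,x,y,R=sys.argv[1],*map(float,sys.argv[2:6])
im=cv2.imread(f"pics/scene{k}.png");hsv=cv2.cvtColor(im,cv2.COLOR_BGR2HSV)
m=cv2.inRange(hsv,(14,40,170),(30,135,255))
u=proj("scene",[x,y,z]); sub=np.zeros_like(m); cv2.circle(sub,tuple(u.astype(int)),24,255,-1); m&=sub
c=max(cv2.findContours(m,0,1)[0],key=cv2.contourArea);h=cv2.convexHull(c)[:,0]
w=np.array([ray("scene",p,z)[:2] for p in h])*1000
# camera at far side: use the extreme left/right (perpendicular to view) and back edge (rim top) of hull
C=np.array([.877,-.733])*1000-[x*1000,y*1000];f=C/np.linalg.norm(C);s=np.array([-f[1],f[0]])
a=w@s;b=w@f;o=np.array([x,y])*1000
print("lateral mid off",((a.max()+a.min())/2-o@s).round(1),"width",(a.max()-a.min()).round(1),"back edge+R off",(b.min()+R*1000-o@f).round(1),"front",(b.max()-R*1000-o@f).round(1),"f",f.round(2),"s",s.round(2))
E
python3 st.py 10 .088 .6134 .3191 .035; python3 st.py 11 .056 .6105 .3192 .035
python3 - <<'E'
from h import *
h=cv2.cvtColor(cv2.imread("pics/scene11.png"),cv2.COLOR_BGR2HSV)
u=proj("scene",[.6105,.3192,.056]).astype(int);print(u)
for v in range(u[1]-14,u[1]+18,2): print(v,[tuple(map(int,h[v,x])) for x in range(u[0]-3,u[0]+4,3)])
E
```

```text
lateral mid off -1.2 width 65.1 back edge+R off 3.2 front 33.6 f [ 0.24 -0.97] s [0.97 0.24]
lateral mid off 0.4 width 69.5 back edge+R off 0.0 front 33.1 f [ 0.25 -0.97] s [0.97 0.25]
[427 154]
140 [(13, 149, 204), (10, 144, 150), (10, 146, 157)]
142 [(13, 149, 218), (15, 144, 248), (12, 150, 187)]
144 [(13, 148, 215), (13, 149, 218), (15, 144, 238)]
146 [(14, 136, 229), (16, 127, 241), (14, 138, 238)]
148 [(24, 76, 255), (23, 82, 254), (26, 67, 255)]
150 [(18, 106, 244), (19, 96, 249), (20, 90, 251)]
152 [(21, 90, 254), (22, 86, 254), (20, 97, 250)]
154 [(25, 65, 255), (26, 59, 255), (26, 63, 255)]
156 [(25, 67, 255), (25, 65, 255), (24, 71, 255)]
158 [(24, 72, 255), (24, 73, 255), (24, 72, 255)]
160 [(22, 84, 253), (22, 78, 254), (23, 78, 254)]
162 [(24, 74, 255), (22, 85, 253), (22, 84, 253)]
164 [(22, 82, 254), (23, 82, 254), (21, 88, 253)]
166 [(23, 78, 255), (23, 76, 255), (22, 87, 254)]
168 [(19, 104, 249), (18, 104, 250), (16, 111, 240)]
170 [(16, 107, 236), (15, 111, 226), (13, 79, 190)]
```

```bash
python3 -m creep '[{"tx":0,"ty":0.25,"tz":0.074,"ax":0,"ay":0,"az":0,"claw":1},{"tx":0,"ty":0.29,"tz":0.074,"ax":0,"ay":0,"az":0,"claw":1},{"tx":0,"ty":0.29,"tz":0.074,"ax":0,"ay":0,"az":0,"claw":1},{"tx":0,"ty":0.29,"tz":0.074,"ax":0,"ay":0,"az":0,"claw":1},{"tx":0,"ty":0.29,"tz":0.074,"ax":0,"ay":0,"az":0,"claw":1}]'|grep pos; python3 -m creep '[{"tx":0,"ty":0.29,"tz":0.074,"ax":0,"ay":0,"az":0,"claw":1},{"tx":0,"ty":0.29,"tz":0.074,"ax":0,"ay":0,"az":0,"claw":1},{"tx":0,"ty":0.29,"tz":0.074,"ax":0,"ay":0,"az":0,"claw":1},{"tx":0,"ty":0.29,"tz":0.074,"ax":0,"ay":0,"az":0,"claw":1},{"tx":0,"ty":0.29,"tz":0.074,"ax":0,"ay":0,"az":0,"claw":1}]'|grep pos; python3 -m creep '[{"tx":0,"ty":0.29,"tz":0.074,"ax":0,"ay":0,"az":0,"claw":1},{"tx":0,"ty":0,"tz":0,"ax":0,"ay":0,"az":0,"claw":1},{"tx":0,"ty":0,"tz":0,"ax":0,"ay":0,"az":0,"claw":1},{"tx":0,"ty":0,"tz":0,"ax":0,"ay":0,"az":0,"claw":1}]' | grep -A3 pos; python3 go.py 610.7 319 24 0
python3 - <<'E'
from h import *
cv2.imwrite("pics/scene12.png",read_camera("scene"));print(ctrl.read_state()["tool_pos"])
E
python3 st.py 12 .1790 .610 .310 .033
```

```text
tool_pos: [0.5194, -0.0279, 0.1218]
tool_pos: [0.5935, 0.2617, 0.1212]
tool_pos: [0.6082, 0.3163, 0.1224]
tcp_rot: [0.0, 1.573, -0.003]
contact_force: [-0.7, -0.4, -0.7]
grip_width: 0.066
t 29.23 tcp [608.2 316.3 122.4] xaxis [-0.002 -0.001 -1.   ] jaw -0.1 w 66.0 F [-0.7 -0.4 -0.7] q [ 0.42  0.52  1.36 -0.    1.26  0.42]
tx ty tz [0.492 0.014 0.014] total
ax ay az [-0.001 -0.001  0.   ]
ax ay az [0.999 0.001 0.001]
[0.60848869 0.31628604 0.1228531 ]
lateral mid off -1.1 width 60.4 back edge+R off -2.1 front 21.9 f [ 0.25 -0.97] s [0.97 0.25]
```

```bash
python3 -m creep '[{"tx":0.15,"ty":0.014,"tz":0.013,"ax":0,"ay":0,"az":0,"claw":1},{"tx":0.15,"ty":0,"tz":0,"ax":0,"ay":0,"az":0,"claw":1},{"tx":0.05,"ty":0,"tz":0,"ax":0,"ay":0,"az":0,"claw":1},{"tx":0,"ty":0,"tz":0,"ax":0,"ay":0,"az":0,"claw":1},{"tx":0,"ty":0,"tz":0,"ax":0,"ay":0,"az":0,"claw":1}]'|grep -A2 pos; python3 -m creep '[{"tx":0.03,"ty":0,"tz":0,"ax":0,"ay":0,"az":0,"claw":1},{"tx":0.03,"ty":0,"tz":0,"ax":0,"ay":0,"az":0,"claw":1},{"tx":0.02,"ty":0,"tz":0,"ax":0,"ay":0,"az":0,"claw":1},{"tx":0.02,"ty":0,"tz":0,"ax":0,"ay":0,"az":0,"claw":1},{"tx":0,"ty":0,"tz":0,"ax":0,"ay":0,"az":0,"claw":1}]'|grep -A2 pos; python3 go.py 610.7 319 24 0
```

```text
tool_pos: [0.6128, 0.3209, 0.0549]
tcp_rot: [0.002, 1.568, -0.0]
contact_force: [0.6, 0.1, -1.6]
tool_pos: [0.6112, 0.3207, 0.0328]
tcp_rot: [0.0, 1.572, -0.001]
contact_force: [-0.1, -0.6, -0.5]
t 30.52 tcp [611.2 320.7  32.8] xaxis [-0.001 -0.    -1.   ] jaw -0.0 w 65.9 F [-0.1 -0.6 -0.5] q [0.42 0.61 1.44 0.   1.09 0.42]
tx ty tz [ 0.044 -0.009 -0.003] total
ax ay az [-0. -0.  0.]
ax ay az [1. 0. 0.]
```

```bash
python3 -m creep '[{"tx":0.01,"ty":-0.008,"tz":-0.002,"ax":0,"ay":0,"az":0,"claw":1},{"tx":0.01,"ty":0,"tz":0,"ax":0,"ay":0,"az":0,"claw":1},{"tx":0,"ty":0,"tz":0,"ax":0,"ay":0,"az":0,"claw":1}]'|grep -A2 pos; python3 -m creep '[{"tx":0.01,"ty":0,"tz":0,"ax":0,"ay":0,"az":0,"claw":1},{"tx":0.01,"ty":0,"tz":0,"ax":0,"ay":0,"az":0,"claw":1},{"tx":0,"ty":0,"tz":0,"ax":0,"ay":0,"az":0,"claw":1}]'|grep -A2 pos; python3 -m creep '[{"tx":0.008,"ty":0,"tz":0,"ax":0,"ay":0,"az":0,"claw":1},{"tx":0,"ty":0,"tz":0,"ax":0,"ay":0,"az":0,"claw":1}]'|grep -A2 pos
```

```text
tool_pos: [0.6111, 0.3191, 0.0293]
tcp_rot: [0.0, 1.571, -0.001]
contact_force: [0.2, 0.6, -2.0]
tool_pos: [0.611, 0.3191, 0.0251]
tcp_rot: [0.0, 1.571, -0.001]
contact_force: [0.3, -0.5, -0.7]
tool_pos: [0.6114, 0.3193, 0.024]
tcp_rot: [0.001, 1.57, -0.0]
contact_force: [-1.0, -0.0, 1.0]
```

```bash
python3 -m creep '[{"tx":0,"ty":0,"tz":0,"ax":0,"ay":0,"az":0,"claw":-1},{"tx":0,"ty":0,"tz":0,"ax":0,"ay":0,"az":0,"claw":-1},{"tx":0,"ty":0,"tz":0,"ax":0,"ay":0,"az":0,"claw":-1},{"tx":-0.25,"ty":0,"tz":0,"ax":0,"ay":0,"az":0,"claw":-1},{"tx":-0.2,"ty":0,"tz":0,"ax":0,"ay":0,"az":0,"claw":-1}]' | grep -A3 pos;  python3 -m creep '[{"tx":0,"ty":-0.29,"tz":0.05,"ax":0,"ay":0,"az":0,"claw":-1},{"tx":0,"ty":-0.29,"tz":0.05,"ax":0,"ay":0,"az":0,"claw":-1},{"tx":0,"ty":-0.29,"tz":0.05,"ax":0,"ay":0,"az":0,"claw":-1},{"tx":0,"ty":-0.29,"tz":0.05,"ax":0,"ay":0,"az":0,"claw":-1},{"tx":0,"ty":-0.29,"tz":0.05,"ax":0,"ay":0,"az":0,"claw":-1}]'|grep pos;  python3 -m creep '[{"tx":0,"ty":-0.29,"tz":0.05,"ax":0,"ay":0,"az":0,"claw":-1},{"tx":0,"ty":-0.26,"tz":0.05,"ax":0,"ay":0,"az":0,"claw":-1},{"tx":0,"ty":0,"tz":0,"ax":0.05,"ay":0,"az":0,"claw":-1},{"tx":0,"ty":0,"tz":0,"ax":0.05,"ay":0,"az":0,"claw":-1},{"tx":0,"ty":0,"tz":0,"ax":0.05,"ay":0,"az":0,"claw":-1}]'|grep pos; python3 -m creep '[{"tx":0,"ty":0,"tz":0,"ax":0.05,"ay":0,"az":0,"claw":-1},{"tx":0,"ty":0,"tz":0,"ax":0.05,"ay":0,"az":0,"claw":-1},{"tx":0,"ty":0,"tz":0,"ax":0,"ay":0,"az":0,"claw":-1}]'|grep pos
python3 - <<'E'
from h import *
for n in P: cv2.imwrite(f"pics/{n}13.png",read_camera(n))
E
python3 st.py 13 .078 .611 .319 .033;python3 m.py 13 | grep -E "med_b|square|oblong|round"; python3 go.py 680.5 -81.5 -17 -45
```

```text
tool_pos: [0.6113, 0.3192, 0.1147]
tcp_rot: [0.0, 1.571, -0.001]
contact_force: [0.6, 0.2, -0.2]
grip_width: 0.0854
tool_pos: [0.6613, 0.0274, 0.114]
tool_pos: [0.6809, -0.0813, 0.1137]
tool_pos: [0.6809, -0.0808, 0.1138]
lateral mid off 21.0 width 24.9 back edge+R off 5.6 front 50.4 f [ 0.25 -0.97] s [0.97 0.25]
med_b top [270.  245.6] xy mm [465.2 117.5] rect mm [ 534. 1056.] ang 80.7
med_b scene [388.2 275.4] xy mm [680.8 -82. ] rect mm [66. 78.] ang 24.1
round top [369.2 178.8] xy mm [ 674.5 -191.7] rect mm [65. 71.] ang 88.5
round scene [368.6 313.1] xy mm [ 683.9 -191.2] rect mm [64. 82.] ang 27.3
square top [302.5 249.7] xy mm [452.5  18.7] rect mm [96. 21.] ang 77.7
square scene [352.5 255.4] xy mm [577.1 -66. ] rect mm [60. 81.] ang 33.3
oblong top [302.5 249.7] xy mm [452.5  18.7] rect mm [96. 21.] ang 77.7
oblong scene [288.1 212.6] xy mm [364.4 -26.1] rect mm [246. 237.] ang 64.6
P_round top [257.8 204. ] xy mm [599.9 157.1] rect mm [63. 38.] ang 79.4
P_round scene [361.4 184.3] xy mm [485.3 164.5] rect mm [79. 47.] ang 85.8
P_square top [202.3 239.9] xy mm [488.6 327.4] rect mm [56. 57.] ang 85.4
P_square scene [385.2 151.2] xy mm [485.7 317.5] rect mm [42. 36.] ang 86.8
P_oblong top [257.8 204. ] xy mm [599.9 157.1] rect mm [63. 38.] ang 79.4
P_oblong scene [361.4 184.3] xy mm [485.3 164.5] rect mm [79. 47.] ang 85.8
t 33.88 tcp [680.9 -80.8 113.8] xaxis [-0.  0. -1.] jaw -44.9 w 85.6 F [-1.3  0.2  0.5] q [-0.18  0.53  1.37 -0.    1.24  0.6 ]
tx ty tz [ 0.654 -0.004  0.001] total
ax ay az [ 0.001 -0.     0.   ]
ax ay az [-0.999 -0.    -0.   ]
```

```bash
python3 -m creep '[{"tx":0.2,"ty":-0.004,"tz":0,"ax":0,"ay":0,"az":0,"claw":-1},{"tx":0.2,"ty":0,"tz":0,"ax":0,"ay":0,"az":0,"claw":-1},{"tx":0.05,"ty":0,"tz":0,"ax":0,"ay":0,"az":0,"claw":-1},{"tx":0,"ty":0,"tz":0,"ax":0,"ay":0,"az":0,"claw":-1}]'|grep -A2 pos;  python3 -m creep '[{"tx":0.05,"ty":0,"tz":0,"ax":0,"ay":0,"az":0,"claw":-1},{"tx":0.05,"ty":0,"tz":0,"ax":0,"ay":0,"az":0,"claw":-1},{"tx":0.05,"ty":0,"tz":0,"ax":0,"ay":0,"az":0,"claw":-1},{"tx":0.05,"ty":0,"tz":0,"ax":0,"ay":0,"az":0,"claw":-1},{"tx":0,"ty":0,"tz":0,"ax":0,"ay":0,"az":0,"claw":-1}]'|grep -A2 pos; python3 -m creep '[{"tx":0,"ty":0,"tz":0,"ax":0,"ay":0,"az":0,"claw":1},{"tx":0,"ty":0,"tz":0,"ax":0,"ay":0,"az":0,"claw":1},{"tx":0,"ty":0,"tz":0,"ax":0,"ay":0,"az":0,"claw":1},{"tx":0,"ty":0,"tz":0,"ax":0,"ay":0,"az":0,"claw":1}]' 30|grep -A3 pos; python3 go.py;  python3 -m creep '[{"tx":-0.25,"ty":0,"tz":0,"ax":0,"ay":0,"az":0,"claw":1},{"tx":-0.25,"ty":0,"tz":0,"ax":0,"ay":0,"az":0,"claw":1},{"tx":-0.25,"ty":0,"tz":0,"ax":-0.05,"ay":0,"az":0,"claw":1},{"tx":0,"ty":0,"tz":0,"ax":-0.05,"ay":0,"az":0,"claw":1},{"tx":0,"ty":0,"tz":0,"ax":-0.05,"ay":0,"az":0,"claw":1}]'|grep pos; python3 -m creep '[{"tx":0,"ty":0,"tz":0,"ax":-0.05,"ay":0,"az":0,"claw":1},{"tx":0,"ty":0,"tz":0,"ax":-0.05,"ay":0,"az":0,"claw":1},{"tx":0,"ty":0,"tz":0,"ax":0,"ay":0,"az":0,"claw":1}]' ;  python3 go.py 611.2 319.2 110 0
```

```text
tool_pos: [0.6803, -0.0814, 0.0235]
tcp_rot: [0.614, 1.483, -0.614]
contact_force: [0.1, -0.3, 0.1]
tool_pos: [0.6793, -0.0812, -0.0176]
tcp_rot: [0.614, 1.485, -0.615]
contact_force: [-0.2, 0.8, 0.2]
tool_pos: [0.6809, -0.0815, -0.0157]
tcp_rot: [0.614, 1.481, -0.614]
contact_force: [0.0, 0.5, 2.3]
grip_width: 0.0642
t 35.5 tcp [680.9 -81.5 -15.7] xaxis [ 0.001 -0.    -1.   ] jaw -45.0 w 64.2 F [0.  0.5 2.3] q [-0.18  0.66  1.49 -0.    0.99  0.61]
tool_pos: [0.6806, -0.0814, 0.135]
time_s: 36.5
tool_pos: [0.68, -0.0813, 0.1335]
tcp_rot: [0.002, 1.572, -0.002]
contact_force: [0.3, -0.2, -1.7]
grip_width: 0.0645
t 36.5 tcp [680.  -81.3 133.5] xaxis [-0.001  0.    -1.   ] jaw -0.1 w 64.5 F [ 0.3 -0.2 -1.7] q [-0.18  0.51  1.35 -0.    1.28 -0.18]
tx ty tz [ 0.118  2.002 -0.349] total
ax ay az [-0.001 -0.    -0.   ]
ax ay az [ 0.999 -0.     0.   ]
```

```bash
python3 - <<'E'
from h import *
cv2.imwrite("pics/scene14.png",read_camera("scene"))
E
python3 st.py 14 .187 .680 -.0813 .033; python3 st.py 14 .078 .611 .319 .033; python3 go.py 611.2 319.2 110 0|head -1
```

```text
lateral mid off -2.2 width 60.6 back edge+R off 5.0 front 19.0 f [ 0.29 -0.96] s [0.96 0.29]
lateral mid off 20.5 width 26.0 back edge+R off 2.9 front 54.8 f [ 0.25 -0.97] s [0.97 0.25]
t 36.55 tcp [680.1 -81.3 133.5] xaxis [-0.001  0.    -1.   ] jaw -0.2 w 64.3 F [ 0.6  0.2 -0.8] q [-0.18  0.51  1.35 -0.    1.28 -0.18]
```

```bash
python3 -m creep '[{"tx":0,"ty":0.28,"tz":-0.05,"ax":0,"ay":0,"az":0,"claw":1},{"tx":0,"ty":0.29,"tz":-0.05,"ax":0,"ay":0,"az":0,"claw":1},{"tx":0,"ty":0.29,"tz":-0.05,"ax":0,"ay":0,"az":0,"claw":1},{"tx":0,"ty":0.29,"tz":-0.05,"ax":0,"ay":0,"az":0,"claw":1},{"tx":0,"ty":0.29,"tz":-0.05,"ax":0,"ay":0,"az":0,"claw":1}]'|grep pos; python3 -m creep '[{"tx":0,"ty":0.29,"tz":-0.05,"ax":0,"ay":0,"az":0,"claw":1},{"tx":0,"ty":0.27,"tz":-0.05,"ax":0,"ay":0,"az":0,"claw":1},{"tx":0.1,"ty":0,"tz":0,"ax":0,"ay":0,"az":0,"claw":1},{"tx":0,"ty":0,"tz":0,"ax":0,"ay":0,"az":0,"claw":1},{"tx":0,"ty":0,"tz":0,"ax":0,"ay":0,"az":0,"claw":1}]'|grep pos; python3 - <<'E'
from h import *
im=read_camera("scene");cv2.imwrite("pics/scene15.png",im)
p=ctrl.read_state()["tool_pos"];n="scene"
u=proj(n,p+[0,0,.02]);x,y=(u-[45,40]).astype(int);f=7
d=cv2.resize(im[y:y+80,x:x+90],None,fx=f,fy=f,interpolation=cv2.INTER_CUBIC)
t=np.linspace(0,2*np.pi,60)
for c,r,col in((p+[0,0,.0537],.033,(0,0,255)),(np.array([.6112,.3192,.078]),.033,(255,0,0))):
    q=np.array([(proj(n,c+[r*np.cos(a),r*np.sin(a),0])-[x,y]+.5)*f for a in t]).astype(np.int32);cv2.polylines(d,[q],True,col,1)
cv2.imwrite("pics/c15.png",d)
E
python3 go.py 611.2 319.2 46 0
```

```text
tool_pos: [0.6301, 0.2084, 0.1338]
tool_pos: [0.6109, 0.3181, 0.114]
t 37.85 tcp [611.3 318.  114.4] xaxis [ 0.001  0.    -1.   ] jaw -0.1 w 64.5 F [-0.8  0.6 -1. ] q [ 0.42  0.53  1.37 -0.    1.24  0.42]
tx ty tz [ 0.342  0.006 -0.001] total
ax ay az [-0.001  0.    -0.   ]
ax ay az [ 0.999 -0.    -0.   ]
```

View pics/c15.png

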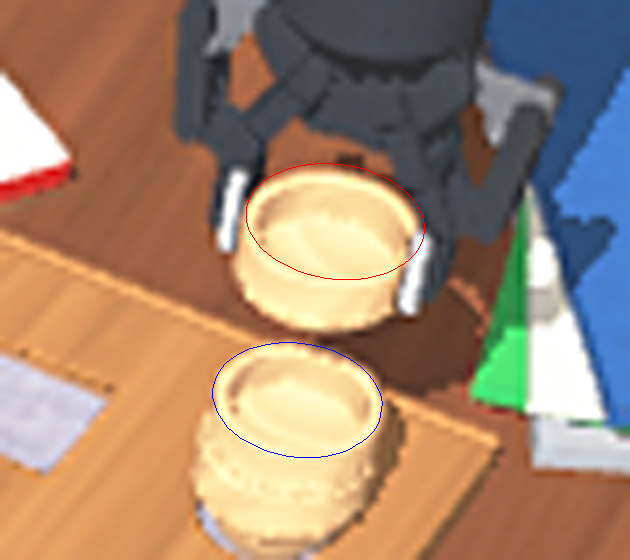

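The overlay shows the first medium home on the blue circle (rim centre about (297,400)). The held cover is within about 2 mm of the TCP (rim centre about (331,226)). Lowering.

```bash
python3 -m creep '[{"tx":0.1,"ty":0.011,"tz":0,"ax":0,"ay":0,"az":0,"claw":1},{"tx":0.1,"ty":0,"tz":0,"ax":0,"ay":0,"az":0,"claw":1},{"tx":0.05,"ty":0,"tz":0,"ax":0,"ay":0,"az":0,"claw":1},{"tx":0.03,"ty":0,"tz":0,"ax":0,"ay":0,"az":0,"claw":1},{"tx":0,"ty":0,"tz":0,"ax":0,"ay":0,"az":0,"claw":1}]'|grep -A2 pos;  python3 -m creep '[{"tx":0.02,"ty":0,"tz":0,"ax":0,"ay":0,"az":0,"claw":1},{"tx":0.01,"ty":0,"tz":0,"ax":0,"ay":0,"az":0,"claw":1},{"tx":0.01,"ty":0,"tz":0,"ax":0,"ay":0,"az":0,"claw":1},{"tx":0,"ty":0,"tz":0,"ax":0,"ay":0,"az":0,"claw":1}]'|grep -A2 pos; python3 -m creep '[{"tx":0.008,"ty":0,"tz":0,"ax":0,"ay":0,"az":0,"claw":1},{"tx":0,"ty":0,"tz":0,"ax":0,"ay":0,"az":0,"claw":1}]'|grep -A2 pos;python3 -m creep '[{"tx":0.008,"ty":0,"tz":0,"ax":0,"ay":0,"az":0,"claw":1},{"tx":0,"ty":0,"tz":0,"ax":0,"ay":0,"az":0,"claw":1}]'|grep -A2 pos
```

```text
tool_pos: [0.6109, 0.3206, 0.0579]
tcp_rot: [0.001, 1.571, -0.001]
contact_force: [-0.7, 0.2, -1.0]
tool_pos: [0.6105, 0.3209, 0.0496]
tcp_rot: [0.0, 1.571, -0.001]
contact_force: [-0.5, 0.3, -1.0]
tool_pos: [0.6107, 0.321, 0.0482]
tcp_rot: [0.001, 1.571, -0.0]
contact_force: [-0.2, 0.6, -0.0]
tool_pos: [0.6107, 0.321, 0.0466]
tcp_rot: [0.001, 1.571, -0.0]
contact_force: [0.4, -0.1, -0.3]
```

```bash
python3 -m creep '[{"tx":0.008,"ty":0,"tz":0,"ax":0,"ay":0,"az":0,"claw":1},{"tx":0,"ty":0,"tz":0,"ax":0,"ay":0,"az":0,"claw":1}]'|grep -A2 pos; python3 -m creep '[{"tx":0,"ty":0,"tz":0,"ax":0,"ay":0,"az":0,"claw":-1},{"tx":0,"ty":0,"tz":0,"ax":0,"ay":0,"az":0,"claw":-1},{"tx":0,"ty":0,"tz":0,"ax":0,"ay":0,"az":0,"claw":-1},{"tx":-0.25,"ty":0,"tz":0,"ax":0,"ay":0,"az":0,"claw":-1},{"tx":-0.2,"ty":0,"tz":0,"ax":0,"ay":0,"az":0,"claw":-1}]' | grep -A3 pos;  python3 -m creep '[{"tx":0,"ty":-0.29,"tz":-0.018,"ax":0,"ay":0,"az":0,"claw":-1},{"tx":0,"ty":-0.29,"tz":-0.018,"ax":0,"ay":0,"az":0,"claw":-1},{"tx":0,"ty":-0.29,"tz":-0.018,"ax":0,"ay":0,"az":0,"claw":-1},{"tx":0,"ty":-0.29,"tz":-0.018,"ax":0,"ay":0,"az":0,"claw":-1},{"tx":0,"ty":-0.29,"tz":-0.018,"ax":0,"ay":0,"az":0,"claw":-1}]'|grep pos;  python3 -m creep '[{"tx":0,"ty":-0.29,"tz":-0.018,"ax":0,"ay":0,"az":0,"claw":-1},{"tx":0,"ty":-0.29,"tz":-0.018,"ax":0,"ay":0,"az":0,"claw":-1},{"tx":0,"ty":-0.29,"tz":-0.018,"ax":0,"ay":0,"az":0,"claw":-1},{"tx":0,"ty":-0.29,"tz":-0.018,"ax":0,"ay":0,"az":0,"claw":-1},{"tx":0,"ty":-0.29,"tz":-0.018,"ax":0,"ay":0,"az":0,"claw":-1}]'|grep pos; python3 -m creep '[{"tx":0.1,"ty":-0.29,"tz":-0.018,"ax":0,"ay":0,"az":0,"claw":-1},{"tx":0.1,"ty":-0.085,"tz":0,"ax":0,"ay":0,"az":0,"claw":-1},{"tx":0,"ty":0,"tz":0,"ax":0,"ay":0,"az":0,"claw":-1},{"tx":0,"ty":0,"tz":0,"ax":0,"ay":0,"az":0,"claw":-1}]'|grep pos
python3 - <<'E'
from h import *
for n in P: cv2.imwrite(f"pics/{n}16.png",read_camera(n))
E
python3 st.py 16 .100 .611 .320 .033;python3 m.py 16 | grep -E "^(small|round|square|oblong)"; python3 go.py 571 -333.5 -23 0
```

```text
tool_pos: [0.6109, 0.3212, 0.0463]
tcp_rot: [0.001, 1.57, 0.0]
contact_force: [-1.8, 0.7, 5.2]
tool_pos: [0.6107, 0.3208, 0.1357]
tcp_rot: [0.0, 1.571, -0.001]
contact_force: [0.3, 0.8, -0.4]
grip_width: 0.0853
tool_pos: [0.5922, 0.0291, 0.135]
tool_pos: [0.574, -0.261, 0.135]
tool_pos: [0.5707, -0.3324, 0.095]
lateral mid off -0.1 width 67.9 back edge+R off 3.1 front 58.6 f [ 0.24 -0.97] s [0.97 0.24]
small top [415.1 225.2] xy mm [ 523.1 -327.9] rect mm [242. 557.] ang 53.7
small scene [293.7 340.1] xy mm [ 571. -334.] rect mm [59. 67.] ang 30.6
round top [369.2 178.8] xy mm [ 674.5 -191.8] rect mm [65. 71.] ang 88.5
round scene [368.6 313. ] xy mm [ 683.7 -191.1] rect mm [64. 82.] ang 27.3
square top [324.3 207.6] xy mm [583.8 -49.7] rect mm [18. 62.] ang 42.6
square scene [352.4 255.4] xy mm [577.1 -66.1] rect mm [60. 81.] ang 33.3
oblong top [340.3 246.4] xy mm [461.1 -96.9] rect mm [58. 37.] ang 89.1
oblong scene [352.4 255.4] xy mm [577.1 -66.1] rect mm [60. 81.] ang 33.3
t 42.2 tcp [ 571.4 -332.4   95.9] xaxis [ 0.001  0.    -1.   ] jaw 0.1 w 85.5 F [-0.9 -0.3 -0. ] q [-0.59  0.51  1.45  0.    1.17 -0.59]
tx ty tz [ 0.594 -0.006 -0.002] total
ax ay az [ 0.  0. -0.]
ax ay az [-1.  0.  0.]
```

```bash
python3 -m creep '[{"tx":0.2,"ty":-0.006,"tz":0,"ax":0,"ay":0,"az":0,"claw":-1},{"tx":0.2,"ty":0,"tz":0,"ax":0,"ay":0,"az":0,"claw":-1},{"tx":0,"ty":0,"tz":0,"ax":0,"ay":0,"az":0,"claw":-1}]'|grep -A2 pos;  python3 -m creep '[{"tx":0.05,"ty":0,"tz":0,"ax":0,"ay":0,"az":0,"claw":-1},{"tx":0.05,"ty":0,"tz":0,"ax":0,"ay":0,"az":0,"claw":-1},{"tx":0.05,"ty":0,"tz":0,"ax":0,"ay":0,"az":0,"claw":-1},{"tx":0.04,"ty":0,"tz":0,"ax":0,"ay":0,"az":0,"claw":-1},{"tx":0,"ty":0,"tz":0,"ax":0,"ay":0,"az":0,"claw":-1}]'|grep -A2 pos; python3 -m creep '[{"tx":0,"ty":0,"tz":0,"ax":0,"ay":0,"az":0,"claw":1},{"tx":0,"ty":0,"tz":0,"ax":0,"ay":0,"az":0,"claw":1},{"tx":0,"ty":0,"tz":0,"ax":0,"ay":0,"az":0,"claw":1},{"tx":0,"ty":0,"tz":0,"ax":0,"ay":0,"az":0,"claw":1}]' 30|grep -A3 pos; python3 go.py;  python3 -m creep '[{"tx":-0.25,"ty":0,"tz":0,"ax":0,"ay":0,"az":0,"claw":1},{"tx":-0.25,"ty":0,"tz":0,"ax":0,"ay":0,"az":0,"claw":1},{"tx":-0.25,"ty":0,"tz":0,"ax":0,"ay":0,"az":0,"claw":1},{"tx":0,"ty":0,"tz":0,"ax":0,"ay":0,"az":0,"claw":1},{"tx":0,"ty":0,"tz":0,"ax":0,"ay":0,"az":0,"claw":1}]'|grep -A3 pos;  python3 go.py 611 320 110 0
```

```text
tool_pos: [0.5687, -0.3322, 0.0128]
tcp_rot: [0.002, 1.576, 0.004]
contact_force: [-0.4, 0.2, -0.7]
tool_pos: [0.57, -0.335, -0.0239]
tcp_rot: [0.001, 1.572, 0.0]
contact_force: [-0.1, 0.3, -0.5]
tool_pos: [0.5711, -0.3357, -0.0224]
tcp_rot: [-0.0, 1.57, -0.001]
contact_force: [0.2, -0.6, 3.6]
grip_width: 0.0594
t 43.7 tcp [ 571.1 -335.7  -22.4] xaxis [ 0.001 -0.001 -1.   ] jaw -0.0 w 59.4 F [ 0.2 -0.6  3.6] q [-0.6   0.64  1.56 -0.    0.94 -0.59]
tool_pos: [0.5699, -0.3348, 0.1264]
tcp_rot: [0.001, 1.572, 0.0]
contact_force: [-0.3, -0.1, -0.7]
grip_width: 0.0594
t 44.33 tcp [ 569.9 -334.8  126.4] xaxis [-0.001  0.001 -1.   ] jaw -0.0 w 59.4 F [-0.3 -0.1 -0.7] q [-0.6   0.49  1.42  0.    1.24 -0.59]
tx ty tz [0.084 3.274 0.203] total
ax ay az [-0. -0. -0.]
ax ay az [ 1.    -0.     0.001]
```

```bash
python3 -m creep '[{"tx":0,"ty":0.29,"tz":0.018,"ax":0,"ay":0,"az":0,"claw":1},{"tx":0,"ty":0.29,"tz":0.018,"ax":0,"ay":0,"az":0,"claw":1},{"tx":0,"ty":0.29,"tz":0.018,"ax":0,"ay":0,"az":0,"claw":1},{"tx":0,"ty":0.29,"tz":0.018,"ax":0,"ay":0,"az":0,"claw":1},{"tx":0,"ty":0.29,"tz":0.018,"ax":0,"ay":0,"az":0,"claw":1}]'|grep pos; python3 -m creep '[{"tx":0,"ty":0.29,"tz":0.018,"ax":0,"ay":0,"az":0,"claw":1},{"tx":0,"ty":0.29,"tz":0.018,"ax":0,"ay":0,"az":0,"claw":1},{"tx":0,"ty":0.29,"tz":0.018,"ax":0,"ay":0,"az":0,"claw":1},{"tx":0,"ty":0.29,"tz":0.018,"ax":0,"ay":0,"az":0,"claw":1},{"tx":0,"ty":0.29,"tz":0.018,"ax":0,"ay":0,"az":0,"claw":1}]'|grep pos; python3 -m creep '[{"tx":0,"ty":0.29,"tz":0.018,"ax":0,"ay":0,"az":0,"claw":1},{"tx":0,"ty":0.084,"tz":0.005,"ax":0,"ay":0,"az":0,"claw":1},{"tx":0,"ty":0,"tz":0,"ax":0,"ay":0,"az":0,"claw":1},{"tx":0,"ty":0,"tz":0,"ax":0,"ay":0,"az":0,"claw":1}]'|grep pos
python3 - <<'E'
from h import *
for n in P: cv2.imwrite(f"pics/{n}17.png",read_camera(n))
E
python3 st.py 17 .100 .611 .320 .033; python3 go.py 611 320 63.6 0
```

```text
tool_pos: [0.5869, -0.0433, 0.1244]
tool_pos: [0.6052, 0.2459, 0.1241]
tool_pos: [0.6109, 0.3174, 0.1258]
lateral mid off -0.1 width 67.9 back edge+R off 3.1 front 58.6 f [ 0.24 -0.97] s [0.97 0.24]
t 46.17 tcp [611.5 317.3 126.6] xaxis [-0.001 -0.001 -1.   ] jaw -0.2 w 59.2 F [-0.7  0.1  0.1] q [ 0.42  0.52  1.35 -0.    1.27  0.42]
tx ty tz [ 0.315  0.014 -0.002] total
ax ay az [-0.001 -0.     0.   ]
ax ay az [0.999 0.001 0.001]
```

```bash
python3 -m creep '[{"tx":0.1,"ty":0.009,"tz":-0.002,"ax":0,"ay":0,"az":0,"claw":1},{"tx":0.1,"ty":0,"tz":0,"ax":0,"ay":0,"az":0,"claw":1},{"tx":0.05,"ty":0,"tz":0,"ax":0,"ay":0,"az":0,"claw":1},{"tx":0,"ty":0,"tz":0,"ax":0,"ay":0,"az":0,"claw":1},{"tx":0,"ty":0,"tz":0,"ax":0,"ay":0,"az":0,"claw":1}]'|grep -A2 pos;  python3 -m creep '[{"tx":0.02,"ty":0,"tz":0,"ax":0,"ay":0,"az":0,"claw":1},{"tx":0.01,"ty":0,"tz":0,"ax":0,"ay":0,"az":0,"claw":1},{"tx":0.01,"ty":0,"tz":0,"ax":0,"ay":0,"az":0,"claw":1},{"tx":0,"ty":0,"tz":0,"ax":0,"ay":0,"az":0,"claw":1}]'|grep -A2 pos; python3 -m creep '[{"tx":0.01,"ty":0,"tz":0,"ax":0,"ay":0,"az":0,"claw":1},{"tx":0,"ty":0,"tz":0,"ax":0,"ay":0,"az":0,"claw":1}]'|grep -A2 pos;python3 -m creep '[{"tx":0.008,"ty":0,"tz":0,"ax":0,"ay":0,"az":0,"claw":1},{"tx":0,"ty":0,"tz":0,"ax":0,"ay":0,"az":0,"claw":1}]'|grep -A2 pos
```

```text
tool_pos: [0.612, 0.3211, 0.0779]
tcp_rot: [0.001, 1.569, -0.001]
contact_force: [-0.2, 0.2, -0.6]
tool_pos: [0.6113, 0.3212, 0.069]
tcp_rot: [0.0, 1.571, -0.001]
contact_force: [0.9, -0.9, -0.2]
tool_pos: [0.6114, 0.3213, 0.0687]
tcp_rot: [0.001, 1.57, -0.0]
contact_force: [-1.4, -0.5, 7.2]
tool_pos: [0.6116, 0.3213, 0.0686]
tcp_rot: [0.001, 1.569, 0.0]
contact_force: [-3.3, -2.5, 15.0]
```

Contact came 5 mm high, with side force toward −x and −y. I'll ease up and shift that way.

```bash
python3 -m creep '[{"tx":-0.018,"ty":0,"tz":0,"ax":0,"ay":0,"az":0,"claw":1},{"tx":0,"ty":-0.012,"tz":-0.008,"ax":0,"ay":0,"az":0,"claw":1},{"tx":0,"ty":0,"tz":0,"ax":0,"ay":0,"az":0,"claw":1}]'|grep -A2 pos; python3 -m creep '[{"tx":0.01,"ty":0,"tz":0,"ax":0,"ay":0,"az":0,"claw":1},{"tx":0.008,"ty":0,"tz":0,"ax":0,"ay":0,"az":0,"claw":1},{"tx":0,"ty":0,"tz":0,"ax":0,"ay":0,"az":0,"claw":1}]'|grep -A2 pos;python3 -m creep '[{"tx":0.008,"ty":0,"tz":0,"ax":0,"ay":0,"az":0,"claw":1},{"tx":0,"ty":0,"tz":0,"ax":0,"ay":0,"az":0,"claw":1}]'|grep -A2 pos
```

```text
tool_pos: [0.6093, 0.3186, 0.0687]
tcp_rot: [0.0, 1.571, -0.001]
contact_force: [-0.8, -0.9, 2.5]
tool_pos: [0.6099, 0.3189, 0.0684]
tcp_rot: [0.001, 1.569, -0.0]
contact_force: [-4.5, -1.9, 17.2]
tool_pos: [0.6101, 0.3191, 0.0683]
tcp_rot: [0.001, 1.568, 0.0]
contact_force: [-7.2, -2.9, 23.2]
```

```bash
python3 -m creep '[{"tx":-0.045,"ty":0,"tz":0,"ax":0,"ay":0,"az":0,"claw":1},{"tx":0,"ty":-0.018,"tz":0.006,"ax":0,"ay":0,"az":0,"claw":1},{"tx":0,"ty":0,"tz":0,"ax":0,"ay":0,"az":0,"claw":1}]'|grep -A2 pos; python3 -m creep '[{"tx":0.015,"ty":0,"tz":0,"ax":0,"ay":0,"az":0,"claw":1},{"tx":0.01,"ty":0,"tz":0,"ax":0,"ay":0,"az":0,"claw":1},{"tx":0,"ty":0,"tz":0,"ax":0,"ay":0,"az":0,"claw":1}]'|grep -A2 pos;python3 -m creep '[{"tx":0.008,"ty":0,"tz":0,"ax":0,"ay":0,"az":0,"claw":1},{"tx":0,"ty":0,"tz":0,"ax":0,"ay":0,"az":0,"claw":1}]'|grep -A2 pos
```

```text
tool_pos: [0.6106, 0.3148, 0.0718]
tcp_rot: [0.0, 1.572, -0.001]
contact_force: [-0.2, -0.5, -0.9]
tool_pos: [0.6108, 0.3151, 0.0686]
tcp_rot: [0.0, 1.571, -0.001]
contact_force: [-2.5, -1.6, 8.1]
tool_pos: [0.611, 0.3152, 0.0685]
tcp_rot: [0.001, 1.57, -0.0]
contact_force: [-3.5, -2.1, 14.1]
```

A 6 mm shift in y didn't change the contact height, so this isn't the dome edge. At rep 68.5 the finger tips are at about z=100, which is the medium's rim: the tips are resting on the rim. The dome is already inside the mouth, 5 mm short of home. I'll centre it and let it drop the last 5 mm.

```bash
python3 -m creep '[{"tx":-0.016,"ty":0,"tz":0,"ax":0,"ay":0,"az":0,"claw":1},{"tx":0,"ty":0.01,"tz":0,"ax":0,"ay":0,"az":0,"claw":1},{"tx":0,"ty":0,"tz":0,"ax":0,"ay":0,"az":0,"claw":1}]'|grep -A2 pos; python3 -m creep '[{"tx":0,"ty":0,"tz":0,"ax":0,"ay":0,"az":0,"claw":-1},{"tx":0,"ty":0,"tz":0,"ax":0,"ay":0,"az":0,"claw":-1},{"tx":0,"ty":0,"tz":0,"ax":0,"ay":0,"az":0,"claw":-1},{"tx":-0.2,"ty":0,"tz":0,"ax":0,"ay":0,"az":0,"claw":-1},{"tx":-0.2,"ty":0,"tz":0,"ax":0,"ay":0,"az":0,"claw":-1}]'|grep -A3 pos;  python3 -m creep '[{"tx":0,"ty":-0.29,"tz":0,"ax":0,"ay":0,"az":0,"claw":-1},{"tx":0,"ty":-0.29,"tz":0,"ax":0,"ay":0,"az":0,"claw":-1},{"tx":0,"ty":-0.29,"tz":0,"ax":0,"ay":0,"az":0,"claw":-1},{"tx":0,"ty":-0.29,"tz":0,"ax":0,"ay":0,"az":0,"claw":-1},{"tx":0,"ty":-0.29,"tz":0,"ax":0,"ay":0,"az":0,"claw":-1}]'|grep pos
python3 -m creep '[{"tx":0,"ty":-0.29,"tz":0,"ax":0,"ay":0,"az":0,"claw":-1},{"tx":0,"ty":-0.29,"tz":0,"ax":0,"ay":0,"az":0,"claw":-1},{"tx":0,"ty":0,"tz":0,"ax":0,"ay":0,"az":0,"claw":-1}]'|grep pos
python3 - <<'E'
from h import *
for n in P: cv2.imwrite(f"pics/{n}18.png",read_camera(n))
im=cv2.imread("pics/scene18.png");n="scene";f=6
u=proj(n,[.611,.319,.07]);x,y=(u-[32,36]).astype(int)
d=cv2.resize(im[y:y+70,x:x+64],None,fx=f,fy=f,interpolation=cv2.INTER_CUBIC);t=np.linspace(0,2*np.pi,60)
for z,r,col in((.114,.0305,(0,0,255)),(.114,.020,(0,0,255)),(.100,.033,(255,0,0))):
    q=np.array([(proj(n,[.611+r*np.cos(a),.319+r*np.sin(a),z])-[x,y]+.5)*f for a in t]).astype(np.int32);cv2.polylines(d,[q],True,col,1)
e=cv2.resize(im[225:345,270:410],None,fx=3,fy=3,interpolation=cv2.INTER_CUBIC)
h=max(d.shape[0],e.shape[0]);cv2.imwrite("pics/c18.png",np.hstack([cv2.copyMakeBorder(k,0,h-k.shape[0],0,0,0) for k in(d,e)]))
E
python3 st.py 18 .114 .611 .319 .0305;python3 m.py 18 | grep -E "^(round|square|oblong)";python3 go.py
```

```text
tool_pos: [0.6107, 0.3175, 0.0687]
tcp_rot: [0.0, 1.571, -0.0]
contact_force: [-0.3, 0.3, -0.5]
tool_pos: [0.6104, 0.317, 0.1495]
tcp_rot: [-0.0, 1.573, -0.001]
contact_force: [0.1, 0.2, 0.1]
grip_width: 0.0854
tool_pos: [0.6106, 0.0255, 0.1496]
tool_pos: [0.6107, -0.0934, 0.1496]
lateral mid off -0.1 width 63.4 back edge+R off 3.3 front 59.6 f [ 0.25 -0.97] s [0.97 0.25]
round top [370.3 178.9] xy mm [ 674.  -195.2] rect mm [55. 74.] ang 77.6
round scene [368.6 313.1] xy mm [ 683.9 -191.2] rect mm [64. 82.] ang 27.3
square top [370.3 178.9] xy mm [ 674.  -195.2] rect mm [55. 74.] ang 77.6
square scene [352.5 255.4] xy mm [577.1 -66. ] rect mm [60. 81.] ang 33.3
oblong top [304.7 292.4] xy mm [321.9  13.2] rect mm [220.  38.] ang 77.1
oblong scene [289.5 208.4] xy mm [359.9 -11.6] rect mm [246. 213.] ang 64.6
t 51.9 tcp [610.5 -89.4 149.4] xaxis [-0.     0.001 -1.   ] jaw -0.2 w 85.3 F [0.5 0.1 0.3] q [-0.21  0.41  1.49  0.    1.24 -0.21]
```

View pics/c18.png

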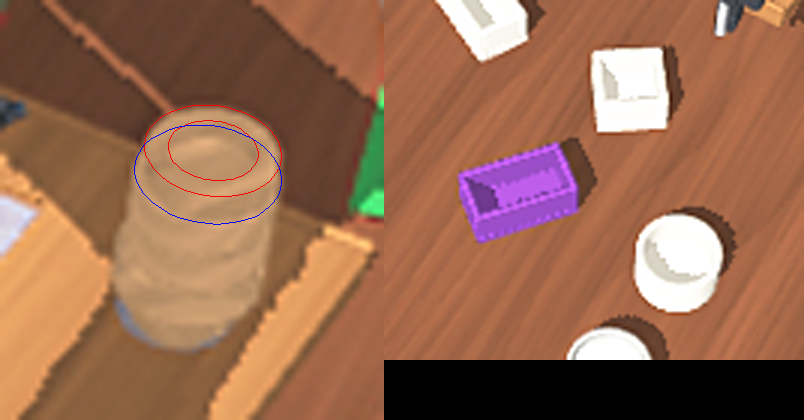

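The stack sits on the predicted circles (small rim about (213,150)), so the covers are home and the dishes haven't moved. Next is the square dish, measured by numbers from here on since I've used all 16 views.

```bash
cat > dish.py <<'E'
from h import *
import sys
# dish.py K name x y : silhouettes inside a window, both views (top shifted +10 in x)
k,x,y=sys.argv[1],float(sys.argv[2]),float(sys.argv[3])
for n in("scene","top"):
    im=cv2.imread(f"pics/{n}{k}.png");hsv=cv2.cvtColor(im,cv2.COLOR_BGR2HSV)
    m=cv2.inRange(hsv,(0,0,115),(180,60,255));X=np.array([x-(.01 if n=="top" else 0),y,.018])
    s=np.zeros_like(m);cv2.circle(s,tuple(proj(n,X).round().astype(int)),27 if n=="scene" else 21,255,-1)
    c=max(cv2.findContours(m&s,0,1)[0],key=cv2.contourArea);h=cv2.convexHull(c);M=cv2.moments(h)
    W=ray(n,(M["m10"]/M["m00"],M["m01"]/M["m00"]),.018)*1000
    hp=np.array([ray(n,p[0],.036)[:2] for p in h],np.float32)*1000;r=cv2.minAreaRect(hp)
    print(n,(W[:2]+[10 if n=="top" else 0,0]).round(1),"rect",np.round(r[1],0),"ang",round(r[2],1))
E
for a in ".577 -.066" ".433 -.083" ".684 -.191"; do python3 dish.py 0 $a; python3 dish.py 18 $a|head -1; done
python3 -m creep '[{"tx":0,"ty":0,"tz":0,"ax":-0.05,"ay":0,"az":0,"claw":-1},{"tx":0,"ty":0,"tz":0,"ax":-0.05,"ay":0,"az":0,"claw":-1},{"tx":0,"ty":0,"tz":0,"ax":-0.05,"ay":0,"az":0,"claw":-1},{"tx":0.1,"ty":0,"tz":0,"ax":-0.036,"ay":0,"az":0,"claw":-1},{"tx":0.1,"ty":0,"tz":0,"ax":0,"ay":0,"az":0,"claw":-1}]'|grep pos; python3 go.py 577 -65.5 -12 33.4
```

```text
scene [573.6 -64.5] rect [60. 81.] ang 33.4
top [580.2 -62.1] rect [64. 63.] ang 33.4
scene [573.6 -64.5] rect [60. 81.] ang 33.4
scene [422.2 -76.7] rect [ 58. 133.] ang 58.0
top [436.1 -79.3] rect [51. 90.] ang 57.7
scene [418.4 -50.2] rect [ 61. 109.] ang 62.2
scene [ 680.7 -190. ] rect [63. 82.] ang 27.4
top [ 688.2 -188.8] rect [65. 74.] ang 88.5
scene [ 680.7 -190. ] rect [63. 82.] ang 27.4
tool_pos: [0.6109, -0.0865, 0.1094]
t 52.52 tcp [610.9 -86.5 109.4] xaxis [ 0.001  0.    -1.   ] jaw 33.6 w 85.5 F [ 0.3 -0.3 -0.8] q [-0.21  0.45  1.54  0.    1.15 -0.8 ]
tx ty tz [ 0.607  0.182 -0.083] total
ax ay az [0.001 0.    0.   ]
ax ay az [-0.999 -0.     0.   ]
```

My earlier mask opening with an even kernel shifted centroids by a pixel. Without it the two views agree to about 3 mm. Corrected positions: square (573.6,−64.5), oblong about (429.5,−81.7), round (680.7,−190).

```bash
python3 go.py 573.6 -64.5 -12 33.4 | grep tx; python3 -m creep '[{"tx":0.1,"ty":0.19,"tz":-0.095,"ax":0,"ay":0,"az":0,"claw":-1},{"tx":0.2,"ty":0,"tz":0,"ax":0,"ay":0,"az":0,"claw":-1},{"tx":0,"ty":0,"tz":0,"ax":0,"ay":0,"az":0,"claw":-1},{"tx":0,"ty":0,"tz":0,"ax":0,"ay":0,"az":0,"claw":-1}]'|grep -A2 pos; python3 go.py 573.6 -64.5 -12 33.4
```

```text
tx ty tz [ 0.607  0.195 -0.095] total
tool_pos: [0.5751, -0.0668, 0.0504]
tcp_rot: [-0.459, 1.52, 0.458]
contact_force: [0.3, -0.8, -0.3]
t 53.02 tcp [575.1 -66.8  50.4] xaxis [ 0.002 -0.    -1.   ] jaw 33.5 w 85.6 F [ 0.3 -0.8 -0.3] q [-0.19  0.47  1.69  0.    0.98 -0.77]
tx ty tz [ 0.312  0.014 -0.001] total
ax ay az [0.001 0.    0.   ]
ax ay az [-0.999 -0.001  0.001]
```

```bash
python3 -m creep '[{"tx":0.1,"ty":0.012,"tz":-0.001,"ax":0,"ay":0,"az":0,"claw":-1},{"tx":0.1,"ty":0,"tz":0,"ax":0,"ay":0,"az":0,"claw":-1},{"tx":0.06,"ty":0,"tz":0,"ax":0,"ay":0,"az":0,"claw":-1},{"tx":0.05,"ty":0,"tz":0,"ax":0,"ay":0,"az":0,"claw":-1},{"tx":0,"ty":0,"tz":0,"ax":0,"ay":0,"az":0,"claw":-1}]'|grep -A2 pos; python3 -m creep '[{"tx":0,"ty":0,"tz":0,"ax":0,"ay":0,"az":0,"claw":1},{"tx":0,"ty":0,"tz":0,"ax":0,"ay":0,"az":0,"claw":1},{"tx":0,"ty":0,"tz":0,"ax":0,"ay":0,"az":0,"claw":1},{"tx":0,"ty":0,"tz":0,"ax":0,"ay":0,"az":0,"claw":1},{"tx":0,"ty":0,"tz":0,"ax":0,"ay":0,"az":0,"claw":1}]' 35|grep -A3 pos; python3 go.py; python3 -m creep '[{"tx":-0.25,"ty":0,"tz":0,"ax":0,"ay":0,"az":0,"claw":1},{"tx":-0.25,"ty":0,"tz":0,"ax":0,"ay":0,"az":0,"claw":1},{"tx":0,"ty":0,"tz":0,"ax":0.05,"ay":0,"az":0,"claw":1},{"tx":0,"ty":0,"tz":0,"ax":0.05,"ay":0,"az":0,"claw":1},{"tx":0,"ty":0,"tz":0,"ax":0.05,"ay":0,"az":0,"claw":1}]'|grep pos; python3 -m creep '[{"tx":0,"ty":0,"tz":0,"ax":0.05,"ay":0,"az":0,"claw":1},{"tx":0,"ty":0,"tz":0,"ax":0.012,"ay":0,"az":0,"claw":1},{"tx":0,"ty":0,"tz":0,"ax":0,"ay":0,"az":0,"claw":1}]'|grep -A3 pos; python3 go.py 494.1 326.7 80 -4.55
```

```text
tool_pos: [0.5724, -0.0656, -0.0128]
tcp_rot: [-0.457, 1.522, 0.457]
contact_force: [0.4, -0.2, 0.4]
tool_pos: [0.573, -0.0658, -0.0118]
tcp_rot: [-0.458, 1.521, 0.457]
contact_force: [0.2, -0.4, 5.5]
grip_width: 0.0551
t 54.27 tcp [573.  -65.8 -11.8] xaxis [ 0.001 -0.    -1.   ] jaw 33.4 w 55.1 F [ 0.2 -0.4  5.5] q [-0.19  0.55  1.75 -0.    0.84 -0.77]
tool_pos: [0.5717, -0.0655, 0.0872]
tool_pos: [0.5717, -0.0655, 0.0869]
tcp_rot: [0.064, 1.571, -0.064]
contact_force: [0.1, -1.2, -1.6]
grip_width: 0.055
t 55.27 tcp [571.7 -65.5  86.9] xaxis [-0.001  0.    -1.   ] jaw -4.7 w 55.0 F [ 0.1 -1.2 -1.6] q [-0.19  0.42  1.66  0.    1.06 -0.11]
tx ty tz [ 0.036  1.923 -0.547] total
ax ay az [-0.001 -0.    -0.   ]
ax ay az [ 0.999 -0.     0.001]
```

```bash
python3 -m creep '[{"tx":0,"ty":0.25,"tz":-0.078,"ax":0,"ay":0,"az":0,"claw":1},{"tx":0,"ty":0.275,"tz":-0.078,"ax":0,"ay":0,"az":0,"claw":1},{"tx":0,"ty":0.275,"tz":-0.078,"ax":0,"ay":0,"az":0,"claw":1},{"tx":0,"ty":0.275,"tz":-0.078,"ax":0,"ay":0,"az":0,"claw":1},{"tx":0,"ty":0.275,"tz":-0.078,"ax":0,"ay":0,"az":0,"claw":1}]'|grep pos; python3 -m creep '[{"tx":0,"ty":0.275,"tz":-0.078,"ax":0,"ay":0,"az":0,"claw":1},{"tx":0,"ty":0.275,"tz":-0.078,"ax":0,"ay":0,"az":0,"claw":1},{"tx":0.15,"ty":0,"tz":0,"ax":0,"ay":0,"az":0,"claw":1},{"tx":0,"ty":0,"tz":0,"ax":0,"ay":0,"az":0,"claw":1},{"tx":0,"ty":0,"tz":0,"ax":0,"ay":0,"az":0,"claw":1}]'|grep pos; python3 go.py 494.1 326 -3 -4.55; python3 - <<'E'
from h import *
for n in P: cv2.imwrite(f"pics/{n}19.png",read_camera(n))
E
for a in ".433 -.083" ".684 -.191"; do python3 dish.py 19 $a; done
```

```text
tool_pos: [0.5162, 0.2115, 0.0873]
tool_pos: [0.4948, 0.3215, 0.0576]
t 56.52 tcp [494.8 321.5  57.6] xaxis [-0. -0. -1.] jaw -4.7 w 55.0 F [ 0.5 -0.5 -1. ] q [ 0.5   0.47  1.66 -0.    1.01  0.59]
tx ty tz [ 0.303  0.022 -0.005] total
ax ay az [-0.001 -0.     0.   ]
ax ay az [0.999 0.    0.   ]
scene [418.4 -50.1] rect [ 61. 109.] ang 62.2
top [432.  -50.6] rect [51. 84.] ang 59.9
scene [ 680.8 -190. ] rect [63. 82.] ang 27.4
top [ 688.1 -188.7] rect [66. 73.] ang 70.4
```

The oblong dish was knocked to about y = −52; I'll re-measure it later. Lowering the square dish.

```bash
python3 -m creep '[{"tx":0.08,"ty":0.022,"tz":-0.004,"ax":0,"ay":0,"az":0,"claw":1},{"tx":0.08,"ty":0,"tz":0,"ax":0,"ay":0,"az":0,"claw":1},{"tx":0.03,"ty":0,"tz":0,"ax":0,"ay":0,"az":0,"claw":1},{"tx":0,"ty":0,"tz":0,"ax":0,"ay":0,"az":0,"claw":1},{"tx":0,"ty":0,"tz":0,"ax":0,"ay":0,"az":0,"claw":1}]'|grep -A2 pos; python3 go.py 494.1 326 -3 -4.55|grep tx;  python3 -m creep '[{"tx":0.02,"ty":0,"tz":0,"ax":0,"ay":0,"az":0,"claw":1},{"tx":0.02,"ty":0,"tz":0,"ax":0,"ay":0,"az":0,"claw":1},{"tx":0,"ty":0,"tz":0,"ax":0,"ay":0,"az":0,"claw":1}]'|grep -A2 pos;python3 -m creep '[{"tx":0.01,"ty":0,"tz":0,"ax":0,"ay":0,"az":0,"claw":1},{"tx":0.01,"ty":0,"tz":0,"ax":0,"ay":0,"az":0,"claw":1},{"tx":0,"ty":0,"tz":0,"ax":0,"ay":0,"az":0,"claw":1}]'|grep -A2 pos
```

```text
tool_pos: [0.4946, 0.3267, 0.0195]
tcp_rot: [0.065, 1.57, -0.065]
contact_force: [0.4, 0.4, -0.9]
tx ty tz [ 0.112 -0.003 -0.002] total
tool_pos: [0.494, 0.3264, 0.0111]
tcp_rot: [0.064, 1.57, -0.065]
contact_force: [-0.1, -0.2, -1.5]
tool_pos: [0.4942, 0.3265, 0.0072]
tcp_rot: [0.065, 1.57, -0.065]
contact_force: [0.0, -0.3, -1.0]
```

```bash
python3 -m creep '[{"tx":0.01,"ty":0,"tz":0,"ax":0,"ay":0,"az":0,"claw":1},{"tx":0.01,"ty":0,"tz":0,"ax":0,"ay":0,"az":0,"claw":1},{"tx":0,"ty":0,"tz":0,"ax":0,"ay":0,"az":0,"claw":1}]'|grep -A2 pos;python3 -m creep '[{"tx":0.01,"ty":0,"tz":0,"ax":0,"ay":0,"az":0,"claw":1},{"tx":0.01,"ty":0,"tz":0,"ax":0,"ay":0,"az":0,"claw":1},{"tx":0,"ty":0,"tz":0,"ax":0,"ay":0,"az":0,"claw":1}]'|grep -A2 pos
```

```text
tool_pos: [0.4941, 0.3264, 0.0032]
tcp_rot: [0.065, 1.57, -0.065]
contact_force: [-0.7, 0.4, -1.5]
tool_pos: [0.4941, 0.3264, -0.0008]
tcp_rot: [0.064, 1.57, -0.065]
contact_force: [0.6, 0.3, -0.7]
```

```bash
python3 -m creep '[{"tx":0.008,"ty":0,"tz":0,"ax":0,"ay":0,"az":0,"claw":1},{"tx":0.006,"ty":0,"tz":0,"ax":0,"ay":0,"az":0,"claw":1},{"tx":0,"ty":0,"tz":0,"ax":0,"ay":0,"az":0,"claw":1}]'|grep -A2 pos;python3 -m creep '[{"tx":0.004,"ty":0,"tz":0,"ax":0,"ay":0,"az":0,"claw":1},{"tx":0,"ty":0,"tz":0,"ax":0,"ay":0,"az":0,"claw":1}]'|grep -A2 pos
python3 -m creep '[{"tx":0,"ty":0,"tz":0,"ax":0,"ay":0,"az":0,"claw":-1},{"tx":0,"ty":0,"tz":0,"ax":0,"ay":0,"az":0,"claw":-1},{"tx":0,"ty":0,"tz":0,"ax":0,"ay":0,"az":0,"claw":-1},{"tx":-0.25,"ty":0,"tz":0,"ax":0,"ay":0,"az":0,"claw":-1},{"tx":-0.25,"ty":0,"tz":0,"ax":0,"ay":0,"az":0,"claw":-1}]'|grep -A3 pos; python3 -m creep '[{"tx":0,"ty":-0.29,"tz":0,"ax":0,"ay":0,"az":0,"claw":-1},{"tx":0,"ty":-0.29,"tz":0.05,"ax":0,"ay":0,"az":0,"claw":-1},{"tx":0,"ty":-0.29,"tz":0.09,"ax":0,"ay":0,"az":0,"claw":-1},{"tx":0,"ty":-0.29,"tz":0.09,"ax":0,"ay":0,"az":0,"claw":-1},{"tx":0,"ty":-0.29,"tz":0.09,"ax":0,"ay":0,"az":0,"claw":-1}]'|grep pos; python3 -m creep '[{"tx":0,"ty":-0.29,"tz":0.09,"ax":0,"ay":0,"az":0,"claw":-1},{"tx":0,"ty":-0.29,"tz":0.09,"ax":0,"ay":0,"az":0,"claw":-1},{"tx":0,"ty":-0.29,"tz":0.09,"ax":0,"ay":0,"az":0,"claw":-1},{"tx":0,"ty":-0.25,"tz":0.09,"ax":0,"ay":0,"az":0,"claw":-1},{"tx":0,"ty":0,"tz":0,"ax":0,"ay":0,"az":0,"claw":-1}]'|grep pos
python3 - <<'E'
from h import *
for n in P: cv2.imwrite(f"pics/{n}20.png",read_camera(n))
E
python3 dish.py 20 .425 -.053; python3 dish.py 20 .684 -.191; python3 go.py 680.7 -190 -12 -4.5
```

```text
tool_pos: [0.4942, 0.3265, -0.0035]
tcp_rot: [0.065, 1.57, -0.065]
contact_force: [0.0, 0.2, -1.4]
tool_pos: [0.4943, 0.3266, -0.0038]
tcp_rot: [0.065, 1.57, -0.065]
contact_force: [-1.4, -0.1, 2.4]
tool_pos: [0.4937, 0.3262, 0.096]
tcp_rot: [0.064, 1.572, -0.066]
contact_force: [0.3, -0.0, -0.5]
grip_width: 0.0854
tool_pos: [0.5346, 0.0304, 0.096]
tool_pos: [0.5891, -0.2014, 0.0958]
scene [404.4 -42.1] rect [ 67. 130.] ang 64.7
top [405.5 -45.2] rect [118.  40.] ang 69.2
scene [ 680.7 -190. ] rect [63. 82.] ang 27.4
top [ 689.  -178.3] rect [27. 74.] ang 76.0
t 61.35 tcp [ 587.  -197.1   95.3] xaxis [-0.001  0.001 -1.   ] jaw -4.8 w 85.4 F [0.1 0.9 0.1] q [-0.39  0.46  1.55  0.    1.13 -0.31]
tx ty tz [0.536 0.074 0.464] total
ax ay az [-0.002 -0.    -0.   ]
ax ay az [ 0.998 -0.     0.001]
```

```bash
python3 -m creep '[{"tx":0.05,"ty":0.025,"tz":0.155,"ax":0,"ay":0,"az":0,"claw":-1},{"tx":0.05,"ty":0.025,"tz":0.155,"ax":0,"ay":0,"az":0,"claw":-1},{"tx":0.1,"ty":0.024,"tz":0.154,"ax":0,"ay":0,"az":0,"claw":-1},{"tx":0,"ty":0,"tz":0,"ax":0,"ay":0,"az":0,"claw":-1},{"tx":0,"ty":0,"tz":0,"ax":0,"ay":0,"az":0,"claw":-1}]'|grep pos; python3 go.py 680.7 -190 -12 -4.5
```

```text
tool_pos: [0.68, -0.188, 0.0556]
t 61.98 tcp [ 680.  -188.    55.6] xaxis [-0.002  0.001 -1.   ] jaw -4.6 w 85.4 F [ 0.6  0.3 -0.1] q [-0.33  0.61  1.38 -0.    1.15 -0.25]
tx ty tz [ 0.338 -0.01   0.005] total
ax ay az [-0.001 -0.001 -0.   ]
ax ay az [ 0.999 -0.     0.001]
```

```bash
python3 -m creep '[{"tx":0.08,"ty":-0.01,"tz":0.005,"ax":0,"ay":0,"az":0,"claw":-1},{"tx":0.08,"ty":0,"tz":0,"ax":0,"ay":0,"az":0,"claw":-1},{"tx":0.08,"ty":0,"tz":0,"ax":0,"ay":0,"az":0,"claw":-1},{"tx":0.085,"ty":0,"tz":0,"ax":0,"ay":0,"az":0,"claw":-1},{"tx":0,"ty":0,"tz":0,"ax":0,"ay":0,"az":0,"claw":-1}]'|grep -A2 pos; python3 -m creep '[{"tx":0,"ty":0,"tz":0,"ax":0,"ay":0,"az":0,"claw":1},{"tx":0,"ty":0,"tz":0,"ax":0,"ay":0,"az":0,"claw":1},{"tx":0,"ty":0,"tz":0,"ax":0,"ay":0,"az":0,"claw":1},{"tx":0,"ty":0,"tz":0,"ax":0,"ay":0,"az":0,"claw":1},{"tx":0,"ty":0,"tz":0,"ax":0,"ay":0,"az":0,"claw":1}]' 35|grep -A3 pos; python3 go.py; python3 -m creep '[{"tx":-0.25,"ty":0,"tz":0,"ax":0,"ay":0,"az":0,"claw":1},{"tx":-0.25,"ty":0,"tz":0,"ax":0,"ay":0,"az":0,"claw":1},{"tx":0,"ty":0,"tz":0,"ax":0,"ay":0,"az":0,"claw":1},{"tx":0,"ty":0,"tz":0,"ax":0,"ay":0,"az":0,"claw":1}]'|grep -A3 pos;  python3 go.py 597.1 158.7 50 -4.55
```

```text
tool_pos: [0.6802, -0.1914, -0.0118]
tcp_rot: [0.066, 1.574, -0.064]
contact_force: [-0.3, -0.2, -0.4]
tool_pos: [0.683, -0.1921, -0.0083]
tcp_rot: [0.064, 1.568, -0.065]
contact_force: [0.1, -0.5, 4.1]
grip_width: 0.0627
t 63.23 tcp [ 683.  -192.1   -8.3] xaxis [ 0.002 -0.001 -1.   ] jaw -4.7 w 62.7 F [ 0.1 -0.5  4.1] q [-0.33  0.68  1.43  0.    1.03 -0.25]
tool_pos: [0.6811, -0.1915, 0.09]
tcp_rot: [0.065, 1.572, -0.064]
contact_force: [-0.4, -0.4, -2.4]
grip_width: 0.0624
t 63.73 tcp [ 681.1 -191.5   90. ] xaxis [-0.002  0.001 -1.   ] jaw -4.7 w 62.4 F [-0.4 -0.4 -2.4] q [-0.33  0.58  1.34  0.    1.22 -0.25]
tx ty tz [ 0.202  1.71  -0.562] total
ax ay az [-0.001 -0.001 -0.   ]
ax ay az [ 0.999 -0.     0.001]
```

```bash
python3 -m creep '[{"tx":0,"ty":0.28,"tz":-0.094,"ax":0,"ay":0,"az":0,"claw":1},{"tx":0,"ty":0.285,"tz":-0.094,"ax":0,"ay":0,"az":0,"claw":1},{"tx":0,"ty":0.285,"tz":-0.094,"ax":0,"ay":0,"az":0,"claw":1},{"tx":0,"ty":0.285,"tz":-0.094,"ax":0,"ay":0,"az":0,"claw":1},{"tx":0,"ty":0.285,"tz":-0.094,"ax":0,"ay":0,"az":0,"claw":1}]'|grep pos; python3 -m creep '[{"tx":0.1,"ty":0.28,"tz":-0.094,"ax":0,"ay":0,"az":0,"claw":1},{"tx":0.1,"ty":0,"tz":0,"ax":0,"ay":0,"az":0,"claw":1},{"tx":0,"ty":0,"tz":0,"ax":0,"ay":0,"az":0,"claw":1},{"tx":0,"ty":0,"tz":0,"ax":0,"ay":0,"az":0,"claw":1}]'|grep pos; python3 go.py 597.1 157 0 -4.55
python3 - <<'E'
from h import *
for n in P: cv2.imwrite(f"pics/{n}21.png",read_camera(n))
im=cv2.imread("pics/scene21.png");p=ctrl.read_state()["tool_pos"];hsv=cv2.cvtColor(im,cv2.COLOR_BGR2HSV)
z=p[2]+.009+.018
m=cv2.inRange(hsv,(0,0,110),(180,60,255));s=np.zeros_like(m);cv2.circle(s,tuple(proj("scene",[p[0],p[1],z]).astype(int)),24,255,-1)
c=max(cv2.findContours(m&s,0,1)[0],key=cv2.contourArea);h=cv2.convexHull(c);M=cv2.moments(h);W=ray("scene",(M["m10"]/M["m00"],M["m01"]/M["m00"]),z)*1000
print("held dish centre (scene)",W.round(1),"tcp",(p*1000).round(1),cv2.boundingRect(h))
E
```

```text
tool_pos: [0.6091, 0.1004, 0.0881]
tool_pos: [0.5972, 0.1556, 0.0499]
t 64.85 tcp [597.2 155.6  49.9] xaxis [-0.002 -0.001 -1.   ] jaw -4.8 w 62.6 F [-0.3 -0.3 -2.3] q [ 0.19  0.51  1.6  -0.    1.03  0.27]
tx ty tz [ 0.25   0.007 -0.001] total
ax ay az [-0.001 -0.001  0.   ]
ax ay az [0.999 0.    0.001]
held dish centre (scene) [603.7 137.5  78.1] tcp [598.4 155.4  51.1] (385, 172, 29, 37)
```

```bash
python3 -m creep '[{"tx":0.1,"ty":0.007,"tz":-0.003,"ax":0,"ay":0,"az":0,"claw":1},{"tx":0.06,"ty":0,"tz":0,"ax":0,"ay":0,"az":0,"claw":1},{"tx":0.02,"ty":0,"tz":0,"ax":0,"ay":0,"az":0,"claw":1},{"tx":0,"ty":0,"tz":0,"ax":0,"ay":0,"az":0,"claw":1},{"tx":0,"ty":0,"tz":0,"ax":0,"ay":0,"az":0,"claw":1}]'|grep -A2 pos; python3 go.py 597.1 157 0 -4.55|grep tx; python3 -m creep '[{"tx":0.01,"ty":0,"tz":0,"ax":0,"ay":0,"az":0,"claw":1},{"tx":0.01,"ty":0,"tz":0,"ax":0,"ay":0,"az":0,"claw":1},{"tx":0,"ty":0,"tz":0,"ax":0,"ay":0,"az":0,"claw":1}]'|grep -A2 pos; python3 -m creep '[{"tx":0.01,"ty":0,"tz":0,"ax":0,"ay":0,"az":0,"claw":1},{"tx":0.01,"ty":0,"tz":0,"ax":0,"ay":0,"az":0,"claw":1},{"tx":0,"ty":0,"tz":0,"ax":0,"ay":0,"az":0,"claw":1}]'|grep -A2 pos
```

```text
tool_pos: [0.5977, 0.1577, 0.0154]
tcp_rot: [0.065, 1.569, -0.065]
contact_force: [-0.4, -0.1, -0.8]
tx ty tz [ 0.077 -0.004 -0.003] total
tool_pos: [0.597, 0.1577, 0.0107]
tcp_rot: [0.065, 1.57, -0.065]
contact_force: [-0.0, 0.5, -0.8]
tool_pos: [0.5969, 0.1577, 0.0065]
tcp_rot: [0.065, 1.57, -0.065]
contact_force: [0.2, -0.1, -1.2]
```

```bash
python3 -m creep '[{"tx":0.01,"ty":0,"tz":0,"ax":0,"ay":0,"az":0,"claw":1},{"tx":0.01,"ty":0,"tz":0,"ax":0,"ay":0,"az":0,"claw":1},{"tx":0,"ty":0,"tz":0,"ax":0,"ay":0,"az":0,"claw":1}]'|grep -A2 pos; python3 -m creep '[{"tx":0.008,"ty":0,"tz":0,"ax":0,"ay":0,"az":0,"claw":1},{"tx":0,"ty":0,"tz":0,"ax":0,"ay":0,"az":0,"claw":1}]'|grep -A2 pos; python3 -m creep '[{"tx":0.008,"ty":0,"tz":0,"ax":0,"ay":0,"az":0,"claw":1},{"tx":0,"ty":0,"tz":0,"ax":0,"ay":0,"az":0,"claw":1}]'|grep -A2 pos
```

```text
tool_pos: [0.597, 0.1577, 0.0026]
tcp_rot: [0.065, 1.57, -0.065]
contact_force: [0.1, 0.4, -2.0]
tool_pos: [0.597, 0.1577, 0.0011]
tcp_rot: [0.065, 1.57, -0.065]
contact_force: [0.2, -0.6, -0.8]
tool_pos: [0.5973, 0.1577, -0.0003]
tcp_rot: [0.065, 1.569, -0.065]
contact_force: [-0.2, 1.1, 0.1]
```

```bash
python3 -m creep '[{"tx":0.005,"ty":0,"tz":0,"ax":0,"ay":0,"az":0,"claw":1},{"tx":0,"ty":0,"tz":0,"ax":0,"ay":0,"az":0,"claw":1}]'|grep -A2 pos; python3 -m creep '[{"tx":0,"ty":0,"tz":0,"ax":0,"ay":0,"az":0,"claw":-1},{"tx":0,"ty":0,"tz":0,"ax":0,"ay":0,"az":0,"claw":-1},{"tx":0,"ty":0,"tz":0,"ax":0,"ay":0,"az":0,"claw":-1},{"tx":-0.25,"ty":0,"tz":0,"ax":0,"ay":0,"az":0,"claw":-1},{"tx":-0.25,"ty":0,"tz":0,"ax":0,"ay":0,"az":0,"claw":-1}]'|grep -A3 pos; python3 -m creep '[{"tx":0,"ty":-0.29,"tz":0,"ax":0,"ay":0,"az":0,"claw":-1},{"tx":0,"ty":-0.29,"tz":0,"ax":0,"ay":0,"az":0,"claw":-1},{"tx":0,"ty":-0.29,"tz":0,"ax":0,"ay":0,"az":0,"claw":-1},{"tx":0,"ty":-0.29,"tz":0,"ax":0,"ay":0,"az":0,"claw":-1},{"tx":0,"ty":-0.29,"tz":0,"ax":0,"ay":0,"az":0,"claw":-1}]'|grep pos; python3 -m creep '[{"tx":0,"ty":-0.29,"tz":0,"ax":0,"ay":0,"az":0,"claw":-1},{"tx":0,"ty":-0.29,"tz":0,"ax":0,"ay":0,"az":0,"claw":-1},{"tx":0,"ty":-0.29,"tz":0,"ax":0,"ay":0,"az":0,"claw":-1},{"tx":0,"ty":-0.29,"tz":0,"ax":0,"ay":0,"az":0,"claw":-1},{"tx":0,"ty":0,"tz":0,"ax":0,"ay":0,"az":0,"claw":-1}]'|grep pos
python3 - <<'E'
from h import *
for n in P: cv2.imwrite(f"pics/{n}22.png",read_camera(n))
for n in P:
  for k in("19","22"):
    im=cv2.imread(f"pics/{n}{k}.png");hsv=cv2.cvtColor(im,cv2.COLOR_BGR2HSV);m=cv2.inRange(hsv,(0,0,115),(180,60,255))
    for c in cv2.findContours(m,0,1)[0]:
        a=cv2.contourArea(c)
        if a<100: continue
        h=cv2.convexHull(c);M=cv2.moments(h);W=ray(n,(M["m10"]/M["m00"],M["m01"]/M["m00"]),.018)*1000
        if 330<W[0]<480 and -160<W[1]<20:
            hp=np.array([ray(n,p[0],.036)[:2] for p in h],np.float32)*1000;r=cv2.minAreaRect(hp)
            print(n,k,W[:2].round(1),"rect",np.round(r[1]),round(r[2],1),"area",a,cv2.boundingRect(h))
E
python3 go.py
```

```text
tool_pos: [0.5974, 0.1578, -0.0003]
tcp_rot: [0.065, 1.569, -0.064]
contact_force: [-2.2, 0.1, 5.5]
tool_pos: [0.5964, 0.1575, 0.0986]
tcp_rot: [0.064, 1.572, -0.065]
contact_force: [0.6, -0.3, -0.3]
grip_width: 0.0854
tool_pos: [0.573, -0.1331, 0.0986]
tool_pos: [0.5538, -0.3677, 0.0983]
scene 19 [354.3  -7.4] rect [252. 215.] 66.6 area 918.5 (239, 164, 79, 81)
scene 22 [427.2 -52.2] rect [59. 98.] 59.7 area 480.0 (288, 211, 30, 34)
top 19 [415.5 -45.1] rect [51. 95.] 59.9 area 452.5 (310, 245, 28, 35)
t 69.42 tcp [ 553.6 -362.8   98. ] xaxis [-0.001  0.001 -1.   ] jaw -4.8 w 85.5 F [-0.5  0.8 -0.8] q [-0.64  0.51  1.45  0.    1.18 -0.56]
```

```bash
cat > ob.py <<'E'
from h import *
import sys
c0=np.array([float(sys.argv[1]),float(sys.argv[2])])
hd=np.radians(float(sys.argv[3]));a=np.array([np.cos(hd),np.sin(hd)]);l=np.array([np.sin(hd),-np.cos(hd)])
for n,k in(("scene","22"),("top","19")):
    hsv=cv2.cvtColor(cv2.imread(f"pics/{n}{k}.png"),cv2.COLOR_BGR2HSV).astype(np.float32)
    for nm,d,w,h in(("long",l,a,42),("short",a,l,23)):
        for z in(0.,.036):
            s=np.arange(-h-25,h+25.1,.5)
            pts=np.array([[proj(n,[*(c0+(d*t+w*q)/1000),z]) for t in s] for q in range(-12,13,3)],np.float32)
            S=cv2.remap(hsv,pts[...,0],pts[...,1],cv2.INTER_LINEAR)[...,1].mean(0)
            i=np.where(S<75)[0];i0=np.argmin(abs(s))
            r=[s[j] for j in range(1,len(s)) if (S[j]<75)!=(S[j-1]<75)]
            print(n,nm,"z",z,"white crossings",np.array(r))
E
python3 ob.py .4265 -.0525 59.8
```

```text
scene long z 0.0 white crossings [34.5]
scene long z 0.036 white crossings [58.]
scene short z 0.0 white crossings [-23.5  37.5]
scene short z 0.036 white crossings [-35.5  24. ]
top long z 0.0 white crossings [-55.5  37. ]
top long z 0.036 white crossings [-59.5  31. ]
top short z 0.0 white crossings [-23.5  30. ]
top short z 0.036 white crossings [-25.5  26.5]
```

```bash
python3 - <<'E'
from h import *
for uv in((253,290),(318,278),(332,322)): print("book top",uv,(ray("top",uv,.025)*1000+[3.4,-2.4,0]).round())
hsv=cv2.cvtColor(cv2.imread("pics/scene22.png"),cv2.COLOR_BGR2HSV)
m=cv2.inRange(hsv,(125,80,60),(160,255,255))
for c in cv2.findContours(m,0,1)[0]:
    if cv2.contourArea(c)>150: print("purple corners",[tuple((ray("scene",p,.02)*1000)[:2].round().astype(int)) for p in cv2.boxPoints(cv2.minAreaRect(c))])
E
python3 go.py 420.2 -48.5 -12 59.8; python3 go.py 480 -100 98 59.8
```

```text
book top (253, 290) [334. 166.  25.]
book top (318, 278) [367. -30.  25.]
book top (332, 322) [236. -70.  25.]
purple corners [(np.int64(491), np.int64(-208)), (np.int64(550), np.int64(-137)), (np.int64(597), np.int64(-185)), (np.int64(539), np.int64(-254))]
t 69.42 tcp [ 553.6 -362.8   98. ] xaxis [-0.001  0.001 -1.   ] jaw -4.8 w 85.5 F [-0.5  0.8 -0.8] q [-0.64  0.51  1.45  0.    1.18 -0.56]
tx ty tz [ 0.552  1.509 -0.797] total
ax ay az [-0.359 -0.    -0.   ]
ax ay az [ 0.641 -0.001  0.   ]
t 69.42 tcp [ 553.6 -362.8   98. ] xaxis [-0.001  0.001 -1.   ] jaw -4.8 w 85.5 F [-0.5  0.8 -0.8] q [-0.64  0.51  1.45  0.    1.18 -0.56]
tx ty tz [ 0.002  1.279 -0.477] total
ax ay az [-0.359 -0.    -0.   ]
ax ay az [ 0.641 -0.001  0.   ]
```

```bash
python3 -m creep '[{"tx":0,"ty":0.25,"tz":-0.132,"ax":0,"ay":0,"az":0,"claw":-1},{"tx":0,"ty":0.25,"tz":-0.132,"ax":0,"ay":0,"az":0,"claw":-1},{"tx":0,"ty":0.25,"tz":-0.132,"ax":0,"ay":0,"az":0,"claw":-1},{"tx":0,"ty":0.25,"tz":-0.132,"ax":0,"ay":0,"az":0,"claw":-1},{"tx":0,"ty":0.25,"tz":-0.132,"ax":0,"ay":0,"az":0,"claw":-1}]'|grep pos; python3 -m creep '[{"tx":0,"ty":0.25,"tz":-0.132,"ax":0,"ay":0,"az":0,"claw":-0.6},{"tx":0,"ty":0,"tz":0,"ax":-0.05,"ay":0,"az":0,"claw":-0.6},{"tx":0,"ty":0,"tz":0,"ax":-0.05,"ay":0,"az":0,"claw":-0.6},{"tx":0,"ty":0,"tz":0,"ax":-0.05,"ay":0,"az":0,"claw":-0.6},{"tx":0,"ty":0,"tz":0,"ax":-0.05,"ay":0,"az":0,"claw":-0.6}]'|grep pos; python3 -m creep '[{"tx":0.1,"ty":0,"tz":0,"ax":-0.05,"ay":0,"az":0,"claw":-0.6},{"tx":0.1,"ty":0,"tz":0,"ax":-0.05,"ay":0,"az":0,"claw":-0.6},{"tx":0,"ty":0,"tz":0,"ax":-0.05,"ay":0,"az":0,"claw":-0.6},{"tx":0,"ty":0,"tz":0,"ax":-0.009,"ay":0,"az":0,"claw":-0.6},{"tx":0,"ty":0,"tz":0,"ax":0,"ay":0,"az":0,"claw":-0.6}]'|grep -A3 pos; python3 go.py 420.2 -48.5 -12 59.8
```

```text
tool_pos: [0.4417, -0.0991, 0.0987]
tool_pos: [0.42, -0.0487, 0.0987]
tool_pos: [0.4209, -0.0497, 0.0589]
tcp_rot: [-0.814, 1.413, 0.813]
contact_force: [0.6, -0.5, 0.9]
grip_width: 0.0682
t 71.3 tcp [420.9 -49.7  58.9] xaxis [ 0.  0. -1.] jaw 59.9 w 68.2 F [ 0.6 -0.5  0.9] q [-0.22  0.28  2.01  0.    0.85 -1.26]
tx ty tz [0.354 0.006 0.003] total
ax ay az [0. 0. 0.]
ax ay az [-1. -0.  0.]
```

```bash
python3 -m creep '[{"tx":0.09,"ty":0.006,"tz":0.003,"ax":0,"ay":0,"az":0,"claw":-0.6},{"tx":0.09,"ty":0,"tz":0,"ax":0,"ay":0,"az":0,"claw":-0.6},{"tx":0.09,"ty":0,"tz":0,"ax":0,"ay":0,"az":0,"claw":-0.6},{"tx":0.08,"ty":0,"tz":0,"ax":0,"ay":0,"az":0,"claw":-0.6},{"tx":0,"ty":0,"tz":0,"ax":0,"ay":0,"az":0,"claw":-0.6}]'|grep -A2 pos; python3 -m creep '[{"tx":0,"ty":0,"tz":0,"ax":0,"ay":0,"az":0,"claw":1},{"tx":0,"ty":0,"tz":0,"ax":0,"ay":0,"az":0,"claw":1},{"tx":0,"ty":0,"tz":0,"ax":0,"ay":0,"az":0,"claw":1},{"tx":0,"ty":0,"tz":0,"ax":0,"ay":0,"az":0,"claw":1},{"tx":0,"ty":0,"tz":0,"ax":0,"ay":0,"az":0,"claw":1}]' 35|grep -A3 pos; python3 go.py; python3 -m creep '[{"tx":-0.25,"ty":0,"tz":0,"ax":0,"ay":0,"az":0,"claw":1},{"tx":-0.25,"ty":0,"tz":0,"ax":0,"ay":0,"az":0,"claw":1},{"tx":0,"ty":0,"tz":0,"ax":0,"ay":0,"az":0,"claw":1},{"tx":0,"ty":0,"tz":0,"ax":0,"ay":0,"az":0,"claw":1}]'|grep -A3 pos
python3 - <<'E'
from h import *
for n in P: cv2.imwrite(f"pics/{n}23.png",read_camera(n))
# held: near (+l) end bottom edge in scene
s=ctrl.read_state();p=s["tool_pos"];hd=np.radians(59.8);a=np.array([np.cos(hd),np.sin(hd)]);l=np.array([np.sin(hd),-np.cos(hd)])
hsv=cv2.cvtColor(cv2.imread("pics/scene23.png"),cv2.COLOR_BGR2HSV).astype(np.float32)
for z,nm in((p[2]+.012,"bottom"),(p[2]+.048,"rim")):
    t=np.arange(-70,70,.5);pts=np.array([[proj("scene",[*(p[:2]+(l*u+a*q)/1000),z]) for u in t] for q in range(-9,10,3)],np.float32)
    S=cv2.remap(hsv,pts[...,0],pts[...,1],cv2.INTER_LINEAR)[...,1].mean(0)
    print(nm,[t[j] for j in range(1,len(t)) if (S[j]<75)!=(S[j-1]<75)])
E
```

```text
tool_pos: [0.4195, -0.049, -0.0119]
tcp_rot: [-0.812, 1.415, 0.815]
contact_force: [-0.1, 0.2, 0.2]
tool_pos: [0.421, -0.0494, -0.0106]
tcp_rot: [-0.815, 1.412, 0.813]
contact_force: [-0.8, 0.3, 6.0]
grip_width: 0.0451
t 72.55 tcp [421.  -49.4 -10.6] xaxis [ 0.002 -0.    -1.   ] jaw 59.9 w 45.1 F [-0.8  0.3  6. ] q [-0.22  0.41  2.09  0.    0.65 -1.26]
tool_pos: [0.4196, -0.0493, 0.0884]
tcp_rot: [-0.814, 1.413, 0.814]
contact_force: [0.0, -0.1, -2.1]
grip_width: 0.0452
bottom [np.float64(42.0)]
rim [np.float64(68.5)]
```

```bash
python3 -m creep '[{"tx":0,"ty":0,"tz":0,"ax":0.05,"ay":0,"az":0,"claw":1},{"tx":0,"ty":0,"tz":0,"ax":0.05,"ay":0,"az":0,"claw":1},{"tx":0,"ty":0,"tz":0,"ax":0.05,"ay":0,"az":0,"claw":1},{"tx":0,"ty":0,"tz":0,"ax":0.05,"ay":0,"az":0,"claw":1},{"tx":0,"ty":0,"tz":0,"ax":0.05,"ay":0,"az":0,"claw":1}]'|grep pos;python3 -m creep '[{"tx":0,"ty":0,"tz":0,"ax":0.05,"ay":0,"az":0,"claw":1},{"tx":0,"ty":0,"tz":0,"ax":0.05,"ay":0,"az":0,"claw":1},{"tx":0,"ty":0,"tz":0,"ax":0.008,"ay":0,"az":0,"claw":1},{"tx":0,"ty":0,"tz":0,"ax":0,"ay":0,"az":0,"claw":1}]'|grep pos; python3 go.py 482.1 167.7 50 -4.55
```

```text
tool_pos: [0.4188, -0.0491, 0.0869]
tool_pos: [0.4196, -0.0492, 0.0877]
t 74.28 tcp [419.6 -49.2  87.7] xaxis [-0.002  0.    -1.   ] jaw -4.4 w 45.2 F [-1.2  0.  -1.4] q [-0.22  0.24  1.97 -0.    0.94 -0.14]
tx ty tz [0.189 1.106 0.228] total
ax ay az [ 0.001 -0.001 -0.   ]
ax ay az [-0.999  0.    -0.001]
```

```bash
python3 -m creep '[{"tx":0,"ty":0.27,"tz":0.057,"ax":0.001,"ay":0,"az":0,"claw":1},{"tx":0,"ty":0.28,"tz":0.057,"ax":0,"ay":0,"az":0,"claw":1},{"tx":0,"ty":0.28,"tz":0.057,"ax":0,"ay":0,"az":0,"claw":1},{"tx":0.1,"ty":0.276,"tz":0.057,"ax":0,"ay":0,"az":0,"claw":1},{"tx":0.1,"ty":0,"tz":0,"ax":0,"ay":0,"az":0,"claw":1}]'|grep pos; python3 -m creep '[{"tx":0.1,"ty":0,"tz":0,"ax":0,"ay":0,"az":0,"claw":1},{"tx":0,"ty":0,"tz":0,"ax":0,"ay":0,"az":0,"claw":1},{"tx":0,"ty":0,"tz":0,"ax":0,"ay":0,"az":0,"claw":1}]'|grep pos; python3 go.py 482.1 167.7 -2.6 -4.55
```

```text
tool_pos: [0.4863, 0.1717, 0.0483]
tool_pos: [0.4841, 0.1673, 0.0288]
t 75.28 tcp [484.1 167.3  28.8] xaxis [ 0.  0. -1.] jaw -4.7 w 44.3 F [-0.5 -0.7 -1.9] q [ 0.25  0.42  1.86 -0.    0.86  0.33]
tx ty tz [ 0.157  0.001 -0.01 ] total
ax ay az [-0.001  0.    -0.   ]
ax ay az [ 0.999 -0.    -0.   ]
```

```bash
python3 -m creep '[{"tx":0.05,"ty":0,"tz":-0.009,"ax":0,"ay":0,"az":0,"claw":1},{"tx":0.05,"ty":0,"tz":0,"ax":0,"ay":0,"az":0,"claw":1},{"tx":0,"ty":0,"tz":0,"ax":0,"ay":0,"az":0,"claw":1},{"tx":0,"ty":0,"tz":0,"ax":0,"ay":0,"az":0,"claw":1}]'|grep -A2 pos; python3 -m creep '[{"tx":0.01,"ty":0,"tz":0,"ax":0,"ay":0,"az":0,"claw":1},{"tx":0.01,"ty":0,"tz":0,"ax":0,"ay":0,"az":0,"claw":1},{"tx":0,"ty":0,"tz":0,"ax":0,"ay":0,"az":0,"claw":1}]'|grep -A2 pos;  python3 -m creep '[{"tx":0.01,"ty":0,"tz":0,"ax":0,"ay":0,"az":0,"claw":1},{"tx":0.008,"ty":0,"tz":0,"ax":0,"ay":0,"az":0,"claw":1},{"tx":0,"ty":0,"tz":0,"ax":0,"ay":0,"az":0,"claw":1}]'|grep -A2 pos
```

```text
tool_pos: [0.482, 0.1675, 0.0085]
tcp_rot: [0.065, 1.57, -0.065]
contact_force: [0.4, 0.0, -1.9]
tool_pos: [0.4819, 0.1675, 0.0045]
tcp_rot: [0.065, 1.57, -0.065]
contact_force: [0.6, 0.6, -1.9]
tool_pos: [0.4818, 0.1675, 0.0008]
tcp_rot: [0.065, 1.57, -0.065]
contact_force: [0.4, 0.1, -1.7]
```

```bash
python3 -m creep '[{"tx":0.008,"ty":0,"tz":0,"ax":0,"ay":0,"az":0,"claw":1},{"tx":0.006,"ty":0,"tz":0,"ax":0,"ay":0,"az":0,"claw":1},{"tx":0,"ty":0,"tz":0,"ax":0,"ay":0,"az":0,"claw":1}]'|grep -A2 pos;  python3 -m creep '[{"tx":0.006,"ty":0,"tz":0,"ax":0,"ay":0,"az":0,"claw":1},{"tx":0,"ty":0,"tz":0,"ax":0,"ay":0,"az":0,"claw":1}]'|grep -A2 pos;  python3 -m creep '[{"tx":0,"ty":0,"tz":0,"ax":0,"ay":0,"az":0,"claw":-0.6},{"tx":0,"ty":0,"tz":0,"ax":0,"ay":0,"az":0,"claw":-0.6},{"tx":0,"ty":0,"tz":0,"ax":0,"ay":0,"az":0,"claw":-0.6},{"tx":-0.25,"ty":0,"tz":0,"ax":0,"ay":0,"az":0,"claw":-0.6},{"tx":-0.25,"ty":0,"tz":0,"ax":0,"ay":0,"az":0,"claw":-0.6}]'|grep -A3 pos; python3 -m creep '[{"tx":0,"ty":-0.29,"tz":0,"ax":0,"ay":0,"az":0,"claw":-1},{"tx":0,"ty":-0.29,"tz":0,"ax":0,"ay":0,"az":0,"claw":-1},{"tx":0,"ty":-0.29,"tz":0.05,"ax":0,"ay":0,"az":0,"claw":-1},{"tx":0,"ty":-0.29,"tz":0.05,"ax":0,"ay":0,"az":0,"claw":-1},{"tx":0,"ty":-0.29,"tz":0.05,"ax":0,"ay":0,"az":0,"claw":-1}]'|grep pos; python3 -m creep '[{"tx":0,"ty":-0.29,"tz":0,"ax":0,"ay":0,"az":0,"claw":-1},{"tx":0,"ty":-0.29,"tz":0,"ax":0,"ay":0,"az":0,"claw":-1},{"tx":0,"ty":-0.29,"tz":0,"ax":0,"ay":0,"az":0,"claw":-1},{"tx":0,"ty":-0.2,"tz":0,"ax":0,"ay":0,"az":0,"claw":-1},{"tx":0,"ty":0,"tz":0,"ax":0,"ay":0,"az":0,"claw":-1}]'|grep pos
python3 - <<'E'
from h import *
for n in P: cv2.imwrite(f"pics/{n}24.png",read_camera(n))
for n in P:
    im=cv2.imread(f"pics/{n}24.png");hsv=cv2.cvtColor(im,cv2.COLOR_BGR2HSV);m=cv2.inRange(hsv,(0,0,115),(180,60,255))
    for nm,x,y in(("round",.597,.159),("square",.494,.327),("oblong",.482,.168)):
        u=proj(n,[x,y,.026]);s=np.zeros_like(m);cv2.circle(s,tuple(u.round().astype(int)),26,255,-1)
        cs=[c for c in cv2.findContours(m&s,0,1)[0] if cv2.contourArea(c)>30]
        if not cs: print(n,nm,"none");continue
        h=cv2.convexHull(max(cs,key=cv2.contourArea));M=cv2.moments(h);W=ray(n,(M["m10"]/M["m00"],M["m01"]/M["m00"]),.031)*1000
        r=cv2.minAreaRect(np.array([ray(n,p[0],.044)[:2] for p in h],np.float32)*1000)
        print(n,nm,W[:2].round(1),np.round(r[1]),round(r[2],1))
E
python3 st.py 24 .114 .611 .319 .0305; python3 go.py
```

```text
tool_pos: [0.4822, 0.1672, -0.0011]
tcp_rot: [0.064, 1.569, -0.065]
contact_force: [-0.4, -2.0, 6.3]
tool_pos: [0.4824, 0.1668, -0.0019]
tcp_rot: [0.064, 1.569, -0.065]
contact_force: [-0.9, -4.2, 8.6]
tool_pos: [0.4812, 0.1674, 0.0972]
tcp_rot: [0.064, 1.572, -0.065]
contact_force: [0.9, -0.4, -0.8]
grip_width: 0.0682
tool_pos: [0.488, -0.1257, 0.097]
tool_pos: [0.4705, -0.3407, 0.0967]
scene round [598.3 156.4] [64. 89.] 11.6
scene square [495.8 324.3] [86. 69.] 85.3
scene oblong [483.9 165.1] [109.  57.] 85.9
top round [593.8 160.7] [73. 67.] 0.2
top square [492.2 330. ] [65. 65.] 86.2
top oblong [478.2 170.2] [91. 55.] 85.2
lateral mid off 0.1 width 66.9 back edge+R off 2.6 front 59.6 f [ 0.25 -0.97] s [0.97 0.25]
t 79.12 tcp [ 469.9 -336.9   96.4] xaxis [-0.001  0.001 -1.   ] jaw -4.8 w 85.2 F [ 0.7  0.3 -0.4] q [-0.7   0.41  1.64  0.    1.09 -0.61]
```

The oblong was released about 1 mm above its expected seat, with some side force. I'll press it gently from inside with shut fingers to make sure it's home.

```bash
python3 -m creep '[{"tx":0,"ty":0.28,"tz":0,"ax":0,"ay":0,"az":0,"claw":1},{"tx":0,"ty":0.28,"tz":0,"ax":0,"ay":0,"az":0,"claw":1},{"tx":0,"ty":0.28,"tz":0,"ax":0,"ay":0,"az":0,"claw":1},{"tx":0,"ty":0.28,"tz":-0.03,"ax":0,"ay":0,"az":0,"claw":1},{"tx":0,"ty":0.28,"tz":-0.03,"ax":0,"ay":0,"az":0,"claw":1}]'|grep pos; python3 -m creep '[{"tx":0,"ty":0.28,"tz":-0.03,"ax":0,"ay":0,"az":0,"claw":1},{"tx":0,"ty":0.28,"tz":-0.03,"ax":0,"ay":0,"az":0,"claw":1},{"tx":0,"ty":0.28,"tz":0,"ax":0,"ay":0,"az":0,"claw":1},{"tx":0,"ty":0.27,"tz":0,"ax":0,"ay":0,"az":0,"claw":1},{"tx":0,"ty":0,"tz":0,"ax":0,"ay":0,"az":0,"claw":1}]'|grep -A3 pos; python3 go.py 482 167.5 0 -4.55
```

```text
tool_pos: [0.4804, -0.0537, 0.097]
tool_pos: [0.4867, 0.1699, 0.0971]
tcp_rot: [0.06, 1.57, -0.058]
contact_force: [-0.9, -0.1, -0.4]
grip_width: 0.0
t 80.38 tcp [486.7 169.9  97.1] xaxis [ 0.     0.001 -1.   ] jaw -4.3 w 0.0 F [-0.9 -0.1 -0.4] q [0.25 0.33 1.78 0.   1.03 0.33]
tx ty tz [ 0.486 -0.014 -0.023] total
ax ay az [ 0.001  0.    -0.   ]
ax ay az [-0.999  0.001  0.   ]
```

```bash
python3 -m creep '[{"tx":0.1,"ty":-0.006,"tz":-0.018,"ax":0,"ay":0,"az":0,"claw":1},{"tx":0.1,"ty":0,"tz":0,"ax":0,"ay":0,"az":0,"claw":1},{"tx":0,"ty":0,"tz":0,"ax":0,"ay":0,"az":0,"claw":1},{"tx":0,"ty":0,"tz":0,"ax":0,"ay":0,"az":0,"claw":1}]'|grep -A2 pos; python3 -m creep '[{"tx":0.1,"ty":0,"tz":0,"ax":0,"ay":0,"az":0,"claw":1},{"tx":0.1,"ty":0,"tz":0,"ax":0,"ay":0,"az":0,"claw":1},{"tx":0.1,"ty":0,"tz":0,"ax":0,"ay":0,"az":0,"claw":1},{"tx":0,"ty":0,"tz":0,"ax":0,"ay":0,"az":0,"claw":1}]'|grep -A2 pos; python3 go.py 482 167.5 -14 -4.55
```

```text
tool_pos: [0.4839, 0.164, 0.0575]
tcp_rot: [0.065, 1.57, -0.065]
contact_force: [0.5, -0.4, 0.4]
tool_pos: [0.4835, 0.1638, -0.0032]
tcp_rot: [0.064, 1.571, -0.065]
contact_force: [-0.8, -0.5, 0.1]
t 81.38 tcp [483.5 163.8  -3.2] xaxis [-0.002 -0.    -1.   ] jaw -4.7 w -0.1 F [-0.8 -0.5  0.1] q [ 0.24  0.47  1.89 -0.    0.78  0.33]
tx ty tz [ 0.054  0.018 -0.009] total
ax ay az [-0.001 -0.     0.   ]
ax ay az [0.999 0.    0.001]
```

```bash
python3 -m creep '[{"tx":0.02,"ty":0.012,"tz":-0.006,"ax":0,"ay":0,"az":0,"claw":1},{"tx":0.015,"ty":0,"tz":0,"ax":0,"ay":0,"az":0,"claw":1},{"tx":0,"ty":0,"tz":0,"ax":0,"ay":0,"az":0,"claw":1}]'|grep -A2 pos; python3 -m creep '[{"tx":0.008,"ty":0,"tz":0,"ax":0,"ay":0,"az":0,"claw":1},{"tx":0.006,"ty":0,"tz":0,"ax":0,"ay":0,"az":0,"claw":1},{"tx":0,"ty":0,"tz":0,"ax":0,"ay":0,"az":0,"claw":1}]'|grep -A2 pos; python3 -m creep '[{"tx":0.008,"ty":0,"tz":0,"ax":0,"ay":0,"az":0,"claw":1},{"tx":0,"ty":0,"tz":0,"ax":0,"ay":0,"az":0,"claw":1}]'|grep -A2 pos;python3 -m creep '[{"tx":0.008,"ty":0,"tz":0,"ax":0,"ay":0,"az":0,"claw":1},{"tx":0,"ty":0,"tz":0,"ax":0,"ay":0,"az":0,"claw":1}]'|grep -A2 pos
```

```text
tool_pos: [0.4833, 0.1667, -0.0096]
tcp_rot: [0.065, 1.569, -0.064]
contact_force: [-0.6, 0.0, -0.3]
tool_pos: [0.483, 0.1666, -0.0129]
tcp_rot: [0.065, 1.57, -0.065]
contact_force: [0.1, -1.1, -0.5]
tool_pos: [0.4833, 0.1666, -0.0135]
tcp_rot: [0.065, 1.569, -0.065]
contact_force: [-2.0, -0.6, 9.5]
tool_pos: [0.4834, 0.1667, -0.0135]
tcp_rot: [0.065, 1.568, -0.064]
contact_force: [-5.0, -2.3, 24.1]
```

Contact came at z ≈ 12.8 (pocket floor 8 plus the 5 mm dish base) and was stiff, so the dish is fully down. I'll retract, check once more and hand in.

```bash
python3 -m creep '[{"tx":-0.2,"ty":0,"tz":0,"ax":0,"ay":0,"az":0,"claw":1},{"tx":-0.25,"ty":0,"tz":0,"ax":0,"ay":0,"az":0,"claw":1},{"tx":-0.2,"ty":0,"tz":0,"ax":0,"ay":0,"az":0,"claw":1},{"tx":0,"ty":-0.28,"tz":0,"ax":0,"ay":0,"az":0,"claw":1},{"tx":0,"ty":-0.28,"tz":0,"ax":0,"ay":0,"az":0,"claw":1}]'|grep pos; python3 -m creep '[{"tx":0,"ty":-0.28,"tz":0,"ax":0,"ay":0,"az":0,"claw":1},{"tx":0,"ty":-0.28,"tz":0,"ax":0,"ay":0,"az":0,"claw":1},{"tx":0,"ty":-0.28,"tz":0,"ax":0,"ay":0,"az":0,"claw":1},{"tx":0,"ty":-0.28,"tz":0,"ax":0,"ay":0,"az":0,"claw":1},{"tx":0,"ty":-0.28,"tz":0,"ax":0,"ay":0,"az":0,"claw":1}]'|grep pos; python3 -m creep '[{"tx":0,"ty":-0.28,"tz":0,"ax":0,"ay":0,"az":0,"claw":1},{"tx":0,"ty":-0.25,"tz":0,"ax":0,"ay":0,"az":0,"claw":1},{"tx":0,"ty":0,"tz":0,"ax":0,"ay":0,"az":0,"claw":1},{"tx":0,"ty":0,"tz":0,"ax":0,"ay":0,"az":0,"claw":1}]'|grep -A3 pos
python3 - <<'E'
from h import *
for n in P: cv2.imwrite(f"pics/{n}25.png",read_camera(n))
a,b=[cv2.imread(f"pics/scene{k}.png").astype(int) for k in(24,25)]
for nm,X in(("stack",(.611,.319,.07)),("round",(.597,.159,.03)),("square",(.494,.327,.03)),("oblong",(.482,.168,.03)),("candle",(.679,-.298,.02))):
    u,v=proj("scene",X).astype(int);print(nm,"mean change",abs(a-b)[v-14:v+14,u-14:u+14].mean().round(2))
E
python3 st.py 25 .114 .611 .319 .0305; python3 -c "
from bench import ctrl
s=ctrl.read_state();print(s['time_s'],s['contact_force'].round(1));print(ctrl.sign_off())"
```

```text
tool_pos: [0.4745, 0.0544, 0.1149]
tool_pos: [0.4505, -0.2259, 0.114]
tool_pos: [0.4415, -0.3291, 0.1135]
tcp_rot: [0.067, 1.571, -0.064]
contact_force: [-0.5, 0.6, -0.2]
grip_width: 0.0002
stack mean change 0.52
round mean change 0.35
square mean change 0.38
oblong mean change 12.5
candle mean change 0.34
lateral mid off 0.1 width 66.9 back edge+R off 2.6 front 59.6 f [ 0.25 -0.97] s [0.97 0.25]
84.475 [1.1 0.1 0.1]
the job is handed in; nothing more can be done
None
```

I put the whole set away and handed it in at 84 s with the arm clear. `sign_off` gave no verdict. The large cover, both mediums that were out and the small one are stacked in the nest. The round, square and oblong dishes are in their pockets.

**Faults on the way:**
- The reported tool height reads about 26 mm too low; a table touch confirmed it. My first two grasps were too high because of this, and the first one slid the large cover 18 mm.
- The apparent 10 mm disagreement between the cameras was mostly my own mask filter shifting points by a pixel. With that fixed they agree to about 3–6 mm.
- The oblong dish was knocked about 4 cm during the run, so I measured it again before picking it up.

**Last checks:**
- **Covers:** the large cover and both mediums made contact at the expected heights. I let the small cover drop its last 5 mm because the fingers were resting on the rim below. The stack's top sits within 0.1 mm sideways of where it should be. Along the camera's line of sight it reads 2.6 mm off, about one pixel.
- **Round and square dishes:** both touched bottom at the expected height, and nothing in the pictures changed afterwards.
- **Oblong dish:** it first stopped about 1 mm high, so I pressed it down from inside, with about 24 N at the end. It met firm resistance at 12.8 mm, which fits the pocket floor plus an assumed 5 mm dish base. The picture there changed after the press, which fits it settling, but I did not re-measure its final position.
- **Bystanders:** I only compared the candle's picture before and after that last press, and it did not change. The others I did not check again.

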